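# Unclamp the mould and take out the coil

## Robot

A 6-joint arm with a two-finger parallel gripper is mounted at the origin on the work surface. World frame = base frame: x ahead of the robot, y to its left, z up, the work surface at z = 0. Lengths are in m, angles in rad, forces in N, time in s.
With the tool pointing down it reaches from about 0.275 to 0.975 m from the base axis. Payload 8.4 kg.
Tool frame: the origin (TCP) lies at the very end of the fingers, on their centre line; the grasp point (between the pads) lies 19 mm behind it (manip.grip_point_offset is the distance from the TCP to the grasp point, in m); x points along the fingers, y is the direction in which the jaws open and shut, and the axes are right-handed (so a half turn about x gives the same grasp; the last joint's range is limited). The gripper opens to 92 mm and grips with 3 to 60 N. Pads are 20 mm wide; open, the fingers measure 128 mm over their backs; the gripper's body (75 mm by 189 mm) begins 69 mm behind the grasp point.
Start: joints at [-1.21, 0.353, 1.633, -0, 1.155, -0.002], TCP at [0.222, -0.584, 0.215] pointing down, gripper open.
Joint ranges: [-2.63, 2.63], [-0.92, 2.1], [0.06, 2.66], [-1.3, 4.44], [0, 2.69], [-3.02, 3.02]. Speed limits (rad/s): [2.22, 2.22, 2.79, 3.14, 3.14, 3.14].

## Interface

Orientations are given as a 3x3 rotation matrix whose columns are the frame's x, y, z axes.
In Python, from station import get_obs, optics, manip gives the robot as it stands. The module is installed in compiled form; this text tells all that it offers.
- The arm moves only by the tool carry_out, never from a script. Its argument "plan" is a list of rows, each an object with "offset": the shift along the tool's x, y, z in mm, a list of three; "roll": the turn about the tool's x in rad. A call has 1 to 10 rows; each row shifts and turns the pose as measured when the row begins, along the tool's axes as they then stand; what a row does not reach is not made up. A row lasts 1/12 s, in which the tool goes at most 41.7 mm and 7.16 degrees, less where a joint would pass 70% of its speed; a pose out of reach is approached as far as the arm can. A call is refused whole if a number of a shift passes 41.7 or a number of a turn 0.125, either way. A call with a gripper value outside its range is refused whole. "hand" is the opening, from 0 (shut) to 1 (fully open), set as the call begins (left out, the last holds). The fingers move at their own pace and stop on an object; "force" is the grip in N (left out, the last holds). Time passes only in rows, so rows that do not move let the fingers close. It gives the time, the measured TCP pose, the force and the opening at its end, in the units of the state.
- get_obs(): the state, without advancing time (a new reading comes with each control period).
- optics.capture(name): name is "scene" or "top" or "wrist"; returns the picture (400x640x3 uint8, blue, green, red); there is no depth.
- optics.calibration(name): a dict with "fx", "fy", "cx", "cy" (pixels), "R" (3x3) and "t" (3): a world point X has camera coordinates R X + t. Camera axes: x right, y down, z forward; pixel columns grow to the right and rows downward; lengths in m; the calibration is good to about 2 mm. A picture is of the moment at which its call begins: read the wrist's pose just before it. calibration takes no time and is no camera call; for the wrist camera it gives the pose at the moment of the call.
- manip.close_job(): hands the job in, once; it reports no verdict.
The state is a dict: "time_s": time; "q": joint angles; "qd": joint speeds; "joint_efforts": joint torques, N m; "tool_pos": TCP position; "eef_rot": TCP orientation; "contact_force": force on the tool from outside, world axes, zero at the start; "torque": the same for the moment, N m; "opening": opening from 0.0 (shut) to 1.0 (fully open).
Only numpy, scipy, OpenCV 4.12 (cv2) and the standard library are available. Lean on these libraries where they do the work, as an engineer would, in place of code of your own. Each camera call takes 0.05 s, during which the arm holds its last target.

## Task

Demould the coil: with the largest T-handle hex key, turn the leaning clamp screw of the aluminium mould anticlockwise about a quarter turn, until its tongue is well clear of the lid, then put that key back upright in its stand. After that, swing the lid over past vertical so that it stays open by itself, lift the copper coil out of its pocket and stand it upright on the floor of the steel tray. Do not push the clamp with the fingers, and leave the plain plug, the other keys, the coil already in the tray and everything else where they are.

Things in the scene. Friction and masses are not known exactly. Their poses are not given: they have to be found in the camera images.
- mould: Aluminium clamshell mould fixed to the bench. Origin: on the bench under its 110 x 140 mm block; x from its front (clamp, lid handle) to its back (hinge), z up. Base plate x -125 to 75, y +-90 mm, 12 mm thick. Block top (parting face) z = 52 mm with two round pockets, 37 mm wide, 20 mm deep, at (0, -36) and (0, 36) mm: one holds the coil, the other a plug.
- lid (a joint): Lid angle (rad): 0 shut (start), 1.92 open on its stop. Hollow aluminium lid 110 x 140 x 34 mm, 0.5 kg, hinged along the mould's y at its back; positive turns about +y lift its front. From about 1.4 rad its weight carries it on to the stop; before that it falls shut. A lug on its front edge is held under the clamp's tongue until the clamp is turned beyond about 0.6 rad.
- lid_hinge (a point): Point on the lid's hinge line, at (62, 0, 54) mm in the mould's frame; axes as the mould's.
- lid_grip (a point): Grip point on the axis of the lid's handle: a black round rod, 14 mm diameter, 58 mm out forward from the lid's front (ball of 18 mm at its end), 68 mm above the bench when shut. The point is 38 mm out from the lid's front, at (-93, -50, 68) mm in the mould's frame when shut, and turns with the lid. The clamp housing is 48 mm clear of the rod's side.
- clamp (a joint): Angle of the clamp screw (rad), growing anticlockwise seen from the key's end. Starts between 0 and 0.25, its tongue over the lid's lug; 0.95 or more is well clear; its stop is at 1.45. Stays where left; friction about 0.1 N m. The key has about 0.17 rad of play in the socket before it drives.
- socket_floor (a point): Middle of the floor of the clamp screw's hexagon socket, 15.2 mm across flats, 20 mm deep. z points out along the screw's axis, which leans 30 deg from vertical to the mould's front; x points along the tongue, normal to two flats (flats every 60 deg); both turn with the screw. Above it a cover with a 24 mm guide hole; the cover's outer face is 34 mm from the floor along z.
- tongue_tip (a point): Top of the far end of the clamp's tongue: steel finger 16 mm wide, 8 mm thick, reaching 44 mm from the screw's axis; axes as socket_floor. The clamp housing around the screw is a 60 mm wide leaning block at the mould's front, x -132 to -58, y 5 to 65 mm, up to z = 91 mm in the mould's frame.
- key: The key that fits: largest of the three T-handle keys, 0.18 kg. Origin: centre of the underside of its collar (34 mm diameter, 6 mm thick); z up along the shank, x along the crossbar. Black crossbar 90 (x) x 16 (y) x 16 mm, centre at z = 30 mm. Steel hexagon shank 14 mm across flats, flats normal to x and every 60 deg, last 6 mm tapered, tip at z = -80 mm. Hangs upright by its collar in the stand.
- key_tip (a point): Centre of the key's tip end, 80 mm below its collar's underside; axes as the key's.
- key_stand: Fixed stand for the keys. Origin: on the bench under its middle; x along its 190 mm length, y across (60 mm; foot 75 mm). Its top plate (upper face z = 96 mm, 10 mm thick) has three through holes of 24 mm diameter at x = -62, 0 and 62 mm, each with one key; the collars rest on the plate, the shanks hang free.
- key_mid: Middle-sized T-handle key (crossbar 66 x 12 mm, 9 mm hexagon), in the stand. Too small for the clamp; leave it.
- key_small: Smallest T-handle key (crossbar 50 x 10 mm, 6 mm hexagon), in the stand. Leave it.
- coil: The coil to take out, 0.09 kg: copper winding 33 mm in diameter between two black flanges 34 mm in diameter and 4 mm thick, 44 mm tall. Origin: centre of its underside, z up. It stands in one of the two pockets under the lid and sticks out 24 mm above the parting face.
- plug: Plain steel blanking plug, 34 mm in diameter, 34 mm tall, in the other pocket (14 mm stick out). Origin: centre of its underside. Stays there.
- tray: Fixed shallow steel tray 170 (x) x 120 (y) mm, walls 18 mm high and 4 mm thick, floor 4 mm above the bench. Origin: on the bench under its middle. One finished coil stands in its +x half; the rest is free.
- coil_done: A finished coil like the other, already standing in the tray. Stays there.
- bottle: White plastic bottle, 56 mm in diameter, 150 mm tall; stays. Origin: centre of its underside.
- spool: Spool of copper wire, 72 mm in diameter, 48 mm tall; stays. Origin: centre of its underside.
- screwdriver: Screwdriver lying roughly across, between the robot and the mould: 200 mm long, grey handle 25 mm thick. Origin: on the bench near its middle, x along its blade. Stays.
- caliper: Caliper lying on the bench at the right, 210 mm long, 12 mm thick. Origin: under the middle of its beam, x along it. Stays.
Not all that is in view belongs to the job. What is shaped like the key_stand but yellow is not meant. What is shaped like the key but blue is not meant.

How it is judged:
On the way, in this order (a step that is already met when the one before it is completed fails the run):
1. the largest key is home in the clamp screw's socket (distance between key_tip and socket_floor below 0.008 m and angle between the z axis of key_tip and the z axis of socket_floor, either way round below 0.2 rad), for 0.1 s.
2. the clamp is turned clear with the key in its socket (value of joint clamp above 0.95 rad and distance between key_tip and socket_floor below 0.015 m), for 0.1 s.
3. the key is back in its stand, upright (angle between key's own z axis and vertical below 0.15 rad and z of key in the frame of key_stand between 0.088 and 0.104 m and x of key in the frame of key_stand between -0.08 and 0.08 m and y of key in the frame of key_stand between -0.012 and 0.012 m), for 0.1 s.
4. the lid is open past vertical (value of joint lid above 1.75 rad), for 0.2 s.
At the end, for the whole second after the job is handed in: The clamp stands at 0.9 rad or more, the lid is open beyond 1.75 rad, the largest key hangs upright (within 0.15 rad) by its collar in a hole of the stand (collar within 8 mm of the plate's height), and the coil stands upright (within 0.12 rad) and still on the tray's floor (all of step 3 and value of joint clamp above 0.9 rad and value of joint lid above 1.75 rad and angle between coil's own z axis and vertical below 0.12 rad and z of coil in the frame of tray between 0 and 0.008 m and x of coil in the frame of tray between -0.081 and 0.081 m and y of coil in the frame of tray between -0.056 and 0.056 m and linear speed of each of coil, key below 0.02 m/s); the robot touches nothing.
It fails at once if the clamp is pushed with the fingers (contact force between the fingers and clamp above 3 N).
It fails at once if the plug is moved more than 15 mm (distance of plug from where it was at the start of the episode above 0.015 m).
It fails at once if the finished coil in the tray is moved more than 20 mm (distance of coil_done from where it was at the start of the episode above 0.02 m).
It fails at once if another key is moved more than 20 mm (distance of any of key_mid, key_small from where it was at the start of the episode above 0.02 m).
It fails at once if the bottle, spool, screwdriver or caliper is moved more than 30 mm (distance of any of bottle, spool, screwdriver, caliper from where it was at the start of the episode above 0.03 m).
It also fails if it takes over 72 s, if anything falls off the work surface, if the arm or the gripper's body presses on something with over 40 N, if the wrist force passes 120 N, or if a joint passes its speed limit or range.

## Working session

There is one attempt and no reset: what is moved stays moved. The work goes in short steps, Python scripts to look and compute and a tool call to move; the robot and the scene stay as the last step left them, time stands still between calls to the robot, and variables do not carry over. Pictures are saved under pics/ and viewed, and the job is handed in when it is done.

Besides the shell and the picture viewer there is one more tool, called after "Emit:" in YAML: its name, and indented under it one key for each argument. carry_out: Moves the arm, as the interface text tells. Its arguments: {"type":"object","properties":{"plan":{"type":"array"},"hand":{"type":"number"},"force":{"type":"number"}},"required":["plan"]}

```bash
mkdir -p pics; ls; python3 - <<'E'
from station import get_obs, optics, manip
import cv2
o=get_obs()
for k,v in o.items(): print(k,v)
for n in ["scene","top","wrist"]:
    c=optics.calibration(n); print(n,c)
    im=optics.capture(n); cv2.imwrite(f"pics/{n}0.png",im)
print(manip.grip_point_offset)
E
```

```text
pics
time_s 0.0
q [-1.21040767e+00  3.53635248e-01  1.63415502e+00  4.65090415e-06
  1.15515772e+00 -2.39514522e-03]
qd [-0.00177514 -0.00165585 -0.00121721  0.00178185 -0.00192136  0.00041607]
joint_efforts [ 3.46015397e-03 -5.93843222e+01 -3.34217870e+01  6.99582137e-02
  2.33922328e-02 -8.11338077e-05]
tool_pos [ 0.22162826 -0.58385461  0.2138628 ]
eef_rot [[-4.73961221e-04  3.54876136e-01 -9.34913207e-01]
 [ 1.26976917e-03 -9.34912344e-01 -3.54876452e-01]
 [-9.99999082e-01 -1.35532165e-03 -7.49858137e-06]]
contact_force [-0.03541002  0.14051328 -0.4712391 ]
torque [ 0.02365054 -0.03668079 -0.00178646]
opening 1.0016769124818703
scene {'fx': 380.59374956312706, 'fy': 380.59374956312706, 'cx': 317.2774408551371, 'cy': 199.4914297057142, 'R': array([[ 0.23363742,  0.97216895,  0.01735214],
       [ 0.52260972, -0.11050758, -0.84537989],
       [-0.81993453,  0.20658077, -0.53388365]]), 't': array([-0.08520721, -0.20088889,  1.49863699])}
top {'fx': 403.7812124160075, 'fy': 403.7812124160075, 'cx': 327.34283185298534, 'cy': 190.96747231263652, 'R': array([[ 0.00661138, -0.99992253, -0.01054593],
       [-0.99572618, -0.00561139, -0.092184  ],
       [ 0.09211768,  0.01111032, -0.99568614]]), 't': array([-0.02063452,  0.50240303,  1.11345967])}
wrist {'fx': 356.7100901143439, 'fy': 356.7100901143439, 'cx': 315.00123249068747, 'cy': 198.22028387032194, 'R': array([[ 0.35491679, -0.93489644, -0.00164964],
       [-0.89947148, -0.34194841,  0.27207046],
       [-0.25492179, -0.09507857, -0.96227592]]), 't': array([-0.62429078, -0.03262091,  0.39100065])}
0.0187
```

View pics/scene0.png

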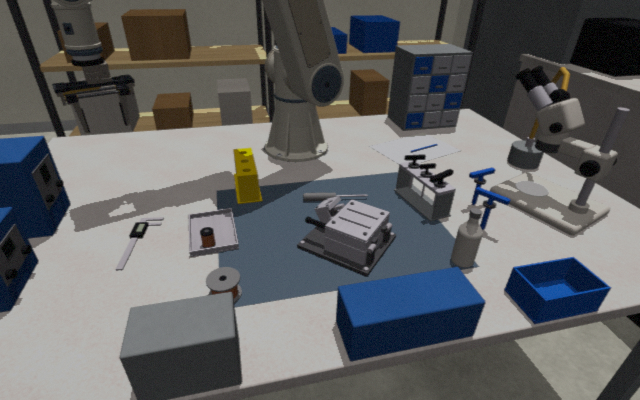

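View pics/top0.png

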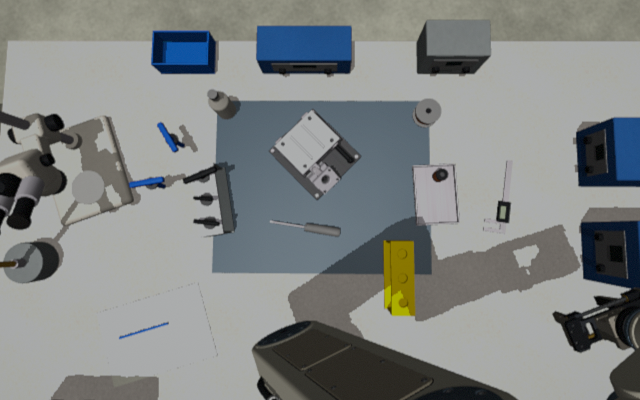

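View pics/wrist0.png

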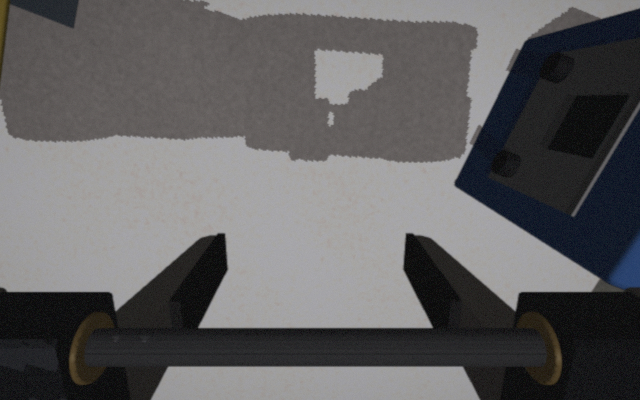

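The top picture shows the grey stand at (215,200) with black keys, the mould at (315,155), the tray at (436,193), the yellow lookalike stand at (400,278) and blue lookalike keys at (150,183) and (168,137). I'll enlarge the stand and the mould.

```bash
python3 - <<'E'
import cv2,numpy as np
t=cv2.imread("pics/top0.png");s=cv2.imread("pics/scene0.png")
cv2.imwrite("pics/z1.png",cv2.resize(t[95:245,170:380],None,fx=3.8,fy=3.8,interpolation=cv2.INTER_CUBIC))
cv2.imwrite("pics/z2.png",cv2.resize(s[145:275,290:480],None,fx=4.2,fy=4.2,interpolation=cv2.INTER_CUBIC))
E
```

```text
(no output)
```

View pics/z1.png

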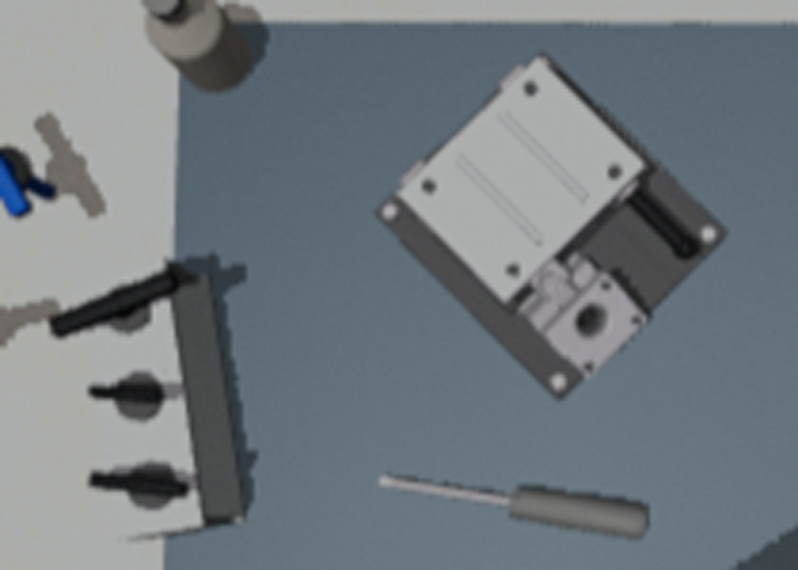

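View pics/z2.png

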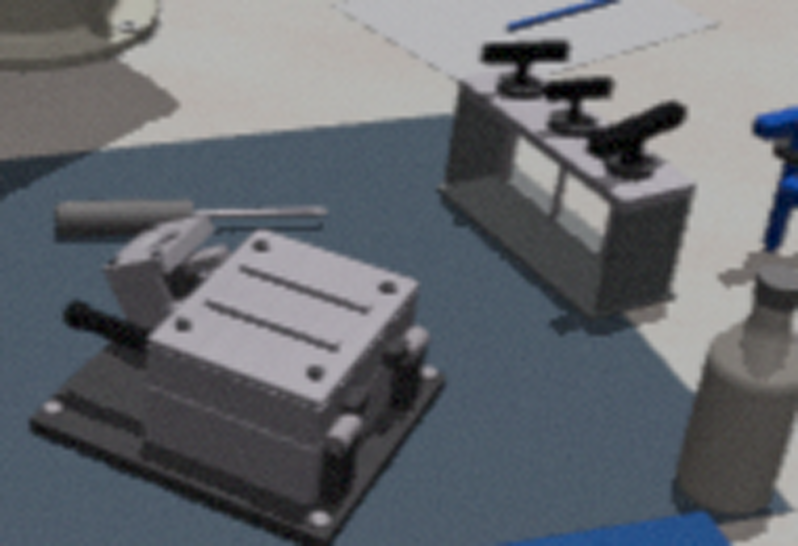

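```bash
cat > h.py <<'E'
import numpy as np, cv2
from station import get_obs, optics, manip
def ray(c,u,v):
    R=np.array(c['R']);t=np.array(c['t'])
    d=R.T@np.array([(u-c['cx'])/c['fx'],(v-c['cy'])/c['fy'],1.0]); return -R.T@t, d/np.linalg.norm(d)
def onz(c,u,v,z):
    o,d=ray(c,u,v); return o+d*(z-o[2])/d[2]
def proj(c,X):
    p=np.array(c['R'])@np.asarray(X,float)+np.array(c['t']); return np.array([c['fx']*p[0]/p[2]+c['cx'],c['fy']*p[1]/p[2]+c['cy']])
def tri(c1,p1,c2,p2):
    o1,d1=ray(c1,*p1);o2,d2=ray(c2,*p2)
    A=np.c_[d1,-d2];s=np.linalg.lstsq(A,o2-o1,rcond=None)[0]
    a=o1+s[0]*d1;b=o2+s[1]*d2
    return (a+b)/2,np.linalg.norm(a-b)
def snap(n,f,crop=None,s=1):
    c=optics.calibration(n);im=optics.capture(n);cv2.imwrite("pics/raw_"+f+".png",im)
    o=im if crop is None else im[crop[1]:crop[3],crop[0]:crop[2]]
    cv2.imwrite("pics/"+f+".png",cv2.resize(o,None,fx=s,fy=s,interpolation=cv2.INTER_CUBIC)); np.save("pics/cal_"+f+".npy",c,allow_pickle=True); return c,im
def cal(f): return np.load("pics/cal_"+f+".npy",allow_pickle=True).item()
E
python3 - <<'E'
from h import *
np.set_printoptions(precision=4,suppress=True)
c=optics.calibration("top")
f=lambda x,y:(x/3.8+170,y/3.8+95)
L,Rr,B=[onz(c,*f(*p),.012) for p in [(377,212),(725,232),(562,398)]]
print(L,Rr,B, np.linalg.norm(L-B),np.linalg.norm(Rr-B))
ax=(L-B)/np.linalg.norm(L-B); ay=(B-Rr)/np.linalg.norm(B-Rr)
print('x',ax,np.arctan2(ax[1],ax[0]),'y',ay,np.arctan2(ay[1],ay[0])-np.pi/2)
print('hole',onz(c,*f(592,322),.088))
for p in [(55,328),(180,275),(90,392),(180,390),(90,480),(190,488)]: print(onz(c,*f(*p),.126))
for p in [(208,277),(240,518),(205,525),(172,265)]: print('stand',onz(c,*f(*p),.0), onz(c,*f(*p),.096))
E
```

```text
[0.6185 0.1504 0.012 ] [ 0.6045 -0.1125  0.012 ] [0.4784 0.0092 0.012 ] 0.1989016093217652 0.17524266206907957
x [0.7045 0.7097 0.    ] 0.7890514238597062 y [-0.7193  0.6947  0.    ] 0.8028431680972621
hole [ 0.5265 -0.014   0.088 ]
[0.5159 0.3492 0.126 ]
[0.5526 0.2655 0.126 ]
[0.4726 0.3238 0.126 ]
[0.4743 0.263  0.126 ]
[0.4134 0.3216 0.126 ]
[0.4084 0.2542 0.126 ]
stand [0.5701 0.2802 0.    ] [0.5558 0.2544 0.096 ]
stand [0.3875 0.2506 0.    ] [0.3884 0.2273 0.096 ]
stand [0.3821 0.2768 0.    ] [0.3834 0.2513 0.096 ]
stand [0.5792 0.308  0.    ] [0.5641 0.2799 0.096 ]
```

Emit:
carry_out:
  plan:
    - {"offset":[-30,-12,-8],"roll":0}
    - {"offset":[-30,-20,-12],"roll":0}
    - {"offset":[-30,-20,-12],"roll":0}
    - {"offset":[-30,-20,-12],"roll":0}
    - {"offset":[-30,-20,-12],"roll":0}
    - {"offset":[-20,-28,-18],"roll":0}
    - {"offset":[-20,-28,-18],"roll":0}
    - {"offset":[-10,-32,-20],"roll":0}
    - {"offset":[0,-34,-22],"roll":0}
    - {"offset":[0,-34,-22],"roll":0}

```text
time_s: 0.98
tool_pos: [0.2792, -0.29, 0.4203]
eef_rot: [[-0.002, 0.347, -0.938], [0.008, -0.938, -0.347], [-1.0, -0.008, -0.001]]
contact_force: [1.5, 0.1, 0.5]
opening: 0.999
```

Emit:
carry_out:
  plan:
    - {"offset":[0,-34,-22],"roll":0}
    - {"offset":[0,-34,-22],"roll":0}
    - {"offset":[0,-34,-22],"roll":0}
    - {"offset":[0,-34,-22],"roll":0}
    - {"offset":[0,-34,-22],"roll":0}
    - {"offset":[0,-34,-22],"roll":0}
    - {"offset":[0,-34,-22],"roll":0}
    - {"offset":[0,-34,-22],"roll":0}
    - {"offset":[0,-34,-22],"roll":0}
    - {"offset":[0,-34,-22],"roll":0}

```text
time_s: 1.82
tool_pos: [0.3634, 0.1187, 0.4251]
eef_rot: [[0.008, 0.343, -0.939], [0.007, -0.94, -0.342], [-1.0, -0.004, -0.009]]
contact_force: [2.0, -0.1, 0.5]
opening: 0.998
```

```bash
python3 - <<'E'
from h import *
np.set_printoptions(precision=4,suppress=True)
o=get_obs();print(o['time_s'],o['q'],o['tool_pos'],o['contact_force']);print(o['eef_rot'])
E
```

```text
1.8167 [ 0.3081 -0.2027  1.7887  0.004   1.5465  1.5292] [0.3634 0.1187 0.4251] [ 1.9813 -0.0969  0.4875]
[[ 0.0075  0.3425 -0.9395]
 [ 0.0066 -0.9395 -0.3425]
 [-0.9999 -0.0037 -0.0093]]
```

```bash
cat >> h.py <<'E'
def rx(a):
    c,s=np.cos(a),np.sin(a);return np.array([[1,0,0],[0,c,-s],[0,s,c]])
def plan(target,roll=0,vmax=40,wmax=.12,o=None,n=None):
    """prints rows from the measured pose to the target (world, m) with total roll"""
    o=o or get_obs();p=np.array(o['tool_pos']);R=np.array(o['eef_rot']);d=(np.asarray(target)-p)*1000
    n=n or int(max(np.ceil(np.linalg.norm(d)/vmax),np.ceil(abs(roll)/wmax),1))
    print('rows',n,'dist',np.linalg.norm(d).round(1))
    for i in range(n):
        print((R.T@(d/n)).round(1).tolist(),round(roll/n,3)); R=R@rx(roll/n)
def rollto(ydir,o=None):
    o=o or get_obs();R=np.array(o['eef_rot']);v=R.T@np.asarray(ydir,float);a=np.arctan2(v[2],v[1]);return [round(x,3) for x in (a,(a+2*np.pi)%(2*np.pi)-np.pi)]
E
python3 - <<'E'
from h import *
print(rollto([.915,.40,0]))
plan([.58,.58,.42],-1.62)
E
```

```text
[np.float64(-1.633), np.float64(1.508)]
rows 14 dist 509.6
[0.7, -25.7, -25.8] -0.116
[0.7, -22.5, -28.6] -0.116
[0.7, -19.0, -31.0] -0.116
[0.7, -15.3, -33.0] -0.116
[0.7, -11.4, -34.6] -0.116
[0.7, -7.4, -35.6] -0.116
[0.7, -3.2, -36.3] -0.116
[0.7, 1.0, -36.4] -0.116
[0.7, 5.2, -36.0] -0.116
[0.7, 9.3, -35.2] -0.116
[0.7, 13.3, -33.9] -0.116
[0.7, 17.1, -32.1] -0.116
[0.7, 20.7, -29.9] -0.116
[0.7, 24.1, -27.3] -0.116
```

Emit:
carry_out:
  plan:
    - {"offset":[0,-26,-26],"roll":-0.12}
    - {"offset":[0,-22,-29],"roll":-0.12}
    - {"offset":[0,-19,-31],"roll":-0.12}
    - {"offset":[0,-15,-33],"roll":-0.12}
    - {"offset":[0,-11,-35],"roll":-0.12}
    - {"offset":[0,-7,-36],"roll":-0.12}
    - {"offset":[0,-3,-36],"roll":-0.12}
    - {"offset":[0,1,-36],"roll":-0.12}
    - {"offset":[0,5,-36],"roll":-0.12}
    - {"offset":[0,9,-35],"roll":-0.12}

```text
time_s: 2.65
tool_pos: [0.507, 0.4736, 0.4261]
eef_rot: [[0.007, 1.0, 0.024], [0.005, 0.024, -1.0], [-1.0, 0.007, -0.005]]
contact_force: [0.8, -0.1, 0.8]
opening: 0.996
```

Emit:
carry_out:
  plan:
    - {"offset":[0,13,-34],"roll":-0.12}
    - {"offset":[0,17,-32],"roll":-0.12}
    - {"offset":[0,21,-30],"roll":-0.12}
    - {"offset":[0,24,-27],"roll":-0.12}
    - {"offset":[0,25,-25],"roll":0}

```text
time_s: 3.07
tool_pos: [0.5657, 0.653, 0.424]
eef_rot: [[0.005, 0.862, 0.507], [0.003, 0.507, -0.862], [-1.0, 0.006, 0.0]]
contact_force: [1.1, 1.2, 0.6]
opening: 1.001
```

```bash
python3 - <<'E'
from h import *
np.set_printoptions(precision=4,suppress=True)
o=get_obs();print(o['time_s'],o['q'],o['tool_pos'],np.hypot(*o['tool_pos'][:2]));print(o['eef_rot'])
plan([.8,.8,.42])
E
```

```text
3.0667 [ 0.8561  0.7032  0.637  -0.0024  1.7959  0.3244] [0.5657 0.653  0.424 ] 0.8639216120166908
[[ 0.0054  0.8622  0.5065]
 [ 0.0026  0.5065 -0.8622]
 [-1.      0.006   0.0005]]
rows 7 dist 276.7
[0.8, 39.5, -1.2] 0.0
[0.8, 39.5, -1.2] 0.0
[0.8, 39.5, -1.2] 0.0
[0.8, 39.5, -1.2] 0.0
[0.8, 39.5, -1.2] 0.0
[0.8, 39.5, -1.2] 0.0
[0.8, 39.5, -1.2] 0.0
```

Emit:
carry_out:
  plan:
    - {"offset":[0,30,-4],"roll":0}
    - {"offset":[0,30,-4],"roll":0}
    - {"offset":[0,30,-4],"roll":0}
    - {"offset":[0,30,-4],"roll":0}

```text
time_s: 3.4
tool_pos: [0.6343, 0.7122, 0.4121]
eef_rot: [[0.01, 0.858, 0.513], [0.011, 0.513, -0.859], [-1.0, 0.014, -0.004]]
contact_force: [22.2, 25.0, 29.1]
opening: 0.997
```

```bash
python3 - <<'E'
from h import *
np.set_printoptions(precision=4,suppress=True)
o=get_obs();print(o['time_s'],o['q'],o['tool_pos'],np.hypot(*o['tool_pos'][:2]));print(o['eef_rot'])
E
```

```text
3.4 [ 0.8419  1.0226  0.0574 -0.0009  2.0468  0.3031] [0.6343 0.7122 0.4121] 0.9536990303534744
[[ 0.0105  0.8585  0.5128]
 [ 0.0106  0.5127 -0.8585]
 [-0.9999  0.0144 -0.0037]]
```

Emit:
carry_out:
  plan:
    - {"offset":[0,-25,5],"roll":0}
    - {"offset":[0,-30,5],"roll":0}
    - {"offset":[0,-35,10],"roll":0}

```text
time_s: 3.65
tool_pos: [0.5928, 0.6718, 0.3765]
eef_rot: [[-0.014, 0.859, 0.512], [-0.018, 0.511, -0.859], [-1.0, -0.022, 0.008]]
contact_force: [-0.2, 1.0, 0.5]
opening: 1.0
```

```bash
python3 - <<'E'
from h import *
np.set_printoptions(precision=4,suppress=True)
o=get_obs();print(o['time_s'],o['q'],o['tool_pos'],o['contact_force']);print(o['eef_rot'])
c=optics.calibration('wrist');R=np.array(c['R']);C=-R.T@c['t'];E=o['eef_rot']
print('cam in tool',E.T@(C-o['tool_pos']),'cam axes in tool (cols x,y,z)\n',E.T@R.T)
print(proj(c,o['tool_pos']))
# viewing key: want key centre ahead; camera centre offset
print(rollto([.915,.40,0]))
E
```

```text
3.65 [ 0.8466  0.803   0.5549 -0.0011  1.8067  0.3094] [0.5928 0.6718 0.3765] [-0.1709  1.0308  0.5356]
[[-0.0144  0.8591  0.5116]
 [-0.018   0.5113 -0.8592]
 [-0.9997 -0.0216  0.0081]]
cam in tool [-0.1701 -0.0015 -0.0766] cam axes in tool (cols x,y,z)
 [[ 0.0009 -0.2706  0.9627]
 [ 1.      0.0003 -0.0008]
 [-0.0001  0.9627  0.2706]]
[318.1356 251.7551]
[np.float64(0.125), np.float64(-3.017)]
```

```bash
python3 - <<'E'
from h import *
plan([.534,.307,.28],.12,n=10)
E
```

```text
rows 10 dist 381.9
[10.4, -23.5, 28.3] 0.012
[10.4, -23.2, 28.5] 0.012
[10.4, -22.8, 28.8] 0.012
[10.4, -22.5, 29.1] 0.012
[10.4, -22.1, 29.4] 0.012
[10.4, -21.8, 29.6] 0.012
[10.4, -21.4, 29.9] 0.012
[10.4, -21.0, 30.1] 0.012
[10.4, -20.7, 30.4] 0.012
[10.4, -20.3, 30.6] 0.012
```

Emit:
carry_out:
  plan:
    - {"offset":[8,-23,28],"roll":0.012}
    - {"offset":[8,-23,29],"roll":0.012}
    - {"offset":[8,-23,29],"roll":0.012}
    - {"offset":[8,-22,29],"roll":0.012}
    - {"offset":[8,-22,29],"roll":0.012}
    - {"offset":[10,-22,30],"roll":0.012}
    - {"offset":[10,-21,30],"roll":0.012}
    - {"offset":[10,-21,30],"roll":0.012}
    - {"offset":[10,-21,30],"roll":0.012}
    - {"offset":[10,-20,31],"roll":0.012}

```text
time_s: 4.48
tool_pos: [0.5229, 0.2934, 0.2819]
eef_rot: [[-0.023, 0.913, 0.408], [-0.025, 0.408, -0.913], [-0.999, -0.031, 0.013]]
contact_force: [0.8, -0.3, 0.5]
opening: 0.999
```

Emit:
carry_out:
  plan:
    - {"offset":[5,0,5],"roll":0}
    - {"offset":[0,0,0],"roll":0}
  hand: 0.4

```text
time_s: 4.65
tool_pos: [0.5224, 0.2814, 0.2751]
eef_rot: [[-0.027, 0.914, 0.404], [-0.028, 0.403, -0.915], [-0.999, -0.036, 0.015]]
contact_force: [-0.1, 0.4, 0.4]
opening: 0.873
```

```bash
python3 - <<'E'
from h import *
snap('wrist','w1');snap('top','t1',(170,95,380,245),3.8);snap('scene','s1',(290,130,480,275),4.1)
E
```

```text
(no output)
```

View pics/w1.png

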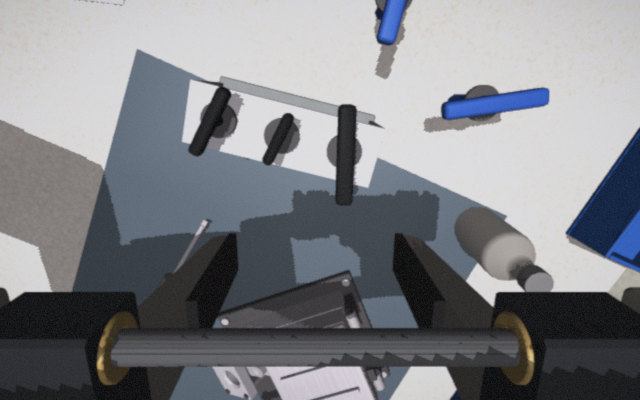

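View pics/s1.png

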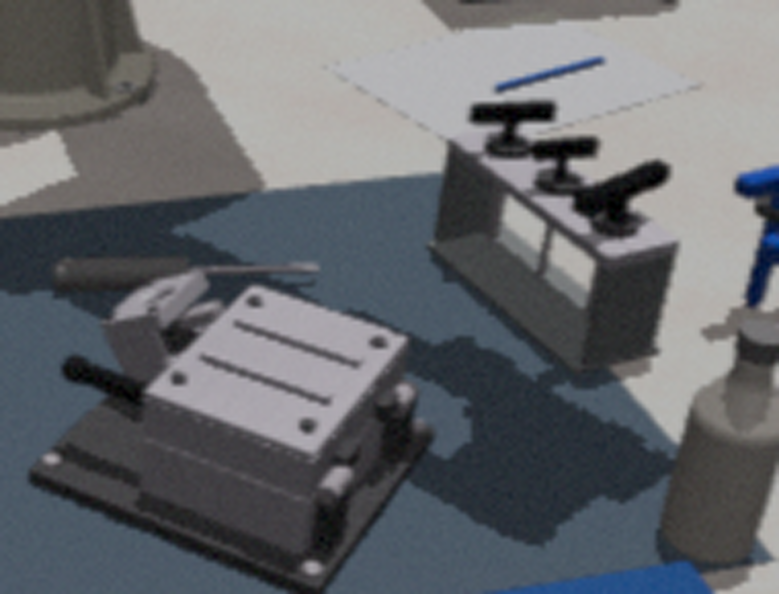

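Black T keys in the wrist view are at (345,155), bar about 99 px, (210,120), about 70 px, and (280,140), about 55 px. The blue ones at (497,103) and (392,18) are lookalikes. (345,155) is the largest black key; I'll confirm it in an enlarged crop and measure it.

```bash
python3 - <<'E'
from h import *
np.set_printoptions(precision=4,suppress=True)
im=cv2.imread('pics/raw_w1.png');c=cal('w1')
cv2.imwrite('pics/k1.png',cv2.resize(im[60:230,170:420],None,fx=3.2,fy=3.2,interpolation=cv2.INTER_CUBIC))
m=(im.max(2)<38).astype(np.uint8);m[230:]=0
n,l,s,ce=cv2.connectedComponentsWithStats(m)
for i in range(1,n):
    if s[i,4]>150:
        pts=np.argwhere(l==i)[:,::-1].astype(np.float32);r=cv2.minAreaRect(pts)
        b=cv2.boxPoints(r);print(s[i,4],r)
        e=sorted([(np.linalg.norm(b[j]-b[(j+1)%4]),(b[j]+b[(j+1)%4])/2) for j in range(4)],key=lambda t:t[0])
        A,B=[onz(c,*e[j][1],.134) for j in (0,1)];print(A,B,(A+B)/2,np.linalg.norm(A-B),np.degrees(np.arctan2(*(B-A)[1::-1])))
ct=cal('t1')
# plate corners in scene & wrist
E
```

```text
431 ((213.86473083496094, 122.14906311035156), (15.313575744628906, 71.8004379272461), 18.725788116455078)
[0.4143 0.3235 0.134 ] [0.4149 0.2608 0.134 ] [0.4146 0.2921 0.134 ] 0.06271601033412505 -89.49488795191786
195 ((281.08544921875, 139.321533203125), (7.55604362487793, 52.92049789428711), 21.501436233520508)
[0.4729 0.3257 0.134 ] [0.4736 0.2795 0.134 ] [0.4733 0.3026 0.134 ] 0.04625520181752637 -89.18632251734884
```

View pics/k1.png

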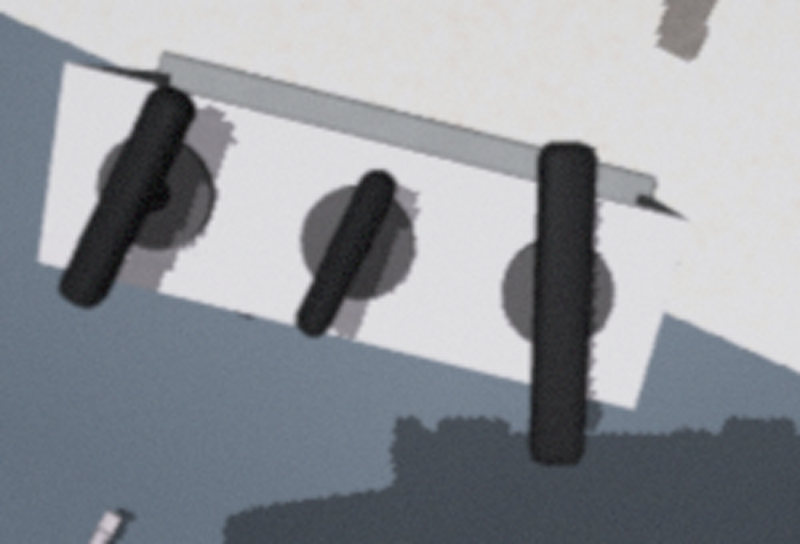

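```bash
python3 - <<'E'
from h import *
np.set_printoptions(precision=4,suppress=True)
c=cal('w1');f=lambda x,y:(x/3.2+170,y/3.2+60)
A=onz(c,*f(567,147),.134);B=onz(c,*f(557,464),.134);print('bar',A,B,(A+B)/2,np.linalg.norm(A-B),np.degrees(np.arctan2(*(B-A)[1::-1])))
A=onz(c,*f(503,290),.102);B=onz(c,*f(612,290),.102);print('collar',(A+B)/2,np.linalg.norm(A-B))
P=[onz(c,*f(*p),.096) for p in [(65,62),(685,218),(635,408),(38,262)]];print(np.array(P));print(sum(P)/4,np.linalg.norm(P[0]-P[1]),np.linalg.norm(P[1]-P[2]))
print('bottle etc; yaw stand',np.degrees(np.arctan2(*(P[1]-P[0])[1::-1])))
print('top view: bar', onz(cal('t1'),200.5,174.3,.134))
# scene crop: bar ends (585,205),(660,170)->
g=lambda x,y:(x/4.1+290,y/4.1+130)
print(tri(c,f(562.5,305),cal('s1'),g(624,188)))
print(tri(cal('t1'),(201.0,174.3),cal('s1'),g(624,188)))
E
```

```text
bar [0.5136 0.3516 0.134 ] [0.5483 0.2715 0.134 ] [0.5309 0.3116 0.134 ] 0.08727210839894131 -66.59096352224077
collar [0.5306 0.3125 0.102 ] 0.032610621412422075
[[0.3714 0.3136 0.096 ]
 [0.5568 0.3468 0.096 ]
 [0.5692 0.288  0.096 ]
 [0.3819 0.2543 0.096 ]]
[0.4698 0.3007 0.096 ] 0.1883465356956409 0.06006218217713101
bottle etc; yaw stand 10.156423860059553
top view: bar [0.5332 0.3059 0.134 ]
(array([0.5317, 0.3137, 0.1283]), np.float64(0.0027124176618759355))
(array([0.5352, 0.3092, 0.1295]), np.float64(0.0065526325145551165))
```

View pics/t1.png

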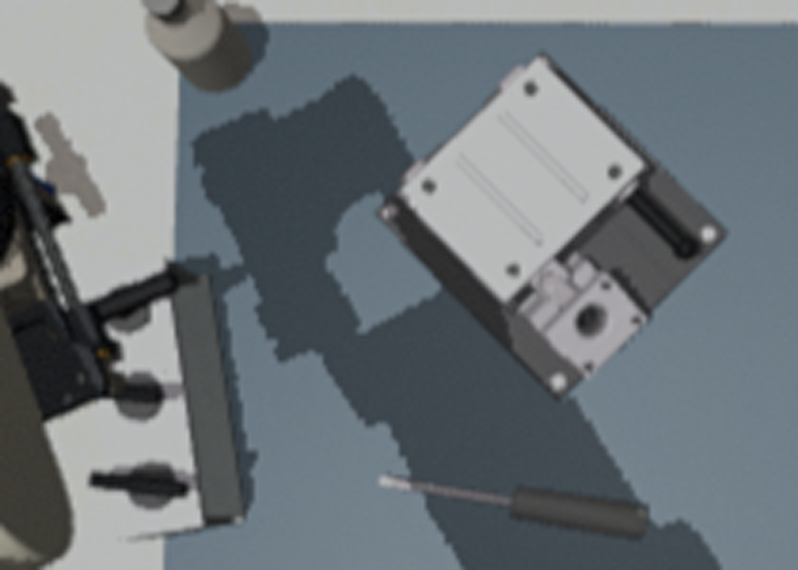

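```bash
python3 - <<'E'
from h import *
print(rollto([np.cos(np.radians(23.4)),np.sin(np.radians(23.4)),0]))
plan([.531,.312,.15],.0,n=5)
E
```

```text
[np.float64(0.01), np.float64(-3.132)]
rows 5 dist 129.4
[25.0, 4.5, -4.8] 0.0
[25.0, 4.5, -4.8] 0.0
[25.0, 4.5, -4.8] 0.0
[25.0, 4.5, -4.8] 0.0
[25.0, 4.5, -4.8] 0.0
```

Emit:
carry_out:
  plan:
    - {"offset":[15,4.5,-5],"roll":0.01}
    - {"offset":[25,4.5,-5],"roll":0}
    - {"offset":[25,4.5,-5],"roll":0}
    - {"offset":[25,4.5,-5],"roll":0}
    - {"offset":[20,4.5,-5],"roll":0}
    - {"offset":[5,0,0],"roll":0}
  hand: 0.4

```text
time_s: 5.3
tool_pos: [0.5372, 0.3271, 0.1614]
eef_rot: [[-0.013, 0.915, 0.403], [-0.018, 0.403, -0.915], [-1.0, -0.019, 0.011]]
contact_force: [-0.8, 0.3, -0.2]
opening: 0.401
```

```bash
python3 - <<'E'
from h import *
snap('wrist','w2')
plan([.531,.312,.11],.0,n=3)
o=get_obs();print(o['opening'],np.round(o['eef_rot'],3))
E
```

```text
rows 3 dist 54.0
[17.3, -3.4, 3.5] 0.0
[17.3, -3.4, 3.5] 0.0
[17.3, -3.4, 3.5] 0.0
0.4018455262715249 [[-0.014  0.915  0.403]
 [-0.019  0.403 -0.915]
 [-1.    -0.02   0.011]]
```

View pics/w2.png

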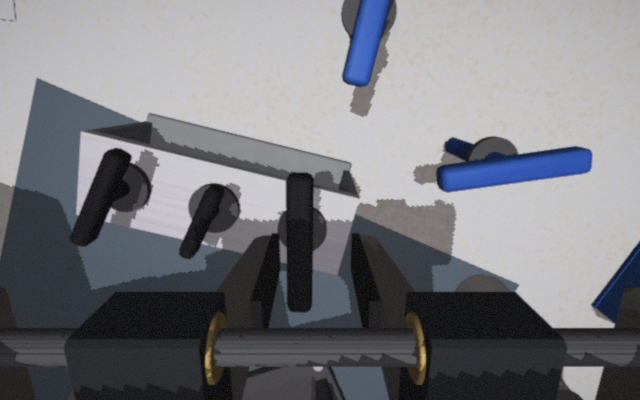

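The bar at (300,240) sits between the fingers, about 10 mm off centre, which agrees with the plan.

Emit:
carry_out:
  plan:
    - {"offset":[8,-4,4],"roll":0}
    - {"offset":[16,-4,4],"roll":0}
    - {"offset":[16,-3,3],"roll":0}
    - {"offset":[10,0,0],"roll":0}
    - {"offset":[0,0,0],"roll":0}
  hand: 0.4

```text
time_s: 5.77
tool_pos: [0.533, 0.314, 0.1145]
eef_rot: [[-0.007, 0.913, 0.407], [-0.015, 0.407, -0.913], [-1.0, -0.013, 0.011]]
contact_force: [-0.3, -0.8, -0.0]
opening: 0.398
```

```bash
python3 - <<'E'
from h import *
plan([.531,.312,.11],.0,n=1)
snap('wrist','w3')
E
```

```text
rows 1 dist 5.3
[4.6, -2.6, 1.0] 0.0
```

View pics/w3.png

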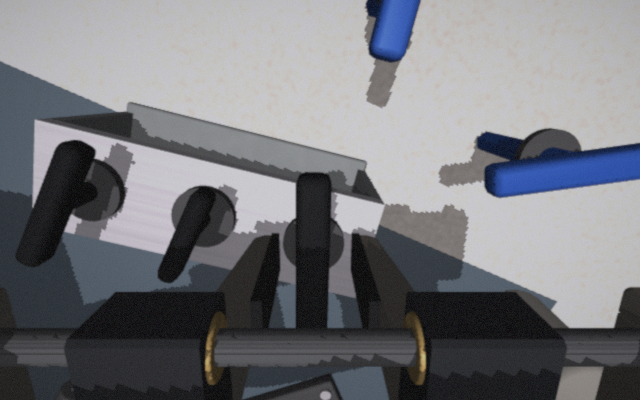

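Emit:
carry_out:
  plan:
    - {"offset":[3,-2.5,1],"roll":0}
    - {"offset":[0,0,0],"roll":0}
    - {"offset":[0,0,0],"roll":0}
    - {"offset":[0,0,0],"roll":0}
    - {"offset":[0,0,0],"roll":0}
  hand: 0.0
  force: 12

```text
time_s: 6.23
tool_pos: [0.5335, 0.3135, 0.1164]
eef_rot: [[-0.002, 0.914, 0.407], [-0.012, 0.407, -0.913], [-1.0, -0.006, 0.01]]
contact_force: [0.1, 0.5, -2.1]
opening: 0.174
```

Emit:
carry_out:
  plan:
    - {"offset":[-10,0,0],"roll":0}
    - {"offset":[-20,0,0],"roll":0}
    - {"offset":[-15,0,0],"roll":0}
    - {"offset":[-5,0,0],"roll":0}
    - {"offset":[0,0,0],"roll":0}

```text
time_s: 6.65
tool_pos: [0.5333, 0.3141, 0.1701]
eef_rot: [[-0.003, 0.913, 0.407], [-0.012, 0.407, -0.913], [-1.0, -0.008, 0.01]]
contact_force: [-0.4, 0.1, -1.7]
opening: 0.17
```

```bash
python3 - <<'E'
from h import *
o=get_obs();print(o['tool_pos'],np.round(o['contact_force'],2),o['opening'])
snap('wrist','w4',(150,130,470,400),2.2);snap('scene','s4',(290,90,480,275),3.2)
E
```

```text
[0.53326017 0.31409247 0.1700614 ] [-0.44  0.07 -1.66] 0.17030435178935077
```

View pics/s4.png

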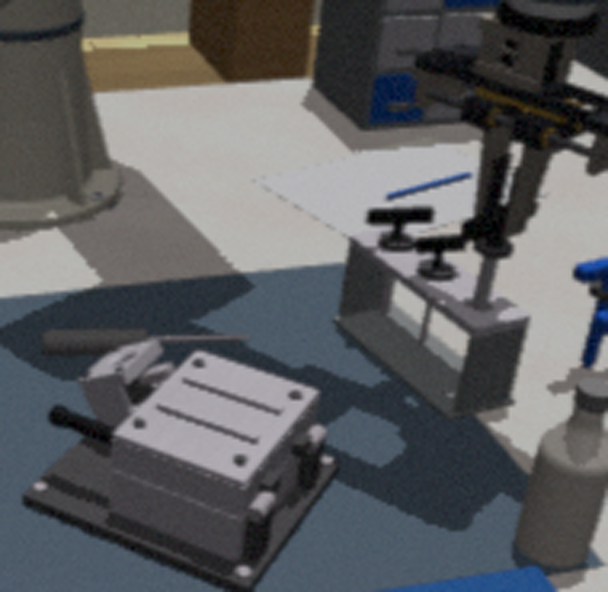

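View pics/w4.png

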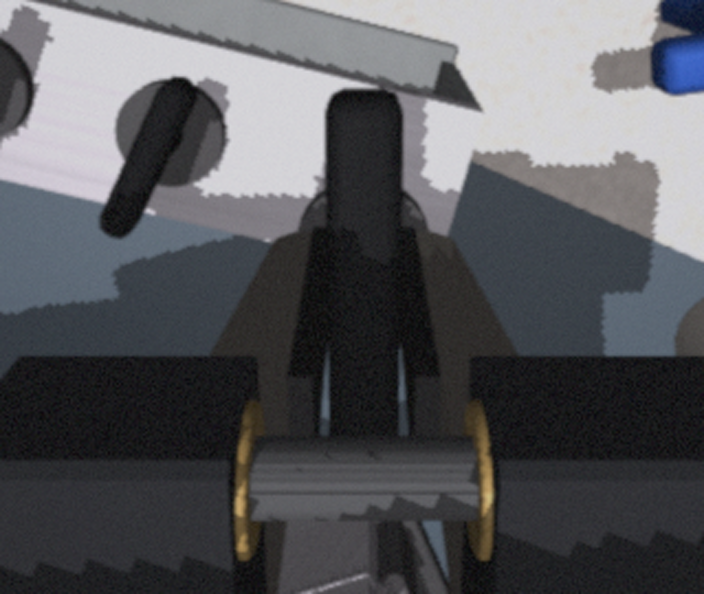

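The key hangs upright in the grip and its shank is still in the stand hole. Next I pivot it in a light grip against the hole's edge.

Emit:
carry_out:
  plan:
    - {"offset":[0,0,4],"roll":0}
    - {"offset":[0,0,6],"roll":0}
    - {"offset":[0,0,6],"roll":0}
    - {"offset":[0,0,6],"roll":0}
    - {"offset":[0,0,6],"roll":0}
    - {"offset":[1,0,6],"roll":0}
    - {"offset":[1,0,6],"roll":0}
    - {"offset":[1,0,6],"roll":0}
    - {"offset":[1,0,6],"roll":0}
    - {"offset":[0,0,2],"roll":0}
  force: 5

```text
time_s: 7.58
tool_pos: [0.5552, 0.2582, 0.1608]
eef_rot: [[-0.009, 0.914, 0.406], [-0.015, 0.406, -0.914], [-1.0, -0.014, 0.01]]
contact_force: [0.3, 0.3, -1.4]
opening: 0.174
```

```bash
python3 - <<'E'
from h import *
o=get_obs();print(o['tool_pos'],np.round(o['contact_force'],2),o['opening'])
snap('wrist','w5',(150,130,470,400),2.2);snap('scene','s5',(290,90,480,275),3.2)
E
```

```text
[0.55518989 0.25821115 0.160793  ] [ 0.26  0.32 -1.45] 0.17388539464353614
```

View pics/s5.png

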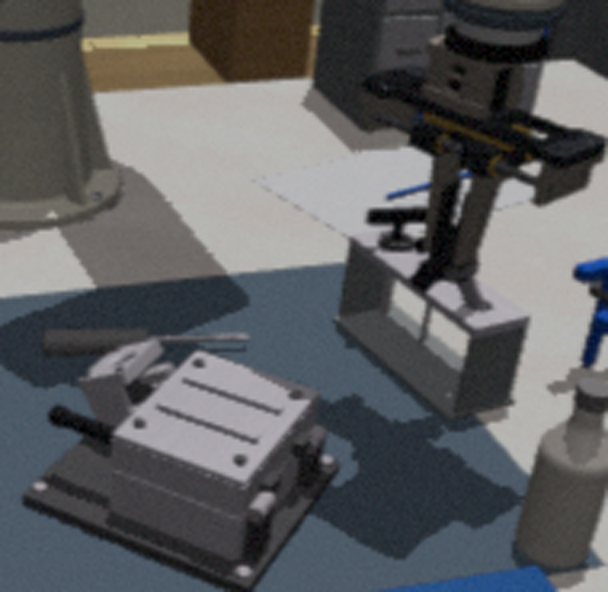

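View pics/w5.png

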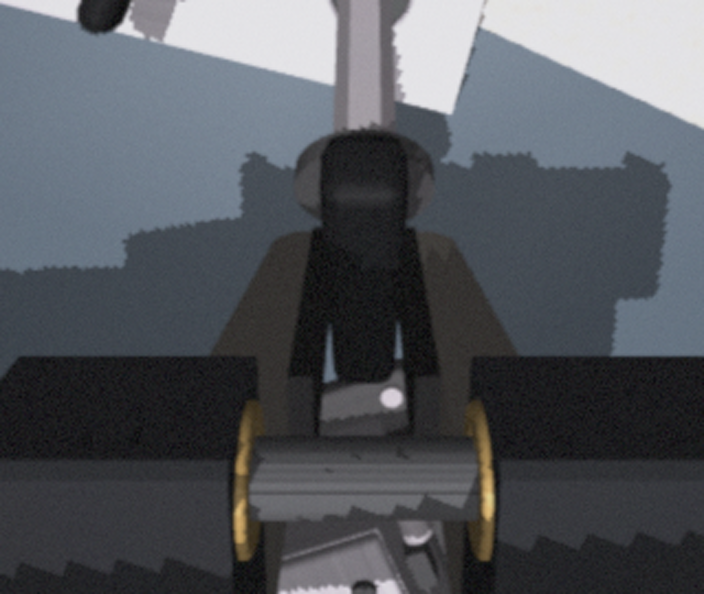

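The key now leans about 35° in the grip, with the shank coming out of the hole at the top of the wrist picture. I'll firm the grip and draw it out along its axis.

Emit:
carry_out:
  plan:
    - {"offset":[0,0,0],"roll":0}
    - {"offset":[-8,0,6],"roll":0}
    - {"offset":[-12,0,9],"roll":0}
    - {"offset":[-20,0,12],"roll":0}
    - {"offset":[-30,0,15],"roll":0}
    - {"offset":[-35,0,15],"roll":0}
    - {"offset":[-20,0,10],"roll":0}
    - {"offset":[0,0,0],"roll":0}
  force: 25

```text
time_s: 8.35
tool_pos: [0.5843, 0.1941, 0.2965]
eef_rot: [[-0.01, 0.912, 0.41], [-0.018, 0.41, -0.912], [-1.0, -0.017, 0.012]]
contact_force: [-0.0, -0.3, -1.1]
opening: 0.171
```

```bash
python3 - <<'E'
from h import *
o=get_obs();print(o['tool_pos'],np.round(o['contact_force'],2),o['opening'])
snap('wrist','w6');snap('scene','s6',(290,60,480,275),2.75)
E
```

```text
[0.58432308 0.19413019 0.2965306 ] [-0.04 -0.25 -1.05] 0.1713111574855032
```

View pics/s6.png

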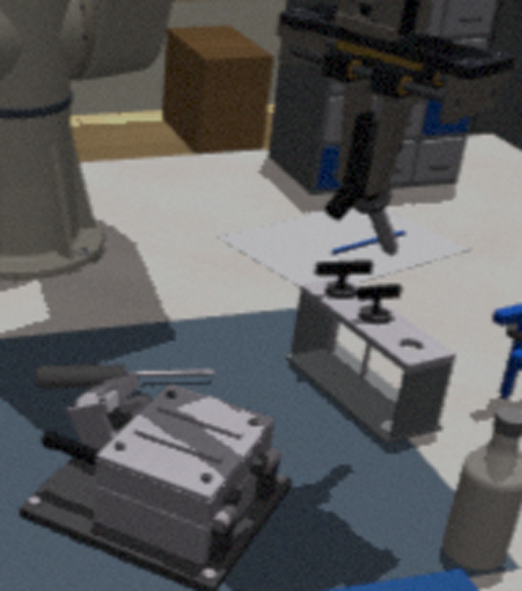

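View pics/w6.png

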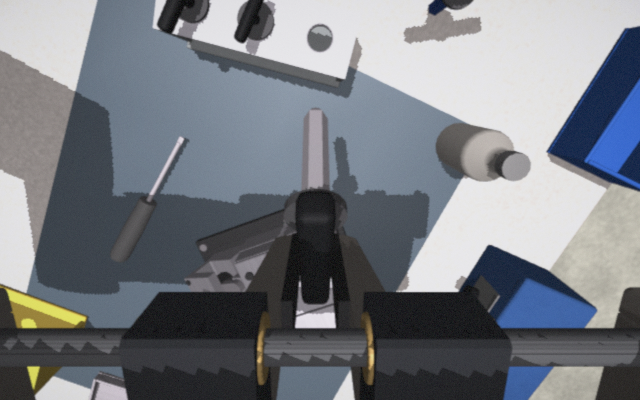

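```bash
python3 - <<'E'
from h import *
np.set_printoptions(precision=4,suppress=True)
o=get_obs();c=cal('w6')
T,g=tri(c,(315,110),cal('s6'),(391/2.75+290,250/2.75+60))
E=o['eef_rot'];l=E.T@(T-o['tool_pos']);print('tip world',T,g,'tool',l)
# by circle: in tool x-z plane through y=0: intersect wrist ray with y=0? use length 110 from bar centre (-a,0,0)
oo,d=ray(c,315,110);oo=E.T@(oo-o['tool_pos']);d=E.T@d
for bx in(-.012,-.014,-.017,-.019):
  ts=np.linspace(.05,.4,4000);P=oo+ts[:,None]*d;r=np.linalg.norm(P-[bx,0,0],axis=1)
  i=np.argmin(abs(r-.110)+ (ts>9));p=P[i];print(bx,p,np.degrees(np.arctan2(-p[2],p[0]-bx)),r[i])
E
```

```text
tip world [0.554  0.2547 0.2195] 0.0002529268949385504 tool [ 0.0721  0.     -0.0668]
-0.012 [ 0.0756 -0.     -0.0666] 37.240147373894615 0.11000647667028572
-0.014 [-0.0969 -0.0006 -0.0723] 138.91762404550204 0.11001017993265078
-0.017 [-0.0998 -0.0006 -0.0724] 138.8412237480611 0.10998777316181806
-0.019 [ 0.0684 -0.0001 -0.0668] 37.3932321707667 0.11001324513078044
```

```bash
python3 - <<'E'
from h import *
a=np.radians(45.6-90)
print(rollto([np.cos(a),np.sin(a),0]))
plan([.452,-.09,.235],1.2,n=12)
E
```

```text
[np.float64(1.197), np.float64(-1.944)]
rows 12 dist 318.8
[5.4, -19.5, 17.2] 0.1
[5.4, -17.7, 19.0] 0.1
[5.4, -15.7, 20.7] 0.1
[5.4, -13.6, 22.2] 0.1
[5.4, -11.3, 23.4] 0.1
[5.4, -8.9, 24.4] 0.1
[5.4, -6.4, 25.2] 0.1
[5.4, -3.9, 25.7] 0.1
[5.4, -1.3, 26.0] 0.1
[5.4, 1.3, 26.0] 0.1
[5.4, 3.9, 25.7] 0.1
[5.4, 6.4, 25.2] 0.1
```

Emit:
carry_out:
  plan:
    - {"offset":[2,-15,12],"roll":0.1}
    - {"offset":[5,-18,19],"roll":0.1}
    - {"offset":[5,-16,21],"roll":0.1}
    - {"offset":[5,-14,22],"roll":0.1}
    - {"offset":[5,-11,23],"roll":0.1}
    - {"offset":[5,-9,24],"roll":0.1}
    - {"offset":[5,-6,25],"roll":0.1}
    - {"offset":[5,-4,26],"roll":0.1}
    - {"offset":[5,-1,26],"roll":0.1}
    - {"offset":[5,1,26],"roll":0.1}

```text
time_s: 9.28
tool_pos: [0.4559, -0.0338, 0.2319]
eef_rot: [[-0.04, 0.82, -0.571], [-0.018, -0.572, -0.82], [-0.999, -0.023, 0.038]]
contact_force: [-0.2, -0.2, -1.5]
opening: 0.168
```

```bash
python3 - <<'E'
from h import *
a=np.radians(45.6-90)
r=rollto([np.cos(a),np.sin(a),0]);print(r)
plan([.452,-.09,.235],r[0],n=3)
E
```

```text
[np.float64(0.166), np.float64(-2.976)]
rows 3 dist 56.4
[-0.6, 9.6, 16.1] 0.055
[-0.6, 10.5, 15.6] 0.055
[-0.6, 11.3, 15.0] 0.055
```

Emit:
carry_out:
  plan:
    - {"offset":[0,10,16],"roll":0.055}
    - {"offset":[0,10,15],"roll":0.055}
    - {"offset":[0,7,8],"roll":0.055}
    - {"offset":[0,0,0],"roll":0}
    - {"offset":[0,0,0],"roll":0}

```text
time_s: 9.7
tool_pos: [0.4422, -0.0831, 0.2231]
eef_rot: [[-0.059, 0.704, -0.708], [-0.015, -0.709, -0.705], [-0.998, -0.03, 0.052]]
contact_force: [0.5, 1.0, -1.6]
opening: 0.172
```

```bash
python3 - <<'E'
from h import *
a=np.radians(45.6-90)
r=rollto([np.cos(a),np.sin(a),0]);print(r)
snap('wrist','w7');snap('scene','s7',(260,100,460,275),3.4);snap('top','t7',(240,95,400,215),4.8)
E
```

```text
[np.float64(-0.012), np.float64(3.129)]
```

View pics/w7.png

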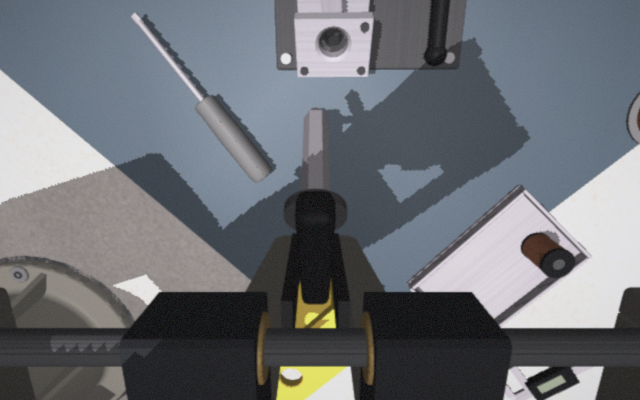

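View pics/s7.png

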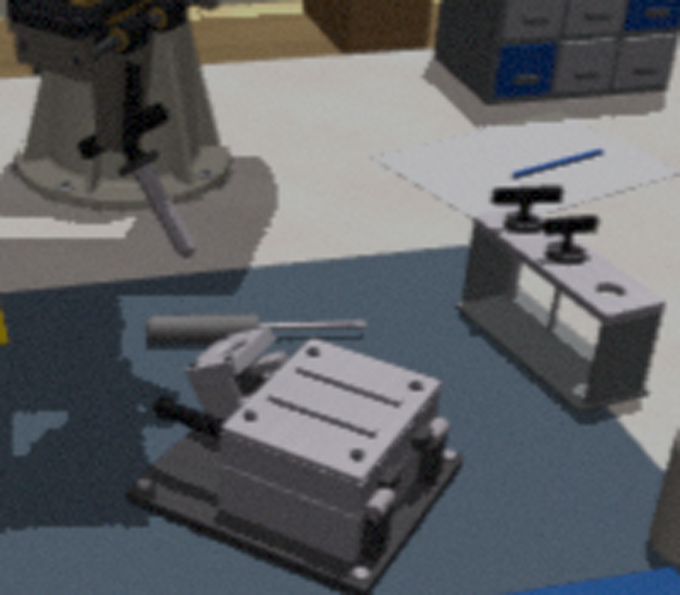

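View pics/t7.png

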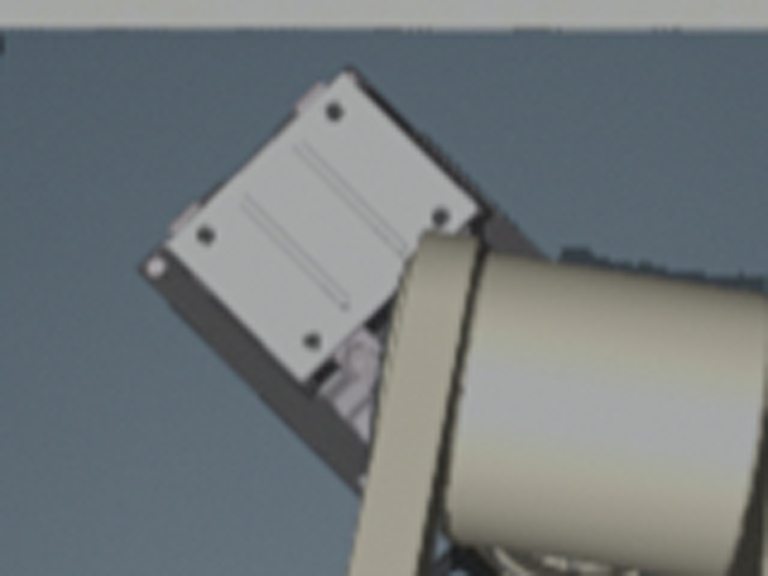

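```bash
python3 - <<'E'
import cv2
a=cv2.imread('pics/raw_w7.png');cv2.imwrite('pics/z7.png',cv2.resize(a[0:130,260:480],None,fx=3.6,fy=3.6,interpolation=cv2.INTER_CUBIC))
a=cv2.imread('pics/raw_s7.png');cv2.imwrite('pics/z7s.png',cv2.resize(a[185:250,300:370],None,fx=8,fy=8,interpolation=cv2.INTER_CUBIC))
E
```

```text
(no output)
```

View pics/z7.png

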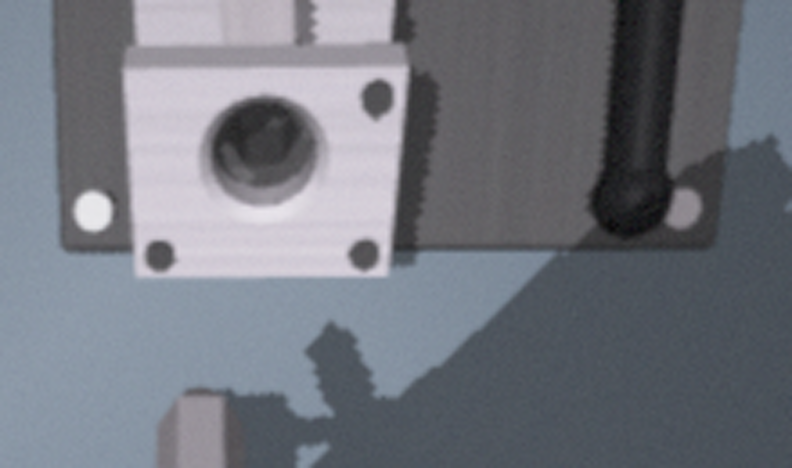

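View pics/z7s.png

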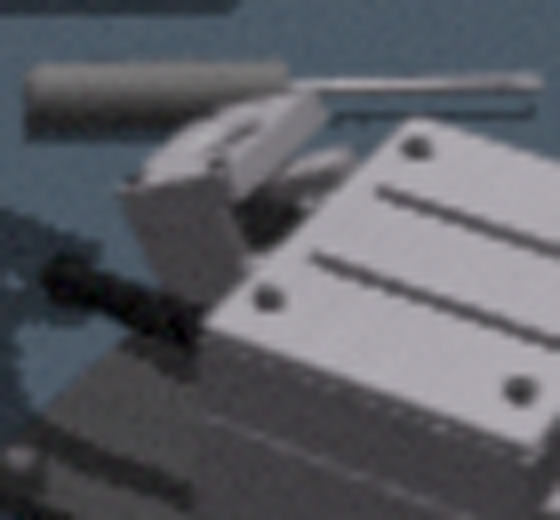

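```bash
python3 - <<'E'
from h import *
np.set_printoptions(precision=4,suppress=True)
c=cal('w7');f=lambda x,y:(x/3.6+260,y/3.6)
L=onz(c,*f(63,249),.012);Rr=onz(c,*f(716,249),.012);print(L,Rr,np.linalg.norm(L-Rr))
ay=(L-Rr)/np.linalg.norm(L-Rr);ax=np.array([ay[1],-ay[0],0]);print('yaw',np.degrees(np.arctan2(ax[1],ax[0])))
O=(L+Rr)/2+.125*ax;O[2]=0;print('O',O)
M=np.c_[ax,ay,[0,0,1]]
for z in(.085,.088,.091):
    A=M.T@(onz(c,*f(125,65),z)-O);B=M.T@(onz(c,*f(407,68),z)-O);print(z,A,B,B[1]-A[1])
k=M@np.array([-.5,0,.866])
# face plane through top edge z
for z in(.088,.091):
  A=onz(c,*f(266,66),z);
  def pl(u,v):
    o,d=ray(c,*f(u,v));return o+d*((A-o)@k)/(d@k)
  for n,p in dict(hole=(264,154),bl=(135,275),br=(388,275),holeL=(212,150),holeR=(318,150),chL=(199,158),chR=(329,158),cT=(264,93),cB=(264,222)).items():
    P=pl(*p);print(z,n,P,M.T@(P-O))
E
```

```text
[0.4756 0.0128 0.012 ] [ 0.6015 -0.1143  0.012 ] 0.17888608323268684
yaw 44.7608044342308
O [0.6273 0.0373 0.    ]
0.085 [-0.0894  0.0654  0.085 ] [-0.0902  0.0053  0.085 ] -0.060071707176215405
0.088 [-0.0898  0.0651  0.088 ] [-0.0906  0.0057  0.088 ] -0.05947873205659656
0.091 [-0.0903  0.0649  0.091 ] [-0.0911  0.006   0.091 ] -0.0588857569369778
0.088 hole [ 0.5269 -0.0126  0.0786] [-0.1064  0.0353  0.0786]
0.088 bl [ 0.4875 -0.0091  0.0639] [-0.1319  0.0655  0.0639]
0.088 br [ 0.5301 -0.052   0.0639] [-0.1318  0.0051  0.0639]
0.088 holeL [ 0.5193 -0.0039  0.0791] [-0.1056  0.0468  0.0791]
0.088 holeR [ 0.5358 -0.0205  0.079 ] [-0.1057  0.0234  0.079 ]
0.088 chL [ 0.5162 -0.0029  0.0782] [-0.1072  0.0498  0.0782]
0.088 chR [ 0.5365 -0.0235  0.0781] [-0.1073  0.0208  0.0781]
0.088 cT [ 0.5348 -0.0043  0.0852] [-0.095   0.0356  0.0852]
0.088 cB [ 0.5173 -0.0226  0.0706] [-0.1203  0.0349  0.0706]
0.091 hole [ 0.5267 -0.0128  0.0817] [-0.1067  0.0354  0.0817]
0.091 bl [ 0.4877 -0.0092  0.0671] [-0.1319  0.0653  0.0671]
0.091 br [ 0.5299 -0.0517  0.0672] [-0.1318  0.0054  0.0672]
0.091 holeL [ 0.5192 -0.0041  0.0821] [-0.1059  0.0468  0.0821]
0.091 holeR [ 0.5355 -0.0206  0.0821] [-0.106   0.0236  0.0821]
0.091 chL [ 0.516  -0.0031  0.0812] [-0.1075  0.0497  0.0812]
0.091 chR [ 0.5362 -0.0235  0.0812] [-0.1075  0.021   0.0812]
0.091 cT [ 0.5345 -0.0045  0.0882] [-0.0953  0.0357  0.0882]
0.091 cB [ 0.5172 -0.0227  0.0738] [-0.1204  0.035   0.0738]
```

```bash
cat >> h.py <<'E'
O=np.array([.6273,.0373,0]);_y=np.radians(44.9)
M=np.array([[np.cos(_y),-np.sin(_y),0],[np.sin(_y),np.cos(_y),0],[0,0,1]])
H=O+M@np.array([-.1077,.0352,.0811]);K=M@np.array([-.5,0,.866])
TIP=np.array([.0721,0,-.0667])
def state():
    o=get_obs();E=o['eef_rot'];t=o['tool_pos']+E@TIP
    print('t',round(o['time_s'],2),'tcp',np.round(o['tool_pos'],4),'tip mould',np.round((M.T@(t-O))*1000,1),'s,lat',np.round((t-H)@K*1000,1),np.round((M.T@((t-H)-((t-H)@K)*K))*1000,1),'F',np.round(M.T@o['contact_force'],1),'open',round(o['opening'],3),'x',np.round(M.T@E[:,0],3),'y',np.round(M.T@E[:,1],3))
    return o
def tipplan(s,dx=0,dy=0,dz=0,n=1,roll=0):
    o=get_obs();T=H+K*s+M@np.array([dx,dy,dz]);plan(T-o['eef_rot']@TIP,roll,n=n,o=o)
E
python3 - <<'E'
from h import *
state();tipplan(.025,n=5)
E
```

```text
t 9.85 tcp [ 0.4431 -0.0827  0.2238] tip mould [-152.3   47.2  148.4] s,lat 80.6 [-4.3 12.  -2.5] F [ 0.4 -0.1 -2.3] open 0.17 x [-0.052  0.029 -0.998] y [-0.    -1.    -0.029]
rows 5 dist 57.1
[8.7, 2.7, -6.9] 0.0
[8.7, 2.7, -6.9] 0.0
[8.7, 2.7, -6.9] 0.0
[8.7, 2.7, -6.9] 0.0
[8.7, 2.7, -6.9] 0.0
```

Emit:
carry_out:
  plan:
    - {"offset":[7,2.5,-6],"roll":0}
    - {"offset":[9,2.5,-7],"roll":0}
    - {"offset":[9,2.5,-7],"roll":0}
    - {"offset":[9,2.5,-7],"roll":0}
    - {"offset":[6,1.5,-5],"roll":0}
    - {"offset":[0,0,0],"roll":0}

```text
time_s: 10.35
tool_pos: [0.4754, -0.0642, 0.1767]
eef_rot: [[-0.056, 0.71, -0.702], [-0.015, -0.704, -0.71], [-0.998, -0.029, 0.051]]
contact_force: [-0.8, 0.4, -2.0]
opening: 0.169
```

```bash
python3 - <<'E'
from h import *
state();tipplan(.01,n=1)
snap('wrist','w8',(220,0,440,200),3.6);snap('scene','s8',(290,140,400,250),6)
E
```

```text
t 10.35 tcp [ 0.4754 -0.0642  0.1767] tip mould [-116.3   37.9  101.4] s,lat 21.9 [2.3 2.7 1.3] F [-0.3  0.8 -2. ] open 0.169 x [-0.051  0.029 -0.998] y [ 0.006 -1.    -0.029]
rows 1 dist 12.5
[11.3, 3.1, -4.2] 0.0
```

View pics/w8.png

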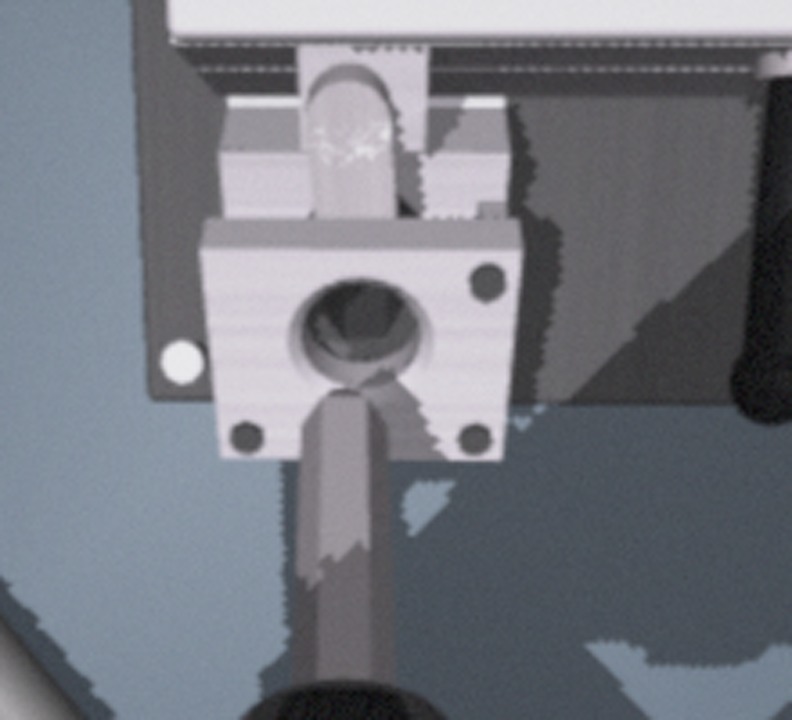

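View pics/s8.png

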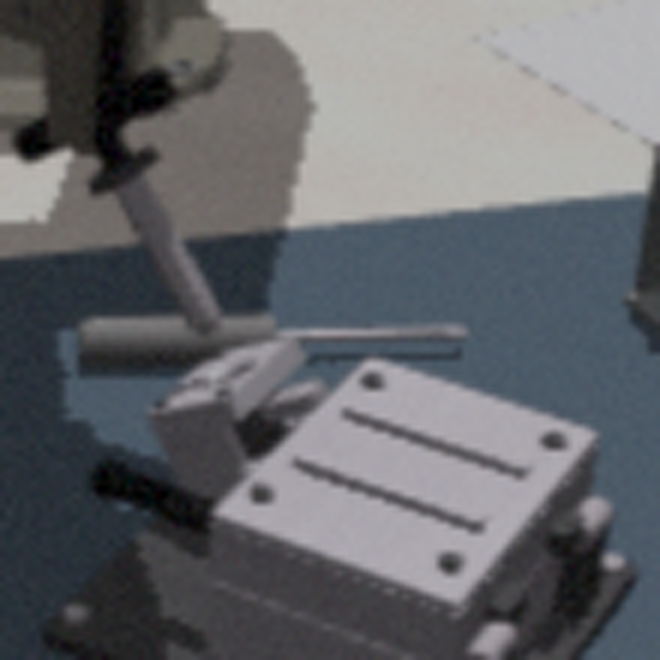

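```bash
python3 - <<'E'
from h import *
np.set_printoptions(precision=4,suppress=True)
c=cal('w8');f=lambda x,y:(x/3.6+220,y/3.6)
for z in(.07,.08):
  for p in [(310,140),(393,140),(316,200),(395,200),(347,66)]:
    print(z,p,(M.T@(onz(c,*f(*p),z)-O))*1000)
# hole via face plane using H
def pl(u,v,P0=H):
    o,d=ray(c,*f(u,v));return (M.T@(o+d*((P0-o)@K)/(d@K)-O))*1000
for p in [(290,335),(434,335),(361,275),(361,388),(303,333),(420,330),(200,248),(523,248)]: print(p,pl(*p))
# tip
o=get_obs();print('tip px',proj(c,o['tool_pos']+o['eef_rot']@TIP)*3.6-[220*3.6,0])
E
```

```text
0.07 (310, 140) [-69.9643  46.0278  70.    ]
0.07 (393, 140) [-69.9103  29.8541  70.    ]
0.07 (316, 200) [-80.838   44.8602  70.    ]
0.07 (395, 200) [-80.7673  29.2547  70.    ]
0.07 (347, 66) [-56.9377  38.9071  70.    ]
0.08 (310, 140) [-70.9063  45.4934  80.    ]
0.08 (393, 140) [-70.8543  29.9127  80.    ]
0.08 (316, 200) [-81.3813  44.3686  80.    ]
0.08 (395, 200) [-81.3132  29.3353  80.    ]
0.08 (347, 66) [-58.3574  38.6338  80.    ]
(290, 335) [-106.0149   49.3536   82.0729]
(434, 335) [-105.8041   21.3028   82.1946]
(361, 275) [-94.8706  35.5159  88.5073]
(361, 388) [-116.4204   35.4793   76.0651]
(303, 333) [-105.613    46.7983   82.305 ]
(420, 330) [-104.8728   24.0604   82.7323]
(200, 248) [-90.3355  65.2931  91.1257]
(523, 248) [-90.0117   5.8033  91.3126]
tip px [345.7433 402.4277]
```

```bash
sed -i 's/\[-.1077,.0352,.0811\]/[-.1065,.0354,.0818]/' h.py; python3 - <<'E'
from h import *
o=state();tipplan(.004,n=2); tipplan(-.010,n=4)
print('-K in tool',np.round(o['eef_rot'].T@-K,3))
E
```

```text
t 10.45 tcp [ 0.475  -0.0647  0.1778] tip mould [-116.9   37.8  102.5] s,lat 23.1 [1.1 2.4 0.6] F [-0.6 -0.8 -2.8] open 0.169 x [-0.051  0.028 -0.998] y [ 0.006 -1.    -0.029]
rows 2 dist 19.3
[8.3, 1.5, -4.6] 0.0
[8.3, 1.5, -4.6] 0.0
rows 4 dist 33.2
[7.1, 0.8, -4.2] 0.0
[7.1, 0.8, -4.2] 0.0
[7.1, 0.8, -4.2] 0.0
[7.1, 0.8, -4.2] 0.0
-K in tool [ 0.839  0.028 -0.543]
```

Emit:
carry_out:
  plan:
    - {"offset":[7,1.5,-4.5],"roll":-0.04}
    - {"offset":[8,1.5,-5],"roll":0}
    - {"offset":[7,0,-4],"roll":0}
    - {"offset":[6,0,-4],"roll":0}
    - {"offset":[3,0,-2],"roll":0}
    - {"offset":[0,0,0],"roll":0}
  force: 15

```text
time_s: 10.95
tool_pos: [0.4902, -0.0528, 0.1449]
eef_rot: [[-0.054, 0.736, -0.675], [-0.016, -0.677, -0.736], [-0.998, -0.029, 0.048]]
contact_force: [1.0, -0.4, -0.2]
opening: 0.173
```

```bash
python3 - <<'E'
from h import *
o=state();tipplan(-.034,n=6)
snap('wrist','w9',(220,0,440,200),3.6)
E
```

```text
t 10.95 tcp [ 0.4902 -0.0528  0.1449] tip mould [-97.7  37.9  69.7] s,lat -14.9 [1.3 2.5 0.8] F [ 0.4 -1.  -0.2] open 0.173 x [-0.05   0.026 -0.998] y [ 0.043 -0.999 -0.029]
rows 6 dist 19.3
[2.8, 0.6, -1.5] 0.0
[2.8, 0.6, -1.5] 0.0
[2.8, 0.6, -1.5] 0.0
[2.8, 0.6, -1.5] 0.0
[2.8, 0.6, -1.5] 0.0
[2.8, 0.6, -1.5] 0.0
```

View pics/w9.png

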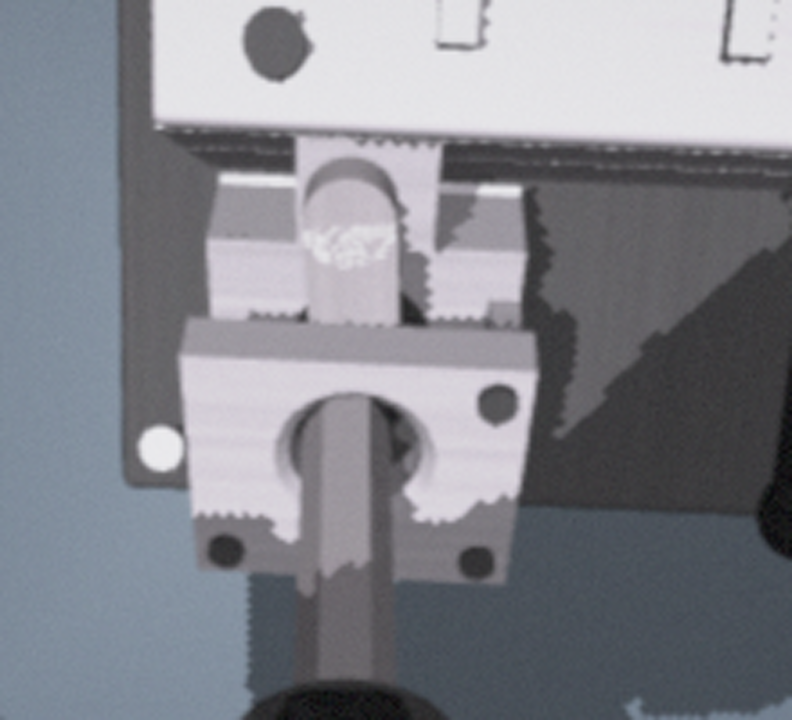

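The tip is inside the guide hole, about 2.5 mm toward +y. I'll correct that and push in gently.

Emit:
carry_out:
  plan:
    - {"offset":[-2,2.5,1.5],"roll":0}
    - {"offset":[3,0.5,-1.5],"roll":0}
    - {"offset":[4,0,-2.5],"roll":0}
    - {"offset":[4,0,-2.5],"roll":0}
    - {"offset":[0,0,0],"roll":0}

```text
time_s: 11.42
tool_pos: [0.4958, -0.0512, 0.1364]
eef_rot: [[-0.053, 0.735, -0.676], [-0.016, -0.678, -0.735], [-0.998, -0.028, 0.047]]
contact_force: [1.0, 2.5, -1.3]
opening: 0.172
```

```bash
python3 - <<'E'
from h import *
o=state();tipplan(-.034,n=3)
snap('wrist','w10',(220,0,440,200),3.6)
E
```

```text
t 11.42 tcp [ 0.4958 -0.0512  0.1364] tip mould [-92.5  34.9  61.3] s,lat -24.7 [ 1.6 -0.5  0.9] F [ 2.5  1.1 -1.3] open 0.172 x [-0.048  0.026 -0.998] y [ 0.042 -0.999 -0.028]
rows 3 dist 9.5
[2.9, -0.0, -1.1] 0.0
[2.9, -0.0, -1.1] 0.0
[2.9, -0.0, -1.1] 0.0
```

View pics/w10.png

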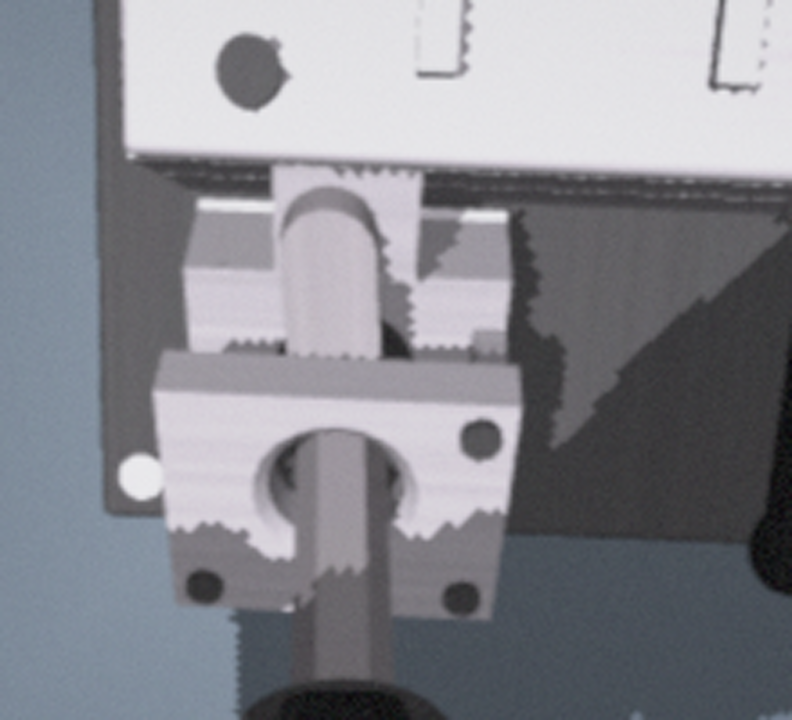

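Emit:
carry_out:
  plan:
    - {"offset":[4,0,-2.5],"roll":0}
    - {"offset":[4,0,-2.5],"roll":0}
    - {"offset":[4,0,-2.5],"roll":0}
    - {"offset":[0,0,0],"roll":0}

```text
time_s: 11.8
tool_pos: [0.4995, -0.0479, 0.1255]
eef_rot: [[-0.055, 0.736, -0.674], [-0.021, -0.676, -0.737], [-0.998, -0.027, 0.052]]
contact_force: [0.9, 3.1, -3.0]
opening: 0.175
```

```bash
python3 - <<'E'
from h import *
o=state()
snap('wrist','w11',(220,0,440,200),3.6);snap('scene','s11',(290,140,400,250),6)
E
```

```text
t 11.8 tcp [ 0.4995 -0.0479  0.1255] tip mould [-87.9  34.7  50.1] s,lat -36.8 [ 0.2 -0.7  0.1] F [ 2.8  1.6 -3. ] open 0.175 x [-0.053  0.024 -0.998] y [ 0.044 -0.999 -0.027]
```

View pics/w11.png

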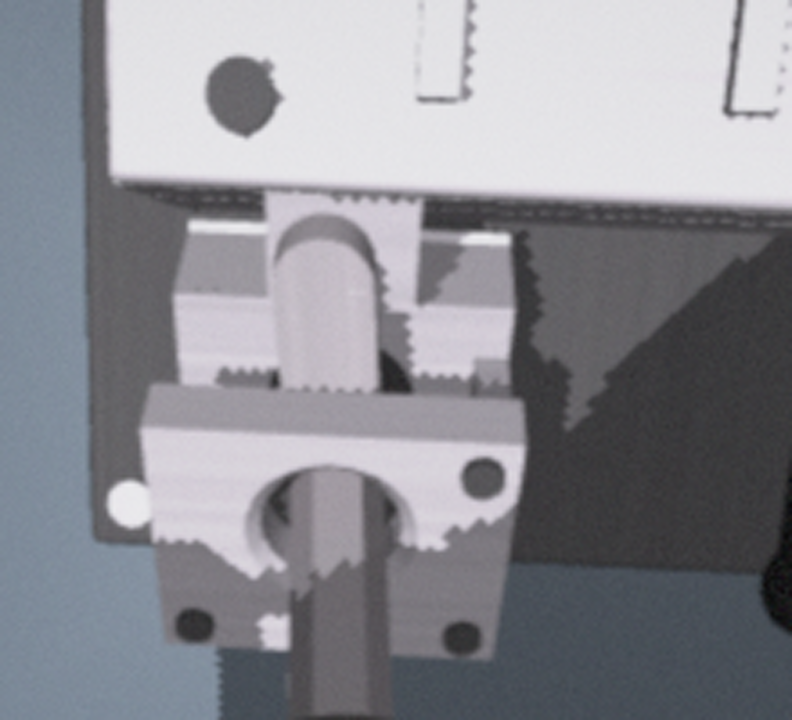

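View pics/s11.png

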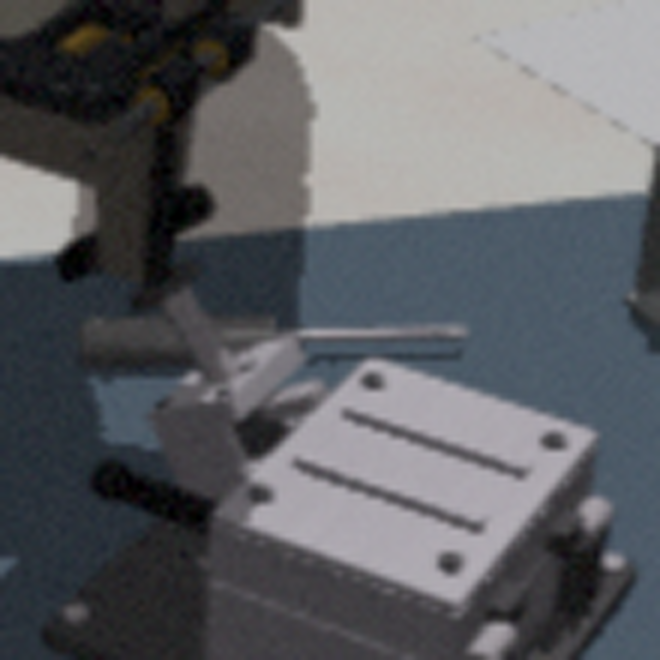

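Emit:
carry_out:
  plan:
    - {"offset":[3,0,-1.5],"roll":0}
    - {"offset":[3,0,-1.5],"roll":0}
    - {"offset":[0,0,0],"roll":0}

```text
time_s: 12.15
tool_pos: [0.5005, -0.0477, 0.1214]
eef_rot: [[-0.057, 0.738, -0.673], [-0.024, -0.675, -0.738], [-0.998, -0.025, 0.056]]
contact_force: [0.5, 4.0, -3.4]
opening: 0.172
```

```bash
python3 - <<'E'
from h import *
o=state()
E
```

```text
t 12.15 tcp [ 0.5005 -0.0477  0.1214] tip mould [-87.5  34.1  45.7] s,lat -40.8 [-1.4 -1.3 -0.8] F [ 3.2  2.5 -3.4] open 0.172 x [-0.057  0.023 -0.998] y [ 0.046 -0.999 -0.025]
```

```bash
python3 - <<'E'
from h import *
snap('wrist','w12');snap('scene','s12',(290,150,380,225),8)
E
```

```text
(no output)
```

View pics/w12.png

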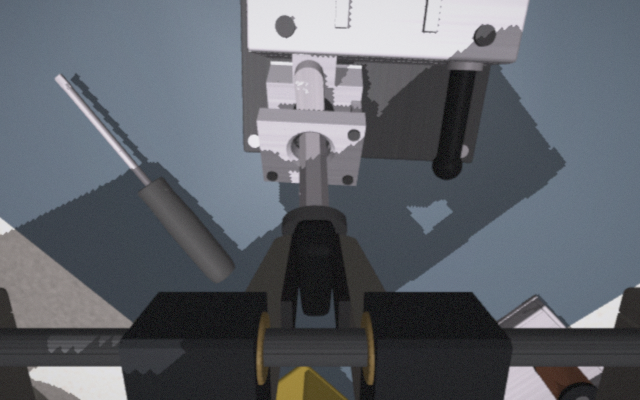

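View pics/s12.png

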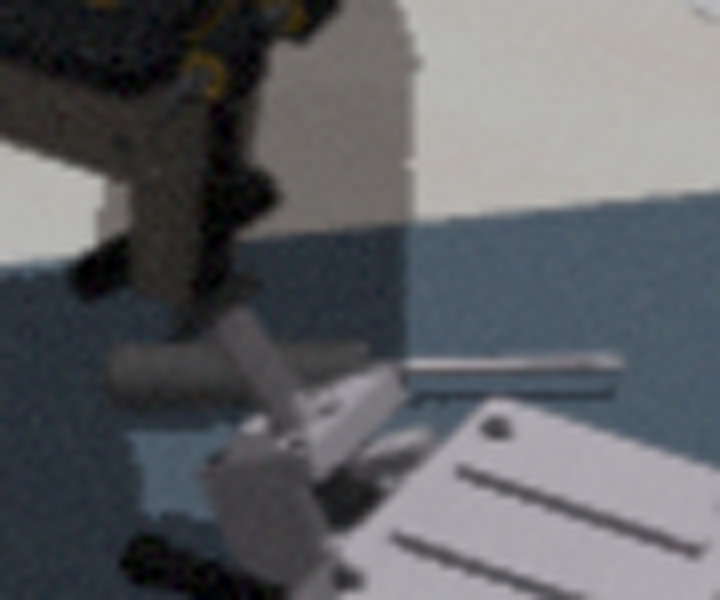

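```bash
python3 - <<'E'
from h import *
np.set_printoptions(precision=1,suppress=True)
c=cal('w12');s=cal('s12')
for u,v in [(315,209),(315,213)]:
  P,g=tri(c,(u,v),s,(228/8+290,312/8+150));m=M.T@(P-O)*1000;print(m,g*1000,'s',(P-H)@K*1000)
# bar: centre of two ends in scene (100,270),(270,190) ; 
for p in [(105,268),(265,192)]:
  pass
P,g=tri(c,(315,270),s,(183/8+290,232/8+150));print(M.T@(P-O)*1000,g*1000,'bar s',(P-H)@K*1000)
# tongue/face top edge by triangulation: scene cover top-back corner (403,372) , wrist (365,113)
P,g=tri(c,(366,114),s,(402/8+290,371/8+150));print('face top right? ',M.T@(P-O)*1000,g*1000)
P,g=tri(c,(258,111),s,(402/8+290,371/8+150));print('face top left? ',M.T@(P-O)*1000,g*1000)
P,g=tri(c,(365,114),s,(312/8+290,474/8+150));print('face top right? ',M.T@(P-O)*1000,g*1000)
E
```

```text
[-131.    30.7  116.2] 1.9688117614766174 s 42.03165917537768
[-132.2   30.9  116.2] 0.02020059208614973 s 42.61755694325132
[-149.7   29.5  142.1] 0.9145145338733905 bar s 73.83110961053495
face top right?  [-70.3  14.8 125.3] 21.866244420199422
face top left?  [-84.3  64.6  92. ] 1.362358820665511
face top right?  [-84.4   6.1  82.9] 0.21525448467394656
```

The exposed shank measures about 42–46 mm, where 46 is expected, and the bar centre lies at s = 74 against 76, so the key is home. Now I turn it, easing the grip toward the screw's axis.

Emit:
carry_out:
  plan:
    - {"offset":[0,-2,-1.5],"roll":0}
    - {"offset":[0,-2,-1.5],"roll":-0.1}
    - {"offset":[0,-1,-1],"roll":-0.12}
    - {"offset":[0,0,0],"roll":-0.12}
    - {"offset":[0,0,0],"roll":-0.12}
    - {"offset":[0,0,0],"roll":0}
  force: 20

```text
time_s: 12.75
tool_pos: [0.5075, -0.0479, 0.1243]
eef_rot: [[-0.04, 0.966, -0.254], [-0.037, -0.256, -0.966], [-0.999, -0.029, 0.046]]
contact_force: [2.6, -2.4, 0.5]
opening: 0.194
```

```bash
python3 - <<'E'
from h import *
o=state();print(o['q'],M.T@(o['tool_pos']-O),o['torque'])
snap('wrist','w13');snap('scene','s13',(290,150,380,225),8)
E
```

```text
t 12.75 tcp [ 0.5075 -0.0479  0.1243] tip mould [-91.5  58.   49.3] s,lat -35.7 [-2.8 22.6 -1.6] F [ 0.2 -3.5  0.5] open 0.194 x [-0.054  0.002 -0.999] y [ 0.504 -0.863 -0.029]
[-0.06919047  0.30638206  1.9334019  -0.04909735  0.93929667  0.21839912] [-0.14504915  0.02421289  0.12432158] [-0.82958095 -0.78765455 -0.37764062]
```

View pics/w13.png

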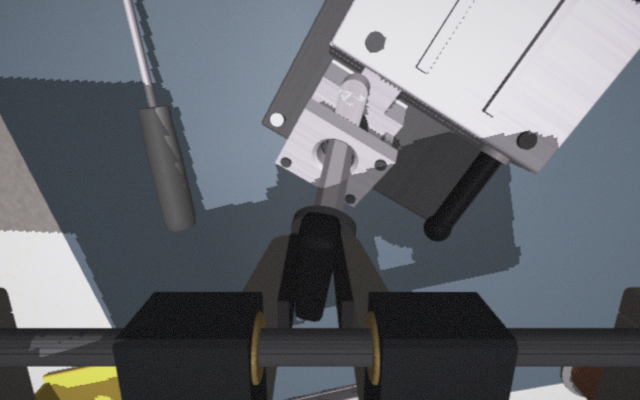

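View pics/s13.png

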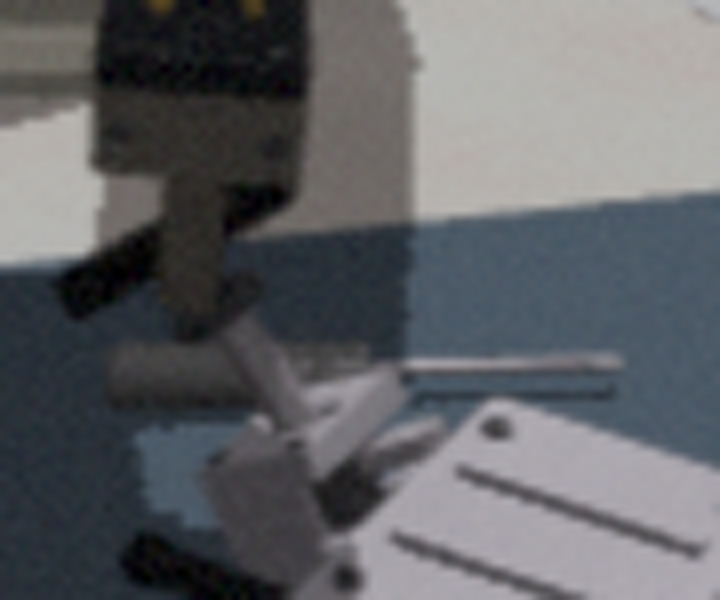

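Emit:
carry_out:
  plan:
    - {"offset":[0,-4,-2],"roll":-0.06}
    - {"offset":[0,-4,-2],"roll":-0.1}
    - {"offset":[0,-1,-0.5],"roll":-0.12}
    - {"offset":[0,-1,-0.5],"roll":-0.12}
    - {"offset":[0,0,0],"roll":0}
  force: 25

```text
time_s: 13.27
tool_pos: [0.5123, -0.0457, 0.1291]
eef_rot: [[-0.011, 0.989, 0.145], [-0.045, 0.144, -0.989], [-0.999, -0.018, 0.043]]
contact_force: [3.3, -0.4, -1.1]
opening: 0.224
```

```bash
python3 - <<'E'
from h import *
o=state();print(o['q'],M.T@(o['tool_pos']-O),o['torque'])
snap('wrist','w14');snap('scene','s14',(290,150,380,225),8)
E
```

```text
t 13.27 tcp [ 0.5123 -0.0457  0.1291] tip mould [-103.2   74.2   54.2] s,lat -25.5 [-9.5 38.8 -5.5] F [ 2.1 -2.6 -1.1] open 0.224 x [-0.04  -0.024 -0.999] y [ 0.803 -0.596 -0.018]
[-0.06006891  0.29149973  1.94150446 -0.05735931  0.91786399 -0.17022665] [-0.1400783   0.02241477  0.1290615 ] [-0.17360882 -0.98406308 -0.2496881 ]
```

View pics/w14.png

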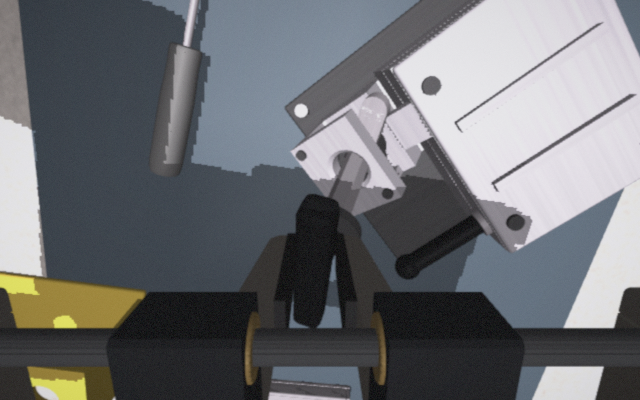

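View pics/s14.png

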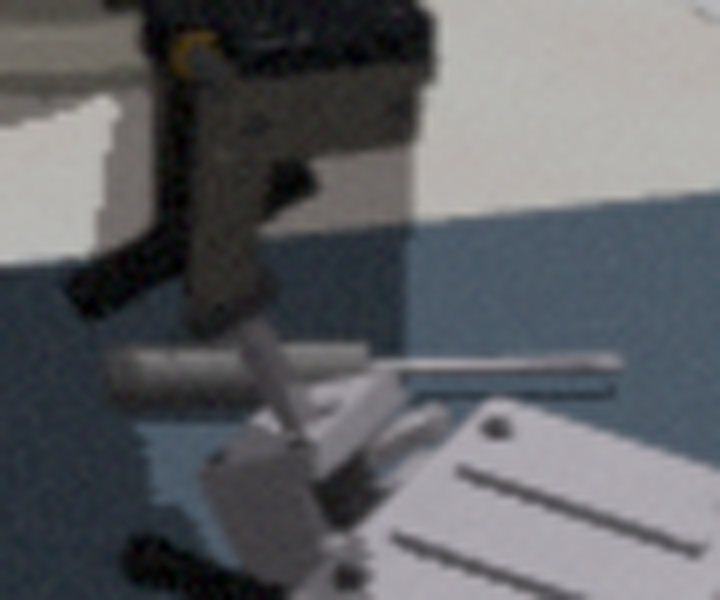

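Emit:
carry_out:
  plan:
    - {"offset":[1,-2,-3],"roll":-0.1}
    - {"offset":[1,-2,-3],"roll":-0.12}
    - {"offset":[0,-1,-3],"roll":-0.12}
    - {"offset":[0,0,-2],"roll":-0.12}
    - {"offset":[0,0,0],"roll":0}
  force: 30

```text
time_s: 13.78
tool_pos: [0.5166, -0.0392, 0.1332]
eef_rot: [[0.014, 0.823, 0.568], [-0.05, 0.568, -0.822], [-0.999, -0.017, 0.049]]
contact_force: [3.3, -0.4, -0.4]
opening: 0.235
```

```bash
python3 - <<'E'
from h import *
o=state();print(o['q'],M.T@(o['tool_pos']-O),o['torque'])
snap('wrist','w15');snap('scene','s15',(290,150,380,225),8)
E
```

```text
t 13.78 tcp [ 0.5166 -0.0392  0.1332] tip mould [-122.4   86.2   57.9] s,lat -12.7 [-22.2  50.8 -12.8] F [ 2.  -2.6 -0.4] open 0.235 x [-0.025 -0.046 -0.999] y [ 0.984 -0.179 -0.017]
[-0.0443319   0.27841006  1.94903413 -0.06321611  0.89861986 -0.60966914] [-0.13239913  0.02393974  0.13322727] [ 0.23583798 -1.11387053 -0.26009083]
```

View pics/w15.png

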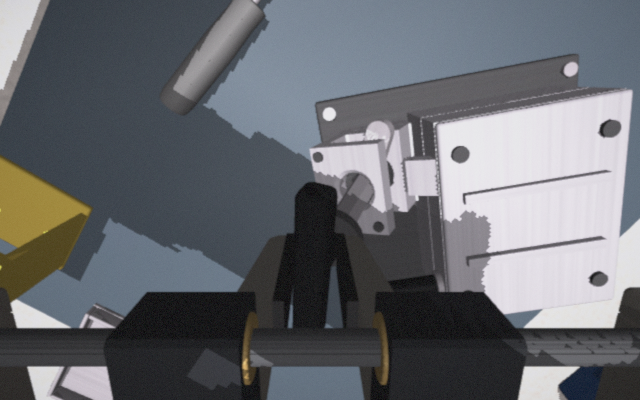

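View pics/s15.png

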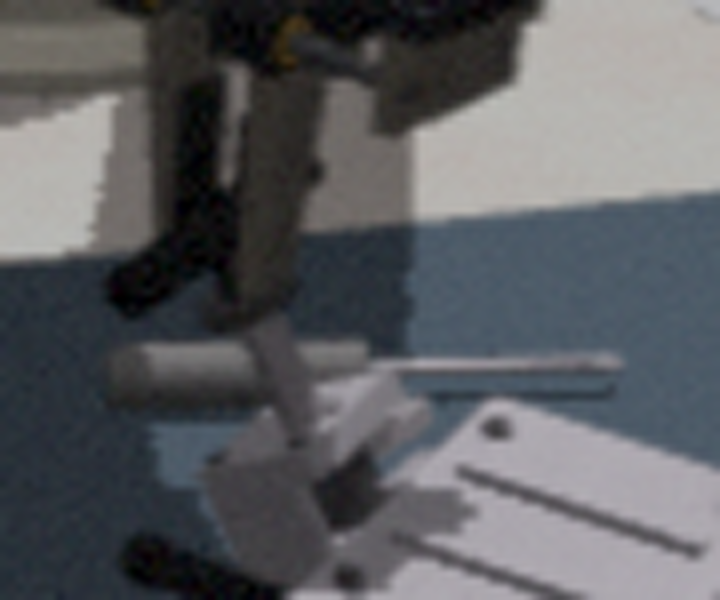

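```bash
python3 - <<'E'
from h import *
np.set_printoptions(precision=3,suppress=True)
def ang(cname,pts,cc):
    c=cal(cname);A=H-K*.034+K*cc
    e1=M@np.array([.866,0,.5]);e2=M@np.array([0,1,0])
    out=[]
    for p in pts:
        o,d=ray(c,*p);P=o+d*((A-o)@K)/(d@K)-A;out.append((P@e1*1000,P@e2*1000,np.arctan2(P@e2,P@e1)))
    return np.array(out)
f=lambda x,y:(x/3.6+220,y/3.6)
for cc in(0,.006,.012,.018):
    print(cc,ang('w8',[f(310,140),f(393,140),f(351,85)],cc).tolist());print('   now',ang('w15',[(380,121),(380,128),(366,128),(393,128)],cc).tolist())
im=cv2.imread('pics/raw_w15.png');cv2.imwrite('pics/z15.png',cv2.resize(im[90:260,290:460],None,fx=4,fy=4,interpolation=cv2.INTER_CUBIC))
E
```

```text
0 [[23.214143438969977, 10.950337851747511, 0.4407603684839898], [23.274594906479507, -5.581169735596016, -0.2353526906682376], [33.8982461876345, 2.72974056651873, 0.08035409586802832]]
   now [[8.430736706286693, 38.54163340970087, 1.3554447084856254], [7.827552296432956, 33.90001739095482, 1.3438722529246516], [-2.2704307931457643, 34.80294272640749, 1.6359407645002344], [16.831569613833263, 33.094910540941804, 1.10030445983528]]
0.006 [[25.963485187048132, 10.599204908300871, 0.38758534538492745], [26.02251169878586, -5.542623683267072, -0.20985744426333813], [36.395743365103066, 2.5723826963894627, 0.07056078250709592]]
   now [[10.866466082772146, 39.422639332629934, 1.301834979900343], [10.27921534909081, 34.9036359102159, 1.2843905173708323], [0.4479798576179627, 35.78270963467219, 1.5582775304421326], [19.04538318987636, 34.11979670509347, 1.061685757135064]]
0.012 [[28.71282693512624, 10.248071964854304, 0.34282287431786823], [28.770428491092233, -5.50407763093813, -0.18902623215188125], [38.89324054257176, 2.415024826260115, 0.062014070878579096]]
   now [[13.302195459257566, 40.303645255559076, 1.25200418425989], [12.730878401748623, 35.90725442947706, 1.2300747762573088], [3.1663905083817014, 36.76247654293689, 1.4848773284510086], [21.25919676591945, 35.14468286924514, 1.0267779627035545]]
0.018 [[31.46216868320442, 9.896939021407663, 0.3047662546419162], [31.518345283398737, -5.465531578609345, -0.1717005057281877], [41.39073772004043, 2.2576669561307634, 0.05449122386592567]]
   now [[15.737924835743113, 41.18465117848806, 1.205788675056292], [15.182541454406499, 36.91087294873813, 1.1805612097835794], [5.884801159145464, 37.74224345120159, 1.4161209459506638], [23.47301034196269, 36.16956903339666, 0.9951446464572117]]
```

View pics/z15.png

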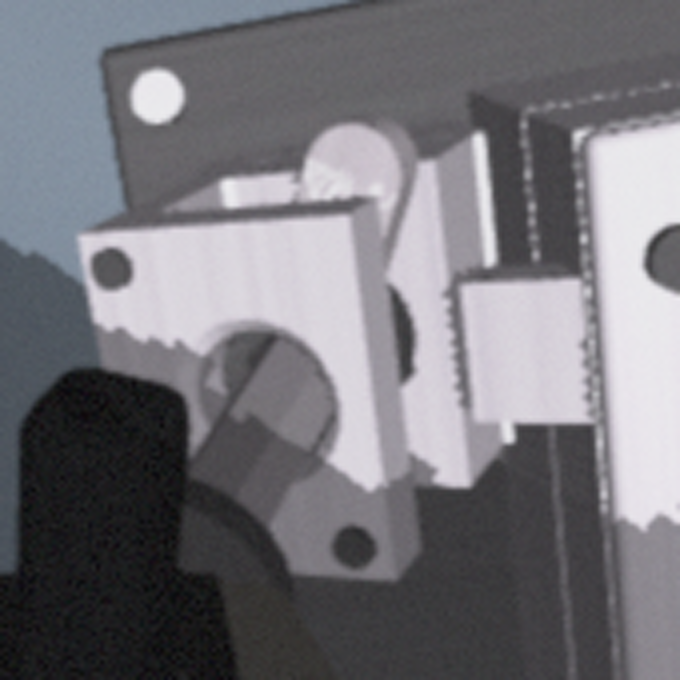

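```bash
python3 - <<'E'
from h import *
def near(n,p):
    o,d=ray(cal(n),*p);A=np.c_[d,-K];s=np.linalg.lstsq(A,H-o,rcond=None)[0];return round(s[1]*1000,1),round(np.linalg.norm(o+s[0]*d-H-s[1]*K)*1000,1)
for n,a,b in [('s8',(125,180),None),('s12',(228,312),(297,412)),('s13',(230,318),(295,415)),('s14',(250,318),(300,425)),('s15',(262,322),(305,432))]:
    sc,ox,oy=(6,290,140) if n=='s8' else (8,290,150)
    print(n,near(n,(a[0]/sc+ox,a[1]/sc+oy)),b and near(n,(b[0]/sc+ox,b[1]/sc+oy)))
E
```

```text
s8 (np.float64(97.5), np.float64(4.0)) None
s12 (np.float64(42.6), np.float64(6.8)) (np.float64(1.5), np.float64(0.1))
s13 (np.float64(40.5), np.float64(7.0)) (np.float64(0.8), np.float64(0.9))
s14 (np.float64(37.6), np.float64(1.0)) (np.float64(-3.1), np.float64(0.8))
s15 (np.float64(34.6), np.float64(2.1)) (np.float64(-6.0), np.float64(0.2))
```

The tongue measures about 1.2 rad, clear of the lug at crop (530,345), and the collar height says the key is still home. Now I draw the key out along the screw's axis in a lighter grip.

Emit:
carry_out:
  plan:
    - {"offset":[0,0,0],"roll":0}
    - {"offset":[-4,-2.5,0.5],"roll":0}
    - {"offset":[-6,-3.5,1],"roll":0}
    - {"offset":[-6,-3.5,1],"roll":0}
    - {"offset":[-6,-3.5,1],"roll":0}
    - {"offset":[0,0,0],"roll":0}
  force: 10

```text
time_s: 14.38
tool_pos: [0.5009, -0.0475, 0.1541]
eef_rot: [[0.001, 0.837, 0.547], [-0.047, 0.547, -0.836], [-0.999, -0.025, 0.04]]
contact_force: [1.7, 0.2, 1.7]
opening: 0.246
```

```bash
python3 - <<'E'
from h import *
o=state();print(M.T@(o['tool_pos']-O),o['torque'])
snap('wrist','w16');snap('scene','s16',(290,130,380,225),6.5)
E
```

```text
t 14.38 tcp [ 0.5009 -0.0475  0.1541] tip mould [-138.2   92.    79.4] s,lat 13.8 [-24.8  56.6 -14.3] F [ 1.3 -1.1  1.7] open 0.246 x [-0.033 -0.034 -0.999] y [ 0.979 -0.204 -0.025]
[-0.14936088  0.02917553  0.15408641] [ 0.16063647 -0.73476588 -0.06387725]
```

View pics/w16.png

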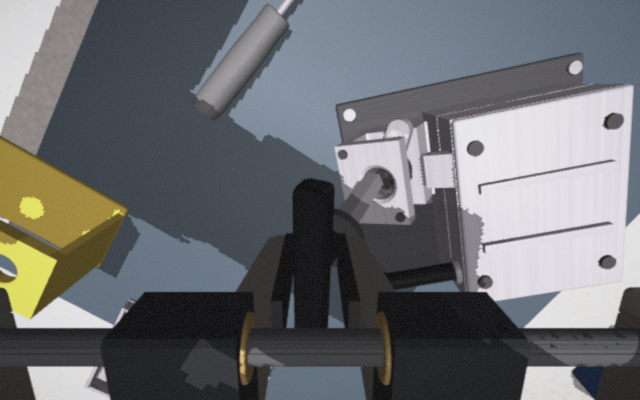

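View pics/s16.png

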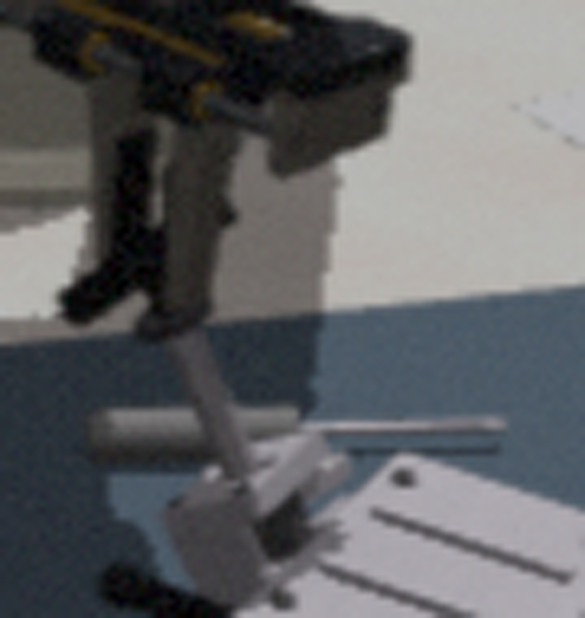

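Emit:
carry_out:
  plan:
    - {"offset":[-6,-3.5,1],"roll":0}
    - {"offset":[-8,-5,1],"roll":0}
    - {"offset":[-8,-5,1],"roll":0}
    - {"offset":[-10,-5,1],"roll":0}
    - {"offset":[-10,-4,1],"roll":0}
    - {"offset":[-8,0,0],"roll":0}
    - {"offset":[0,0,0],"roll":0}

```text
time_s: 15.07
tool_pos: [0.4794, -0.0635, 0.2083]
eef_rot: [[-0.007, 0.837, 0.547], [-0.048, 0.546, -0.836], [-0.999, -0.032, 0.036]]
contact_force: [1.2, 1.4, -1.4]
opening: 0.171
```

```bash
python3 - <<'E'
from h import *
o=state();print(M.T@(o['tool_pos']-O),o['torque'])
snap('wrist','w17');snap('scene','s17',(260,110,380,225),5.2)
E
```

```text
t 15.07 tcp [ 0.4794 -0.0635  0.2083] tip mould [-165.3   96.2  133.8] s,lat 74.4 [-21.6  60.8 -12.5] F [ 1.8  0.1 -1.4] open 0.171 x [-0.039 -0.029 -0.999] y [ 0.979 -0.204 -0.032]
[-0.17597882  0.03300226  0.20825095] [-0.02269181 -0.17395731 -0.00897156]
```

View pics/w17.png

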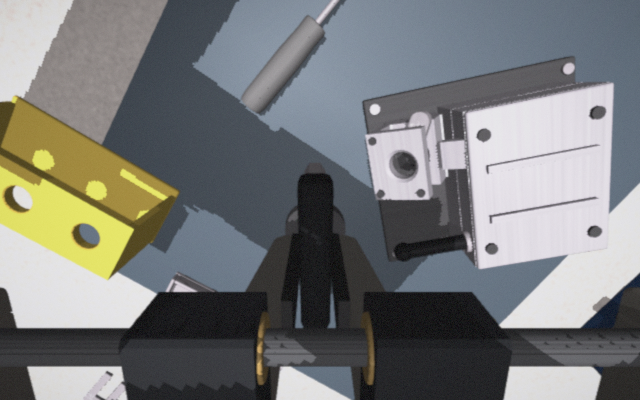

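View pics/s17.png

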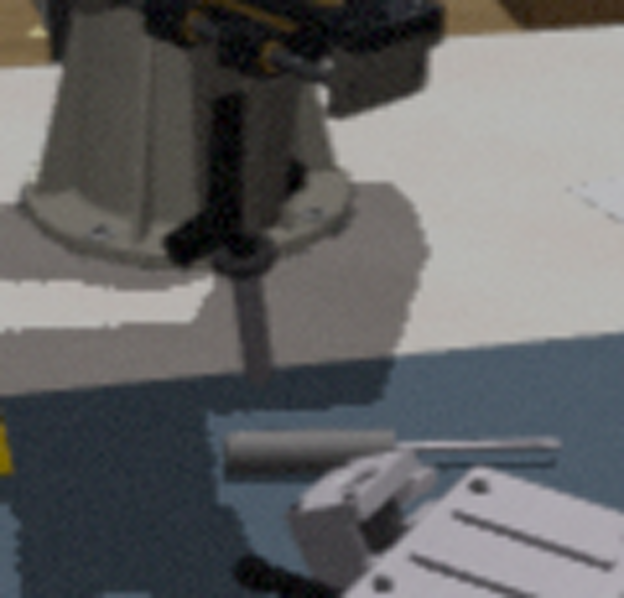

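The tongue at (422,122) is clear of the lug at (455,150), and the key hangs flat in the grip, nearly upright. I'll measure its tip.

```bash
python3 - <<'E'
from h import *
np.set_printoptions(precision=4,suppress=True)
o=get_obs();E=o['eef_rot']
T,g=tri(cal('w17'),(315,167),cal('s17'),(259/5.2+260,382/5.2+110));print(T,g,E.T@(T-o['tool_pos']))
hole=np.array([.5308,.3117])
Ax=E@(np.array([-.0155,0,0])-E.T@(T-o['tool_pos']));print('axis',Ax/np.linalg.norm(Ax),np.linalg.norm(Ax),'lean',np.degrees(np.arccos(Ax[2]/np.linalg.norm(Ax))))
print(rollto([np.cos(np.radians(23.4)),np.sin(np.radians(23.4)),0]))
E
```

```text
[ 0.4633 -0.0474  0.1075] 0.0010089239817988901 [ 0.0986 -0.001  -0.0254]
axis [ 0.1348 -0.1302  0.9823] 0.116868584660779 lean 10.80300303388279
[np.float64(0.171), np.float64(-2.97)]
```

```bash
python3 - <<'E'
from h import *
print(onz(cal('w6'),320,37,.096))
o=get_obs();E=o['eef_rot']@rx(.171);T2=np.array([.0965,0,-.0255])
tgt=np.array([.5308,.3117,.165])-E@T2;print(tgt)
plan(tgt,.17,n=12)
E
```

```text
[0.53086177 0.31242749 0.096     ]
[0.54174394 0.29295301 0.2624232 ]
rows 12 dist 366.0
[-6.1, 20.5, -21.8] 0.014
[-6.1, 20.1, -22.1] 0.014
[-6.1, 19.8, -22.4] 0.014
[-6.1, 19.5, -22.6] 0.014
[-6.1, 19.2, -22.9] 0.014
[-6.1, 18.9, -23.2] 0.014
[-6.1, 18.5, -23.4] 0.014
[-6.1, 18.2, -23.7] 0.014
[-6.1, 17.9, -24.0] 0.014
[-6.1, 17.5, -24.2] 0.014
[-6.1, 17.2, -24.5] 0.014
[-6.1, 16.8, -24.7] 0.014
```

Emit:
carry_out:
  plan:
    - {"offset":[-10,12,-12],"roll":0.014}
    - {"offset":[-10,20,-22],"roll":0.014}
    - {"offset":[-10,20,-22],"roll":0.014}
    - {"offset":[-10,20,-23],"roll":0.014}
    - {"offset":[-10,19,-23],"roll":0.014}
    - {"offset":[-10,19,-23],"roll":0.014}
    - {"offset":[-6,19,-23],"roll":0.014}
    - {"offset":[-5,18,-24],"roll":0.014}
    - {"offset":[-5,18,-24],"roll":0.014}
    - {"offset":[0,18,-24],"roll":0.014}
  force: 15

```text
time_s: 16.0
tool_pos: [0.5308, 0.2307, 0.2658]
eef_rot: [[-0.017, 0.91, 0.415], [-0.05, 0.414, -0.909], [-0.999, -0.036, 0.039]]
contact_force: [0.6, -0.5, -1.5]
opening: 0.172
```

```bash
cat >> h.py <<'E'
HOLE=np.array([.5308,.3118,.096]);T2=np.array([.0965,0,-.0255])
def stplan(h,n=1,roll=0):
    o=get_obs();E=o['eef_rot'];print('x',np.round(E[:,0],3),'tip-hole mm',np.round((o['tool_pos']+E@T2-HOLE)*1000,1))
    plan(HOLE+[0,0,h]-E@rx(roll)@T2,roll,n=n,o=o)
E
python3 - <<'E'
from h import *
r=rollto([np.cos(np.radians(23.4)),np.sin(np.radians(23.4)),0]);print(r)
stplan(.06,3,r[0])
E
```

```text
[np.float64(0.02), np.float64(-3.122)]
x [-0.017 -0.05  -0.999] tip-hole mm [-12.2 -62.8  72.4]
rows 3 dist 64.9
[3.0, 12.3, -17.5] 0.007
[3.0, 12.2, -17.6] 0.007
[3.0, 12.1, -17.7] 0.007
```

Emit:
carry_out:
  plan:
    - {"offset":[0,12,-17],"roll":0.007}
    - {"offset":[2,12,-17],"roll":0.007}
    - {"offset":[2,8,-12],"roll":0.007}
    - {"offset":[0,0,0],"roll":0}
    - {"offset":[0,0,0],"roll":0}

```text
time_s: 16.42
tool_pos: [0.5404, 0.2955, 0.2538]
eef_rot: [[-0.021, 0.916, 0.4], [-0.051, 0.399, -0.916], [-0.998, -0.039, 0.039]]
contact_force: [0.1, -0.2, -1.4]
opening: 0.17
```

```bash
python3 - <<'E'
from h import *
stplan(.02,2)
snap('wrist','w18',(180,60,460,300),2.8);snap('scene','s18',(380,90,480,215),4.8)
E
```

```text
x [-0.021 -0.051 -0.998] tip-hole mm [-2.6  2.1 60.5]
rows 2 dist 40.6
[20.3, 1.6, 0.7] 0.0
[20.3, 1.6, 0.7] 0.0
```

View pics/w18.png

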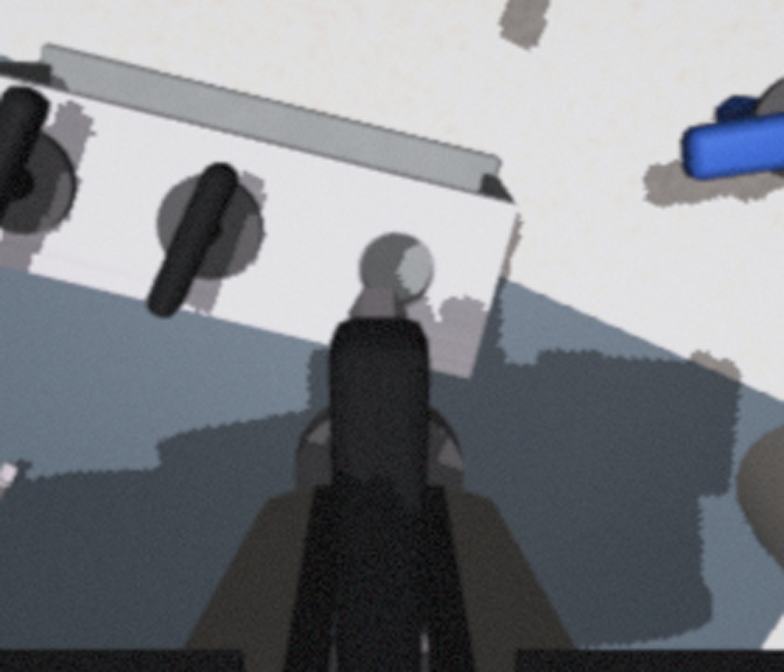

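View pics/s18.png

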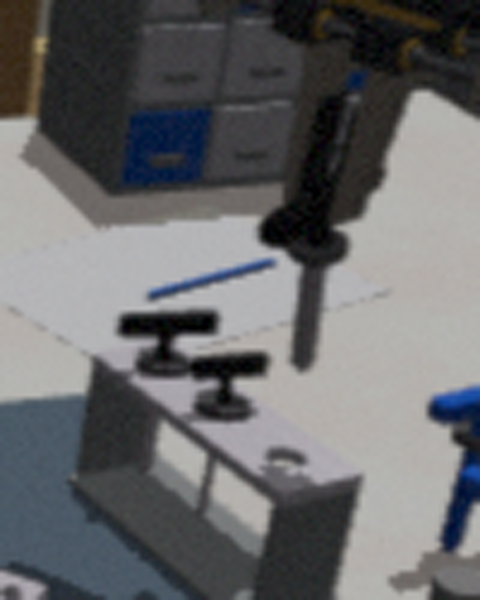

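```bash
python3 - <<'E'
from h import *
np.set_printoptions(precision=4,suppress=True)
o=get_obs();E=o['eef_rot']
T,g=tri(cal('w18'),(313.9,166),cal('s18'),(304/4.8+380,367/4.8+90));print(T-HOLE,g,E.T@(T-o['tool_pos']))
Hh,g=tri(cal('w18'),(396/2.8+180,270/2.8+60),cal('s18'),(287/4.8+380,459/4.8+90));print('hole',Hh,g)
E
```

```text
[-0.0046  0.0029  0.0588] 0.00252708535897845 [ 0.0985 -0.0011 -0.0279]
hole [0.5319 0.3128 0.0971] 0.002587691845922217
```

Emit:
carry_out:
  plan:
    - {"offset":[8,1.5,1.5],"roll":0}
    - {"offset":[15,1.5,1],"roll":0}
    - {"offset":[15,0,0],"roll":0}
    - {"offset":[8,0,0],"roll":0}
    - {"offset":[0,0,0],"roll":0}

```text
time_s: 16.93
tool_pos: [0.5441, 0.2865, 0.2065]
eef_rot: [[-0.019, 0.918, 0.396], [-0.051, 0.395, -0.917], [-0.999, -0.037, 0.04]]
contact_force: [0.2, 0.3, -1.2]
opening: 0.174
```

```bash
python3 - <<'E'
from h import *
stplan(-.02,2)
snap('wrist','w19',(180,60,460,300),2.8);snap('scene','s19',(380,90,480,215),4.8)
E
```

```text
x [-0.019 -0.051 -0.999] tip-hole mm [ 1.4 -6.9 13.2]
rows 2 dist 33.9
[16.4, 1.3, -4.1] 0.0
[16.4, 1.3, -4.1] 0.0
```

View pics/w19.png

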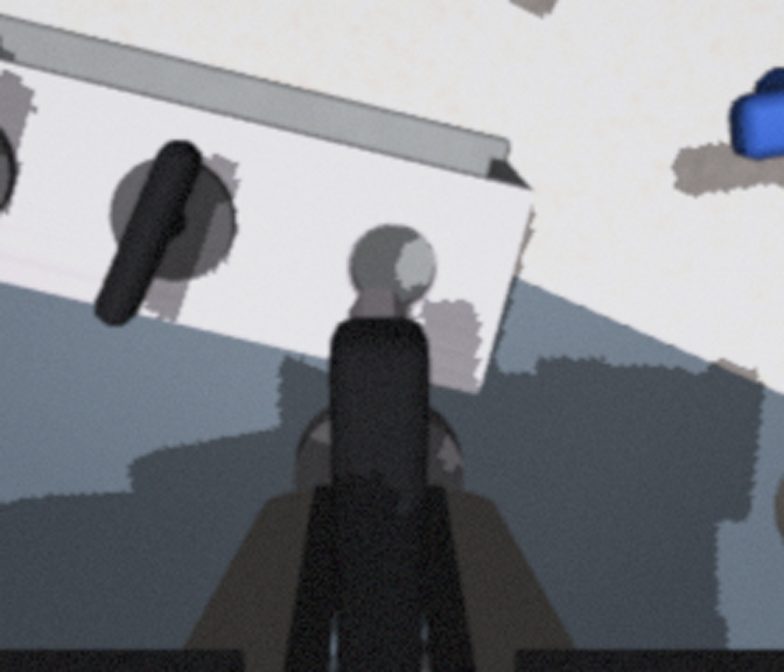

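View pics/s19.png

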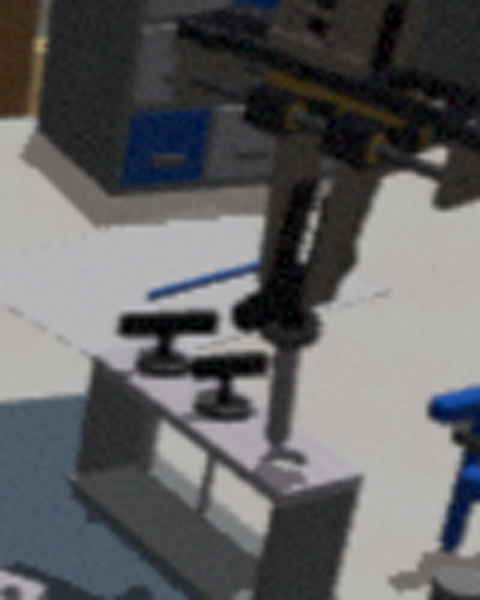

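Emit:
carry_out:
  plan:
    - {"offset":[0,3,-5],"roll":0}
    - {"offset":[2,0.5,-4],"roll":0}
    - {"offset":[0,0,0],"roll":0}

```text
time_s: 17.28
tool_pos: [0.5456, 0.2976, 0.2078]
eef_rot: [[-0.014, 0.919, 0.395], [-0.048, 0.394, -0.918], [-0.999, -0.032, 0.039]]
contact_force: [-0.5, -0.9, -2.4]
opening: 0.173
```

```bash
python3 - <<'E'
from h import *
stplan(-.02,2)
snap('wrist','w20',(180,60,460,300),2.8);snap('scene','s20',(400,130,470,210),7)
E
```

```text
x [-0.014 -0.048 -0.999] tip-hole mm [ 3.3  4.5 14.4]
rows 2 dist 34.9
[17.3, -1.9, 0.7] 0.0
[17.3, -1.9, 0.7] 0.0
```

View pics/w20.png

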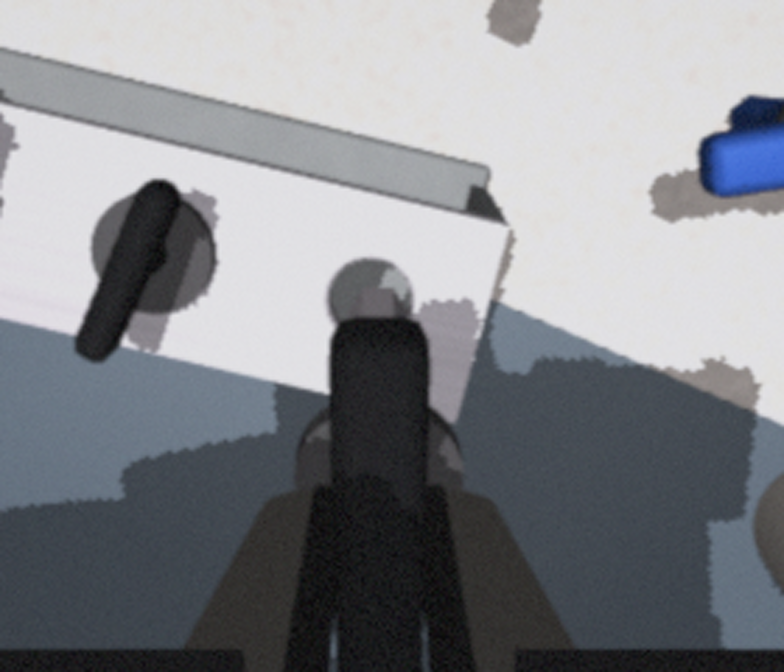

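View pics/s20.png

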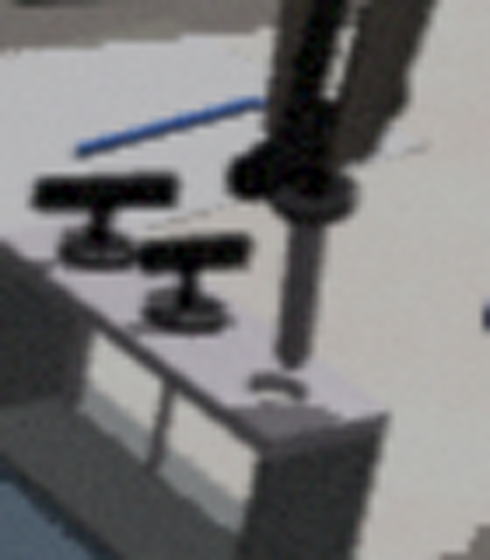

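Emit:
carry_out:
  plan:
    - {"offset":[8,-1.5,0],"roll":0}
    - {"offset":[12,-0.5,-1],"roll":0}
    - {"offset":[12,0,-2],"roll":0}
    - {"offset":[10,0,-2],"roll":0}
    - {"offset":[0,0,0],"roll":0}
  force: 10

```text
time_s: 17.8
tool_pos: [0.5408, 0.2993, 0.1621]
eef_rot: [[-0.013, 0.918, 0.396], [-0.048, 0.395, -0.917], [-0.999, -0.031, 0.039]]
contact_force: [-0.7, 0.2, -1.8]
opening: 0.174
```

```bash
python3 - <<'E'
from h import *
stplan(-.02,2);print(get_obs()['contact_force'])
snap('wrist','w21',(180,60,460,300),2.8);snap('scene','s21',(400,130,470,210),7)
E
```

```text
x [-0.013 -0.048 -0.999] tip-hole mm [ -1.4   6.2 -31.3]
rows 2 dist 13.0
[-5.5, -0.8, 3.4] 0.0
[-5.5, -0.8, 3.4] 0.0
[-0.68031381  0.22837945 -1.81561685]
```

View pics/s21.png

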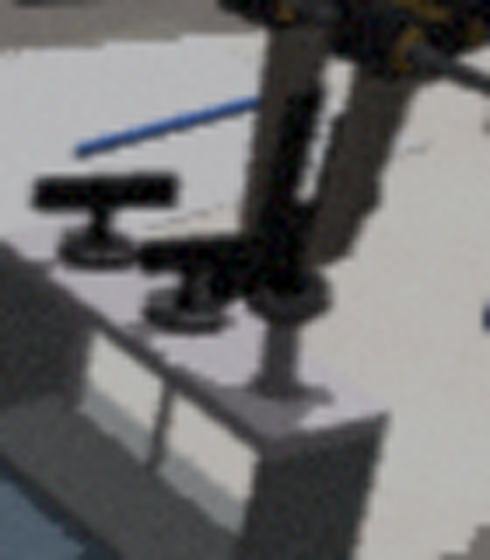

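View pics/w21.png

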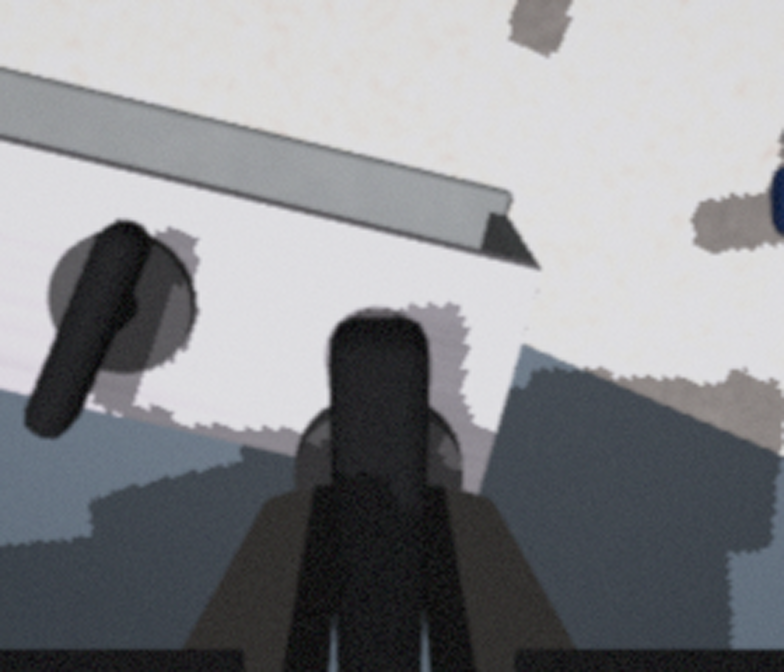

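Emit:
carry_out:
  plan:
    - {"offset":[8,0,-2],"roll":0}
    - {"offset":[11,0,-2.5],"roll":0}
    - {"offset":[11,0,-2.5],"roll":0}
    - {"offset":[8,0,-2],"roll":0}
    - {"offset":[3,0,0],"roll":0}
    - {"offset":[0,0,0],"roll":0}
  force: 6

```text
time_s: 18.4
tool_pos: [0.5386, 0.3081, 0.1201]
eef_rot: [[-0.008, 0.918, 0.395], [-0.045, 0.395, -0.918], [-0.999, -0.025, 0.038]]
contact_force: [-0.8, 0.3, 6.1]
opening: 0.175
```

```bash
python3 - <<'E'
from h import *
stplan(-.08,2);print(get_obs()['contact_force'])
snap('scene','s22',(400,130,470,210),7)
E
```

```text
x [-0.008 -0.045 -0.999] tip-hole mm [ -3.1  15.4 -73.2]
rows 2 dist 17.1
[3.7, -1.6, 7.6] 0.0
[3.7, -1.6, 7.6] 0.0
[-0.76234628  0.28742103  6.12530006]
```

View pics/s22.png

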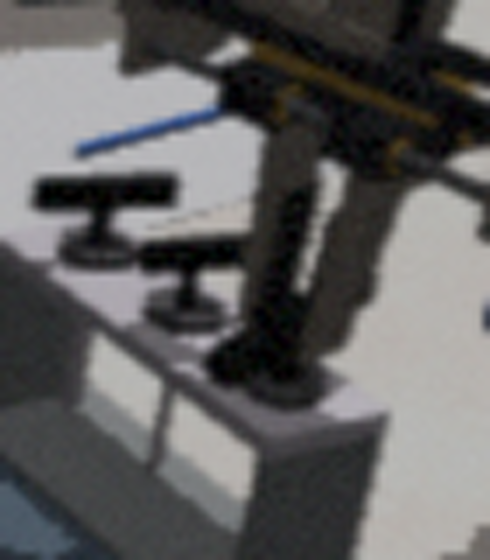

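The collar touches the plate (6 N upward). Releasing.

Emit:
carry_out:
  plan:
    - {"offset":[0,0,0],"roll":0}
    - {"offset":[0,0,0],"roll":0}
    - {"offset":[0,0,0],"roll":0}
    - {"offset":[-5,0,0],"roll":0}
    - {"offset":[-12,0,0],"roll":0}
    - {"offset":[-20,0,0],"roll":0}
    - {"offset":[-30,0,0],"roll":0}
  hand: 0.4

```text
time_s: 19.03
tool_pos: [0.5364, 0.3091, 0.1848]
eef_rot: [[-0.017, 0.918, 0.396], [-0.05, 0.395, -0.917], [-0.999, -0.035, 0.039]]
contact_force: [0.6, -0.6, 0.6]
opening: 0.4
```

```bash
python3 - <<'E'
from h import *
print(get_obs()['contact_force'],get_obs()['opening'])
snap('scene','s23',(400,100,480,210),6);snap('wrist','w23')
E
```

```text
[ 0.56146936 -0.63339418  0.61417864] 0.4002546581344124
```

View pics/s23.png

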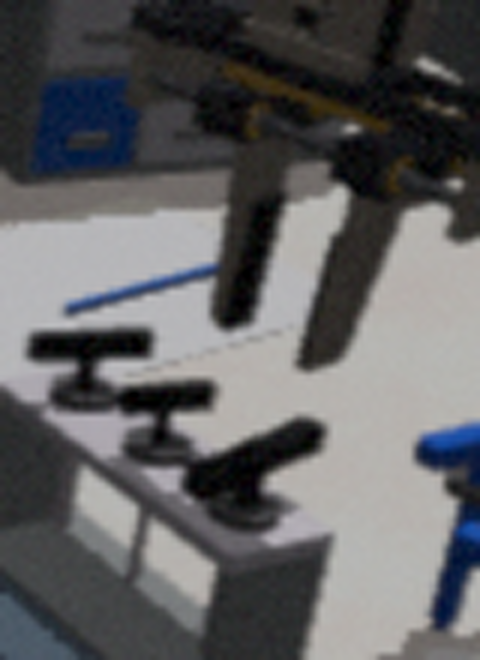

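View pics/w23.png

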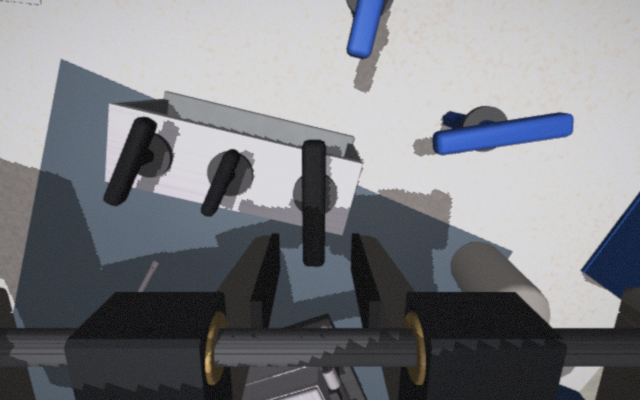

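The key stands upright in its hole again, with its bar at (313,200), and the other two keys are unmoved. Next is the lid handle; I'll check its position against the earlier wrist picture.

```bash
python3 - <<'E'
from h import *
np.set_printoptions(precision=4,suppress=True)
f=lambda x,y:(x/3.6+260,y/3.6)
print('ball',M.T@(onz(cal('w7'),*f(632,205),.068)-O), 'rod',M.T@(onz(cal('w7'),*f(648,60),.068)-O))
g=lambda x,y:(x/3.8+170,y/3.8+95)
print('ball top',M.T@(onz(cal('t1'),*g(688,245),.068)-O),'rod',M.T@(onz(cal('t1'),*g(660,218),.068)-O))
print('G',O+M@np.array([-.093,-.05,.068]))
a=np.radians(44.9-90);r=rollto([np.cos(a),np.sin(a),0]);print(r)
tgt=O+M@np.array([-.093,-.05,.20]);plan(tgt,r[0],n=14)
E
```

```text
ball [-0.1167 -0.0495  0.068 ] rod [-0.0866 -0.0499  0.068 ]
ball top [-0.1143 -0.0545  0.068 ] rod [-0.0863 -0.054   0.068 ]
G [ 0.5967 -0.0638  0.068 ]
[np.float64(1.193), np.float64(-1.948)]
rows 14 dist 379.6
[0.5, -6.9, 26.2] 0.085
[0.5, -4.6, 26.7] 0.085
[0.5, -2.3, 27.0] 0.085
[0.5, -0.0, 27.1] 0.085
[0.5, 2.3, 27.0] 0.085
[0.5, 4.6, 26.7] 0.085
[0.5, 6.8, 26.2] 0.085
[0.5, 9.0, 25.6] 0.085
[0.5, 11.2, 24.7] 0.085
[0.5, 13.2, 23.7] 0.085
[0.5, 15.2, 22.4] 0.085
[0.5, 17.1, 21.1] 0.085
[0.5, 18.8, 19.5] 0.085
[0.5, 20.4, 17.9] 0.085
```

Emit:
carry_out:
  plan:
    - {"offset":[-5,-5,15],"roll":0.085}
    - {"offset":[-5,-5,27],"roll":0.085}
    - {"offset":[0,-2,27],"roll":0.085}
    - {"offset":[0,0,27],"roll":0.085}
    - {"offset":[0,2,27],"roll":0.085}
    - {"offset":[0,5,27],"roll":0.085}
    - {"offset":[0,7,26],"roll":0.085}
    - {"offset":[0,9,26],"roll":0.085}
    - {"offset":[0,11,25],"roll":0.085}
    - {"offset":[0,13,24],"roll":0.085}

```text
time_s: 19.97
tool_pos: [0.5775, 0.049, 0.2217]
eef_rot: [[0.006, 0.89, -0.456], [-0.038, -0.456, -0.889], [-0.999, 0.023, 0.032]]
contact_force: [-0.5, 0.1, -0.9]
opening: 0.397
```

```bash
python3 - <<'E'
from h import *
o=state()
a=np.radians(44.9-90);r=rollto([np.cos(a),np.sin(a),0]);print(r)
plan(O+M@np.array([-.093,-.05,.17]),r[0],n=6)
E
```

```text
t 19.97 tcp [0.5775 0.049  0.2217] tip mould [ 34.7  61.7 147.6] s,lat -13.7 [134.4  26.3  77.6] F [-0.3  0.5 -0.9] open 0.397 x [-0.023 -0.031 -0.999] y [ 0.309 -0.951  0.023]
[np.float64(0.313), np.float64(-2.828)]
rows 6 dist 125.5
[9.4, 11.2, 15.0] 0.052
[9.4, 12.0, 14.4] 0.052
[9.4, 12.7, 13.7] 0.052
[9.4, 13.4, 13.0] 0.052
[9.4, 14.1, 12.3] 0.052
[9.4, 14.7, 11.6] 0.052
```

Emit:
carry_out:
  plan:
    - {"offset":[5,11,15],"roll":0.052}
    - {"offset":[9,12,14],"roll":0.052}
    - {"offset":[9,13,14],"roll":0.052}
    - {"offset":[9,13,13],"roll":0.052}
    - {"offset":[9,12,11],"roll":0.052}
    - {"offset":[4,6,5],"roll":0.052}
    - {"offset":[0,0,0],"roll":0}

```text
time_s: 20.55
tool_pos: [0.5949, -0.0614, 0.1851]
eef_rot: [[0.013, 0.687, -0.726], [-0.04, -0.725, -0.687], [-0.999, 0.038, 0.018]]
contact_force: [-0.7, -0.3, -0.0]
opening: 0.399
```

```bash
python3 - <<'E'
from h import *
o=state()
a=np.radians(44.9-90);r=rollto([np.cos(a),np.sin(a),0]);print(r)
plan(O+M@np.array([-.093,-.05,.049]),r[0],n=6)
snap('wrist','w24')
E
```

```text
t 20.55 tcp [ 0.5949 -0.0614  0.1851] tip mould [-27.3 -51.5 111.9] s,lat -13.6 [ 72.4 -86.9  41.8] F [-0.7  0.3 -0. ] open 0.399 x [-0.019 -0.038 -0.999] y [-0.025 -0.999  0.038]
[np.float64(-0.026), np.float64(3.116)]
rows 6 dist 136.1
[22.7, -0.4, -0.3] -0.004
[22.7, -0.4, -0.3] -0.004
[22.7, -0.4, -0.3] -0.004
[22.7, -0.4, -0.4] -0.004
[22.7, -0.4, -0.4] -0.004
[22.7, -0.4, -0.4] -0.004
```

View pics/w24.png

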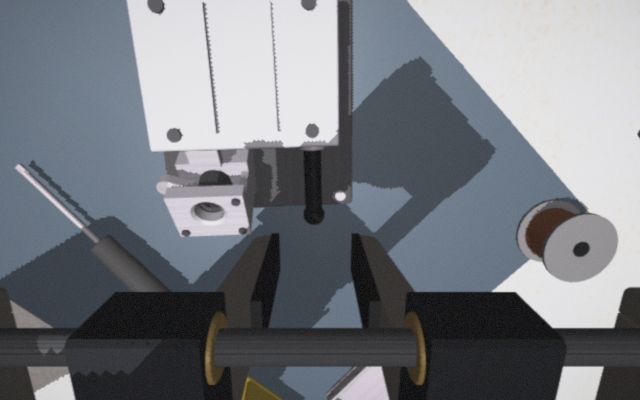

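The handle rod at (313,185) is centred between the fingers, and the tongue at (165,185) is swung aside.

Emit:
carry_out:
  plan:
    - {"offset":[12,-0.5,-1],"roll":-0.02}
    - {"offset":[25,-0.5,-0.5],"roll":0}
    - {"offset":[25,0,-0.5],"roll":0}
    - {"offset":[25,0,-0.5],"roll":0}
    - {"offset":[20,0,0],"roll":0}
    - {"offset":[10,0,0],"roll":0}
    - {"offset":[0,0,0],"roll":0}

```text
time_s: 21.18
tool_pos: [0.6006, -0.0576, 0.0659]
eef_rot: [[0.022, 0.72, -0.694], [-0.039, -0.693, -0.72], [-0.999, 0.043, 0.013]]
contact_force: [0.0, 0.6, 0.6]
opening: 0.4
```

```bash
python3 - <<'E'
from h import *
o=state()
plan(O+M@np.array([-.093,-.05,.051]),0,n=2)
snap('wrist','w25')
E
```

```text
t 21.18 tcp [ 0.6006 -0.0576  0.0659] tip mould [-20.1 -50.2  -7. ] s,lat -120.1 [ 26.3 -85.6  15.2] F [0.5 0.4 0.6] open 0.4 x [-0.012 -0.043 -0.999] y [ 0.02  -0.999  0.043]
rows 2 dist 16.6
[7.5, 0.4, 3.5] 0.0
[7.5, 0.4, 3.5] 0.0
```

View pics/w25.png

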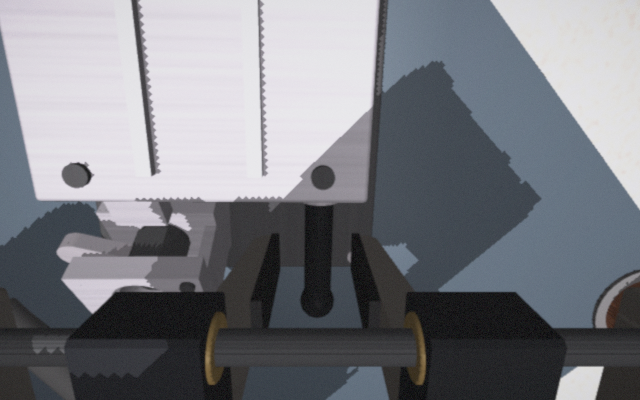

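Emit:
carry_out:
  plan:
    - {"offset":[8,0,4],"roll":0}
    - {"offset":[7,0.5,3],"roll":0}
    - {"offset":[0,0,0],"roll":0}

```text
time_s: 21.48
tool_pos: [0.5985, -0.0632, 0.0535]
eef_rot: [[0.027, 0.721, -0.692], [-0.039, -0.691, -0.722], [-0.999, 0.047, 0.01]]
contact_force: [-0.5, -0.3, -0.3]
opening: 0.402
```

Emit:
carry_out:
  plan:
    - {"offset":[0,0,0],"roll":0}
    - {"offset":[0,0,0],"roll":0}
    - {"offset":[0,0,0],"roll":0}
    - {"offset":[0,0,0],"roll":0}
  hand: 0.0
  force: 12

```text
time_s: 21.82
tool_pos: [0.5982, -0.0628, 0.055]
eef_rot: [[0.027, 0.72, -0.693], [-0.038, -0.692, -0.721], [-0.999, 0.046, 0.008]]
contact_force: [0.3, 4.6, 0.9]
opening: 0.148
```

```bash
python3 - <<'E'
from h import *
o=state();E=o['eef_rot']
g=M.T@(o['tool_pos']+E@[-.0187,0,0]-O);print('grasp mould',g)
hx=np.array([.062,g[1],.054])
r0=g-hx
print([ (round(np.degrees(t)),(hx+[r0[0]*np.cos(t)+r0[2]*np.sin(t),0,-r0[0]*np.sin(t)+r0[2]*np.cos(t)]).round(4).tolist()) for t in np.arange(0,2.0,.17)])
E
```

```text
t 21.82 tcp [ 0.5982 -0.0628  0.055 ] tip mould [-25.2 -52.3 -17.6] s,lat -126.8 [ 18.  -87.7  10.4] F [3.5 3.1 0.9] open 0.148 x [-0.008 -0.046 -0.999] y [ 0.022 -0.999  0.046]
grasp mould [-0.09115187 -0.04952266  0.07367199]
[(0, [-0.0912, -0.0495, 0.0737]), (10, [-0.0856, -0.0495, 0.0993]), (19, [-0.0758, -0.0495, 0.1236]), (29, [-0.0621, -0.0495, 0.1459]), (39, [-0.0447, -0.0495, 0.1656]), (49, [-0.0243, -0.0495, 0.182]), (58, [-0.0014, -0.0495, 0.1948]), (68, [0.0233, -0.0495, 0.2035]), (78, [0.0492, -0.0495, 0.2079]), (88, [0.0754, -0.0495, 0.2078]), (97, [0.1012, -0.0495, 0.2033]), (107, [0.1259, -0.0495, 0.1945])]
```

Emit:
carry_out:
  plan:
    - {"offset":[-8,0,-1],"roll":0}
    - {"offset":[-13,0,-2.5],"roll":0}
    - {"offset":[-13,0,-3],"roll":0}
    - {"offset":[-13,0,-4],"roll":0}
    - {"offset":[-12,0,-5],"roll":0}
    - {"offset":[-12,0,-6],"roll":0}

```text
time_s: 22.32
tool_pos: [0.6155, -0.0454, 0.1301]
eef_rot: [[0.036, 0.72, -0.693], [-0.039, -0.692, -0.721], [-0.999, 0.053, 0.004]]
contact_force: [6.4, 1.7, -7.6]
opening: 0.145
```

```bash
cat >> h.py <<'E'
def lid():
    o=state();E=o['eef_rot'];g=M.T@(o['tool_pos']+E@[-.0187,0,0]-O);d=g-[.062,0,.054]
    th=np.arctan2(d[2],-d[0])-np.arctan2(.0197,.1532)
    print('grasp',g.round(4),'r',round(np.hypot(d[0],d[2]),4),'lid angle~',round(th,3));return th
E
python3 -c "
from h import *
lid();snap('wrist','w26')"
```

```text
t 22.32 tcp [ 0.6155 -0.0454  0.1301] tip mould [ -0.2 -52.6  57.9] s,lat -73.9 [ 69.3 -88.   40. ] F [ 5.7 -3.3 -7.6] open 0.145 x [-0.002 -0.053 -0.999] y [ 0.021 -0.998  0.053]
grasp [-0.0667 -0.0492  0.1488] r 0.1598 lid angle~ 0.507
```

View pics/w26.png

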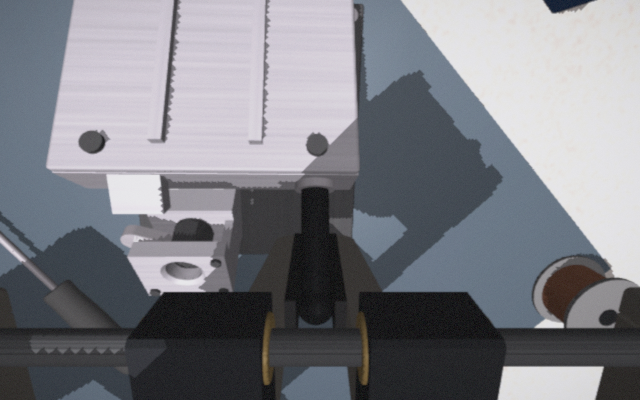

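Emit:
carry_out:
  plan:
    - {"offset":[-10,0,-10],"roll":0}
    - {"offset":[-10,0,-10.5],"roll":0}
    - {"offset":[-9,0,-11],"roll":0}
    - {"offset":[-8,0,-12],"roll":0}
    - {"offset":[-7,0,-13],"roll":0}
    - {"offset":[-6,0,-13],"roll":0}

```text
time_s: 22.87
tool_pos: [0.6658, 0.0051, 0.1885]
eef_rot: [[0.044, 0.721, -0.692], [-0.046, -0.69, -0.722], [-0.998, 0.063, 0.003]]
contact_force: [6.6, -2.3, -11.8]
opening: 0.149
```

```bash
python3 -c "
from h import *
lid();snap('wrist','w27')"
```

```text
t 22.87 tcp [0.6658 0.0051 0.1885] tip mould [ 71.1 -53.  116.3] s,lat -58.9 [148.2 -88.4  85.5] F [  3.   -6.3 -11.8] open 0.149 x [-0.002 -0.063 -0.998] y [ 0.023 -0.998  0.063]
grasp [ 0.0046 -0.0488  0.2071] r 0.1635 lid angle~ 1.084
```

View pics/w27.png

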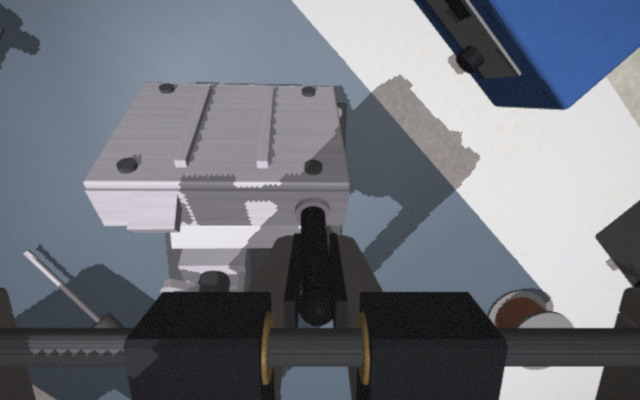

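Emit:
carry_out:
  plan:
    - {"offset":[-2,0,-13],"roll":0}
    - {"offset":[-1,0,-14],"roll":0}
    - {"offset":[0,0,-14],"roll":0}
    - {"offset":[1,0,-14],"roll":0}
    - {"offset":[2,0,-14],"roll":0}
    - {"offset":[3,0,-14],"roll":0}

```text
time_s: 23.42
tool_pos: [0.7272, 0.066, 0.1994]
eef_rot: [[0.051, 0.721, -0.691], [-0.05, -0.69, -0.722], [-0.997, 0.071, 0.001]]
contact_force: [-0.5, -0.1, 1.1]
opening: 0.056
```

```bash
python3 -c "
from h import *
lid();snap('wrist','w28');snap('scene','s28',(250,60,450,275),2.7)"
```

```text
t 23.42 tcp [0.7272 0.066  0.1994] tip mould [157.7 -53.8 127.4] s,lat -92.7 [217.9 -89.2 125.8] F [-0.4  0.3  1.1] open 0.056 x [ 0.    -0.071 -0.997] y [ 0.024 -0.997  0.071]
grasp [ 0.091  -0.0489  0.218 ] r 0.1666 lid angle~ 1.618
```

View pics/w28.png

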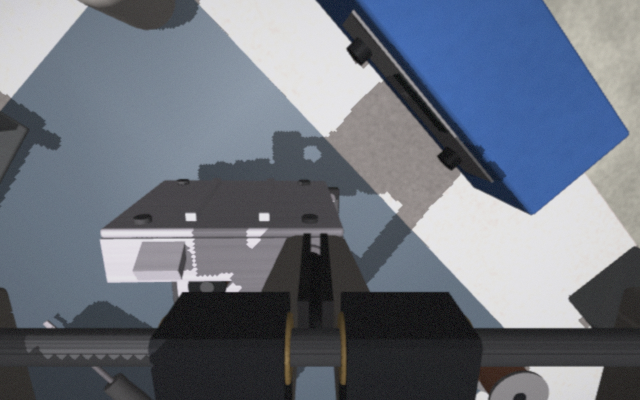

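View pics/s28.png

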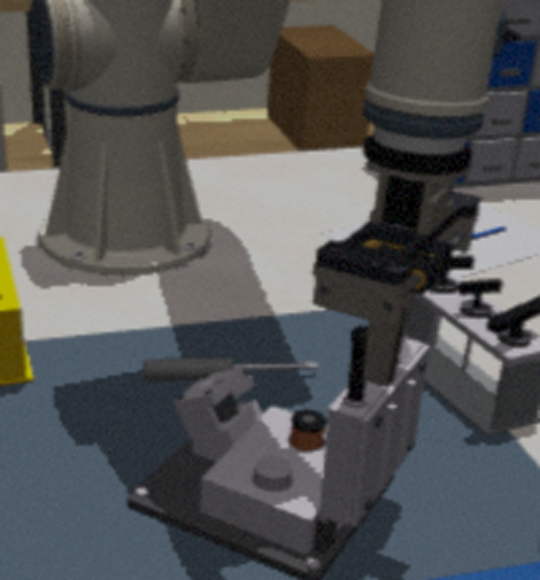

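The rod has slipped out of the fingers with the lid about upright. I'll move up a little and see which way it goes.

Emit:
carry_out:
  plan:
    - {"offset":[-15,0,0],"roll":0}

```text
time_s: 23.6
tool_pos: [0.7252, 0.0676, 0.2107]
eef_rot: [[0.046, 0.722, -0.69], [-0.05, -0.688, -0.724], [-0.998, 0.068, 0.005]]
contact_force: [-0.4, 0.2, -1.2]
opening: 0.002
```

```bash
python3 -c "
from h import *
lid();snap('wrist','w29');snap('scene','s29',(250,60,450,275),2.7)"
```

```text
t 23.6 tcp [0.7252 0.0676 0.2107] tip mould [157.2 -50.8 138.4] s,lat -82.8 [222.3 -86.2 128.3] F [-0.1  0.4 -1.2] open 0.002 x [-0.003 -0.068 -0.998] y [ 0.026 -0.997  0.068]
grasp [ 0.0908 -0.0464  0.2293] r 0.1777 lid angle~ 1.605
```

View pics/s29.png

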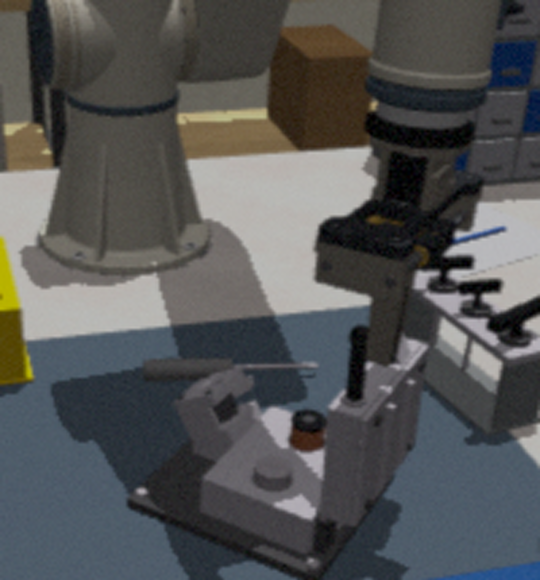

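View pics/w29.png

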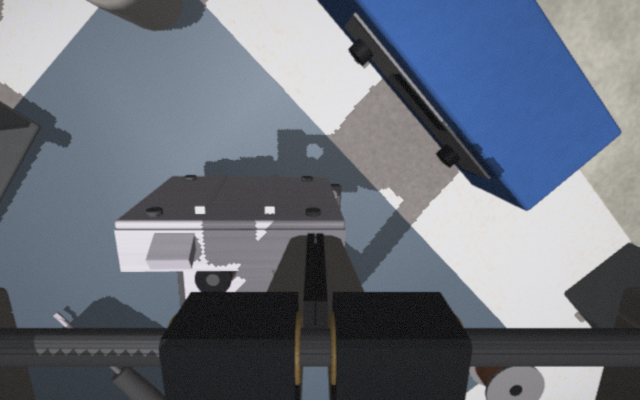

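The picture shows the lid about upright with its rod leaning against the front of the fingers. I'll move the fingers back so it settles on its stop.

Emit:
carry_out:
  plan:
    - {"offset":[0,0,-6],"roll":0}
    - {"offset":[0,0,-8],"roll":0}
    - {"offset":[0,0,-8],"roll":0}
    - {"offset":[0,0,-8],"roll":0}

```text
time_s: 24.03
tool_pos: [0.7486, 0.0888, 0.2163]
eef_rot: [[0.054, 0.72, -0.692], [-0.05, -0.69, -0.722], [-0.997, 0.073, -0.001]]
contact_force: [0.9, 0.6, -0.8]
opening: 0.007
```

```bash
python3 -c "
from h import *
lid();snap('wrist','w30');snap('scene','s30',(250,60,450,275),2.7)"
```

```text
t 24.03 tcp [0.7486 0.0888 0.2163] tip mould [189.1 -52.9 144.5] s,lat -93.5 [248.9 -88.3 143.7] F [ 1.1 -0.2 -0.8] open 0.007 x [ 0.003 -0.073 -0.997] y [ 0.023 -0.997  0.073]
grasp [ 0.1222 -0.0477  0.235 ] r 0.1907 lid angle~ 1.764
```

View pics/s30.png

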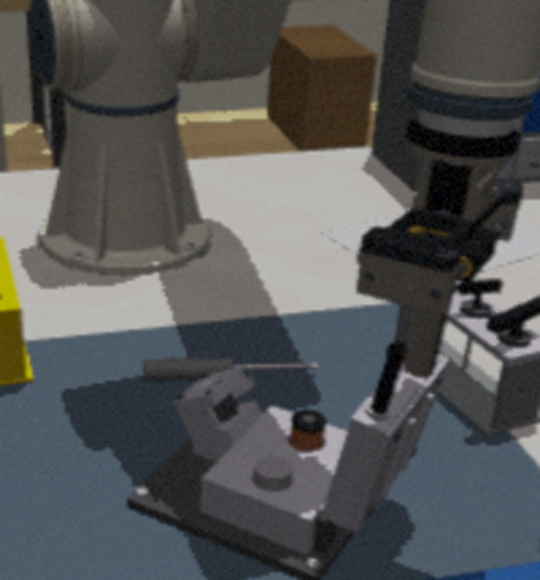

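View pics/w30.png

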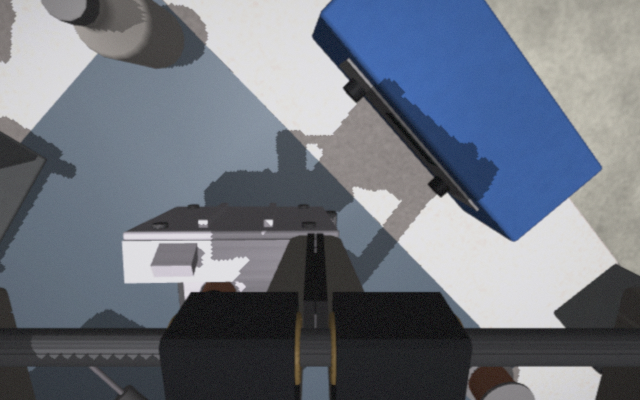

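The lid follows and is now past vertical. A little more, then up.

Emit:
carry_out:
  plan:
    - {"offset":[0,0,-8],"roll":0}
    - {"offset":[-2,0,-9],"roll":0}
    - {"offset":[-8,0,-9],"roll":0}
    - {"offset":[-20,0,-6],"roll":0}
    - {"offset":[-30,0,0],"roll":0}
    - {"offset":[-30,0,0],"roll":0}

```text
time_s: 24.63
tool_pos: [0.765, 0.1198, 0.2975]
eef_rot: [[0.037, 0.722, -0.691], [-0.052, -0.689, -0.723], [-0.998, 0.063, 0.012]]
contact_force: [0.6, 0.5, 0.8]
opening: 0.005
```

```bash
python3 -c "
from h import *
lid();snap('scene','s31',(250,60,450,275),2.7)"
```

```text
t 24.63 tcp [0.765  0.1198 0.2975] tip mould [221.7 -41.7 224.7] s,lat -40.3 [308.  -77.1 177.8] F [ 0.8 -0.   0.8] open 0.005 x [-0.011 -0.063 -0.998] y [ 0.025 -0.998  0.063]
grasp [ 0.156  -0.0375  0.3161] r 0.2785 lid angle~ 1.787
```

View pics/s31.png

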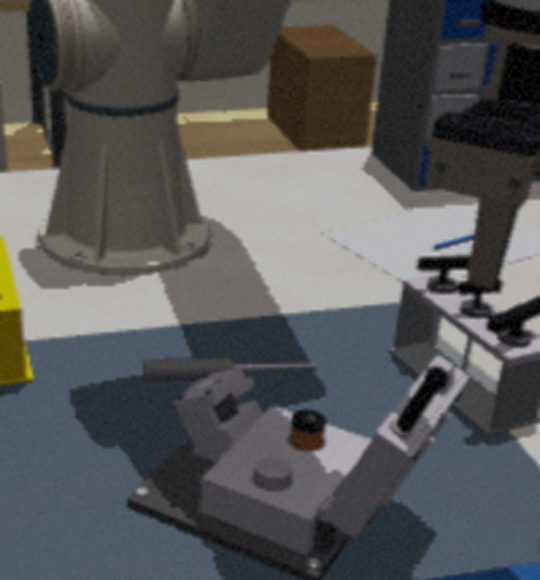

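The lid rests open on its stop. The coil is in the +y pocket, at scene crop (307,430), and the plug is at (273,470). Next I move over the coil.

```bash
python3 - <<'E'
from h import *
print(get_obs()['q'])
a=np.radians(44.9-90);r=rollto([np.cos(a),np.sin(a),0]);print(r)
plan(O+M@np.array([0,.036,.26]),0,n=6)
E
```

```text
[ 0.18095863  0.51805933  1.18636814 -0.05902349  1.40147439  0.95235347]
[np.float64(0.025), np.float64(-3.117)]
rows 6 dist 180.8
[6.7, -13.7, 26.0] 0.0
[6.7, -13.7, 26.0] 0.0
[6.7, -13.7, 26.0] 0.0
[6.7, -13.7, 26.0] 0.0
[6.7, -13.7, 26.0] 0.0
[6.7, -13.7, 26.0] 0.0
```

Emit:
carry_out:
  plan:
    - {"offset":[-2,-9,16],"roll":0.02}
    - {"offset":[2,-14,26],"roll":0}
    - {"offset":[4,-14,26],"roll":0}
    - {"offset":[8,-14,26],"roll":0}
    - {"offset":[10,-13,25],"roll":0}
    - {"offset":[6,-6,13],"roll":0}
    - {"offset":[0,0,0],"roll":0}
  hand: 0.55

```text
time_s: 25.27
tool_pos: [0.6249, 0.0765, 0.2753]
eef_rot: [[0.054, 0.708, -0.704], [-0.049, -0.703, -0.71], [-0.997, 0.073, -0.003]]
contact_force: [1.3, 0.7, -0.1]
opening: 0.489
```

```bash
python3 - <<'E'
from h import *
o=state();snap('wrist','w32');snap('top','t32',(240,95,400,215),4.8)
plan(O+M@np.array([0,.036,.12]),0,n=4)
E
```

```text
t 25.27 tcp [0.6249 0.0765 0.2753] tip mould [ 93.   24.5 203.6] s,lat 5.8 [202.4 -10.9 116.8] F [ 1.4 -0.5 -0.1] open 0.489 x [ 0.004 -0.073 -0.997] y [ 0.005 -0.997  0.073]
rows 4 dist 159.5
[38.9, -5.0, 7.4] 0.0
[38.9, -5.0, 7.4] 0.0
[38.9, -5.0, 7.4] 0.0
[38.9, -5.0, 7.4] 0.0
```

View pics/w32.png

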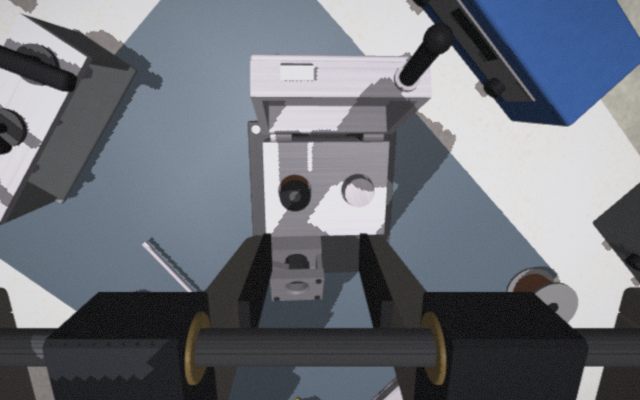

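Coil: black flange with copper below at (294,195). Plain plug: grey at (358,189). The coil is the one meant; measuring its top and checking an enlarged crop.

```bash
python3 - <<'E'
from h import *
np.set_printoptions(precision=4,suppress=True)
im=cv2.imread('pics/raw_w32.png');z=im[120:260,240:400];cv2.imwrite('pics/z32.png',cv2.resize(z,None,fx=4.5,fy=4.5,interpolation=cv2.INTER_CUBIC))
m=(im.max(2)<60).astype(np.uint8);m[:,:270]=0;m[:,325:]=0;m[:165]=0;m[222:]=0
n,l,s,ce=cv2.connectedComponentsWithStats(m)
for i in range(1,n):
    if s[i,4]>100: print(s[i],ce[i],M.T@(onz(cal('w32'),*ce[i],.076)-O))
E
```

```text
[280 179  30  32 665] [294.8782 194.3925] [0.0019 0.037  0.076 ]
```

View pics/z32.png

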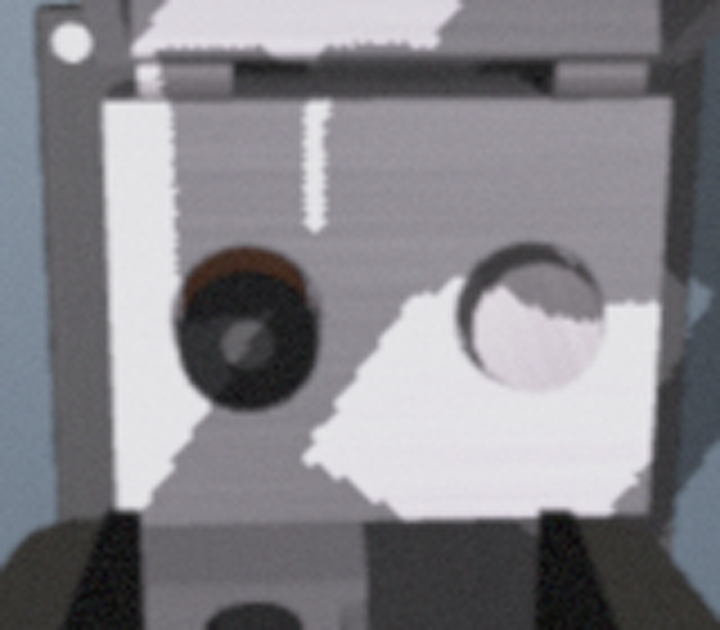

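```bash
python3 - <<'E'
from h import *
plan(O+M@np.array([0.0005,.037,.12]),0,n=6)
E
```

```text
rows 6 dist 159.4
[25.9, -3.5, 4.8] 0.0
[25.9, -3.5, 4.8] 0.0
[25.9, -3.5, 4.8] 0.0
[25.9, -3.5, 4.8] 0.0
[25.9, -3.5, 4.8] 0.0
[25.9, -3.5, 4.8] 0.0
```

Emit:
carry_out:
  plan:
    - {"offset":[14,-4,5],"roll":0}
    - {"offset":[26,-4,5],"roll":0}
    - {"offset":[26,-4,5],"roll":0}
    - {"offset":[26,-4,5],"roll":0}
    - {"offset":[26,-3,5],"roll":0}
    - {"offset":[14,0,0],"roll":0}
    - {"offset":[0,0,0],"roll":0}

```text
time_s: 25.95
tool_pos: [0.62, 0.0711, 0.1445]
eef_rot: [[0.074, 0.707, -0.703], [-0.046, -0.702, -0.711], [-0.996, 0.085, -0.02]]
contact_force: [0.1, 0.1, -0.0]
opening: 0.551
```

```bash
python3 - <<'E'
from h import *
o=state();snap('wrist','w33')
plan(O+M@np.array([0,.035,.057]),0,n=4)
E
```

```text
t 25.95 tcp [0.62   0.0711 0.1445] tip mould [86.9 23.5 74. ] s,lat -103.5 [141.6 -11.9  81.8] F [ 0.2  0.  -0. ] open 0.551 x [ 0.02  -0.085 -0.996] y [ 0.006 -0.996  0.085]
rows 4 dist 90.9
[21.8, -3.5, 5.2] 0.0
[21.8, -3.5, 5.2] 0.0
[21.8, -3.5, 5.2] 0.0
[21.8, -3.5, 5.2] 0.0
```

View pics/w33.png

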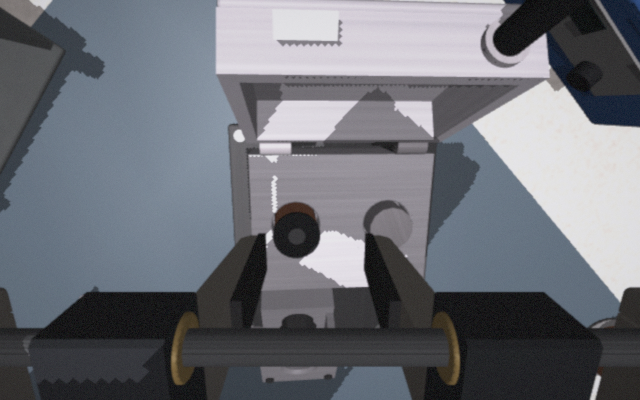

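Emit:
carry_out:
  plan:
    - {"offset":[10,-6,8],"roll":0}
    - {"offset":[14,-6,8],"roll":0}
    - {"offset":[14,-2,4],"roll":0}
    - {"offset":[8,0,0],"roll":0}
    - {"offset":[0,0,0],"roll":0}

```text
time_s: 26.42
tool_pos: [0.6101, 0.0673, 0.1038]
eef_rot: [[0.088, 0.707, -0.702], [-0.044, -0.701, -0.712], [-0.995, 0.093, -0.031]]
contact_force: [-0.2, -0.4, -0.0]
opening: 0.55
```

```bash
python3 - <<'E'
from h import *
o=state();snap('wrist','w34')
plan(O+M@np.array([0,.035,.057]),0,n=3)
E
```

```text
t 26.42 tcp [0.6101 0.0673 0.1038] tip mould [78.  27.3 34.1] s,lat -133.5 [117.7  -8.1  67.9] F [-0.4 -0.1 -0. ] open 0.55 x [ 0.031 -0.093 -0.995] y [ 0.006 -0.996  0.093]
rows 3 dist 48.6
[15.6, -2.1, 3.6] 0.0
[15.6, -2.1, 3.6] 0.0
[15.6, -2.1, 3.6] 0.0
```

View pics/w34.png

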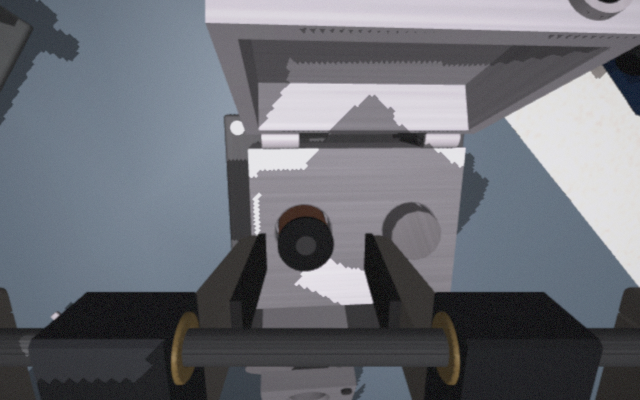

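Emit:
carry_out:
  plan:
    - {"offset":[6,-4,6],"roll":0}
    - {"offset":[12,-2,4],"roll":0}
    - {"offset":[12,-0.5,1],"roll":0}
    - {"offset":[8,0,0],"roll":0}
    - {"offset":[0,0,0],"roll":0}

```text
time_s: 26.88
tool_pos: [0.6062, 0.0633, 0.0683]
eef_rot: [[0.097, 0.706, -0.701], [-0.042, -0.701, -0.712], [-0.994, 0.099, -0.038]]
contact_force: [-0.5, 0.8, -0.8]
opening: 0.551
```

```bash
python3 - <<'E'
from h import *
o=state();snap('wrist','w35')
plan(O+M@np.array([0,.035,.057]),0,n=1)
E
```

```text
t 26.88 tcp [0.6062 0.0633 0.0683] tip mould [72.9 26.8 -0.8] s,lat -161.2 [98.8 -8.6 57. ] F [ 0.2  0.9 -0.8] open 0.551 x [ 0.039 -0.099 -0.994] y [ 0.005 -0.995  0.099]
rows 1 dist 12.6
[11.5, -3.0, 4.1] 0.0
```

View pics/w35.png

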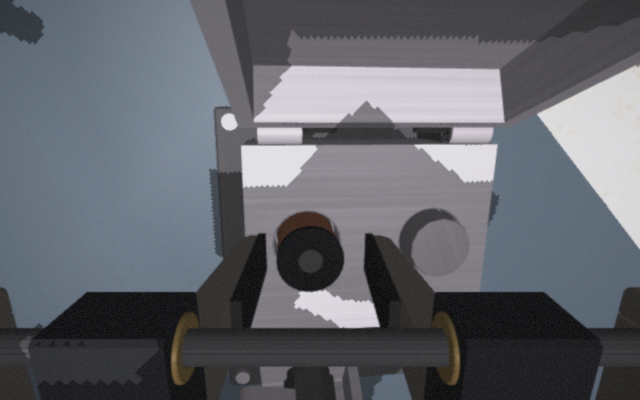

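Emit:
carry_out:
  plan:
    - {"offset":[6,-2,3],"roll":0}
    - {"offset":[4,-1,1.5],"roll":0}
    - {"offset":[0,0,0],"roll":0}

```text
time_s: 27.18
tool_pos: [0.6028, 0.0619, 0.0584]
eef_rot: [[0.099, 0.706, -0.701], [-0.042, -0.701, -0.712], [-0.994, 0.1, -0.04]]
contact_force: [-0.4, 0.5, 0.2]
opening: 0.553
```

Emit:
carry_out:
  plan:
    - {"offset":[0,0,0],"roll":0}
    - {"offset":[0,0,0],"roll":0}
    - {"offset":[0,0,0],"roll":0}
    - {"offset":[0,0,0],"roll":0}
  hand: 0.0
  force: 15

```text
time_s: 27.52
tool_pos: [0.6029, 0.062, 0.0587]
eef_rot: [[0.099, 0.706, -0.701], [-0.042, -0.701, -0.712], [-0.994, 0.1, -0.04]]
contact_force: [0.8, -0.3, -1.3]
opening: 0.368
```

```bash
python3 - <<'E'
from h import *
o=state();snap('wrist','w36')
E
```

```text
t 27.52 tcp [0.6029 0.062  0.0587] tip mould [ 69.7  28.1 -10.3] s,lat -167.8 [92.3 -7.3 53.3] F [ 0.3 -0.8 -1.3] open 0.368 x [ 0.041 -0.1   -0.994] y [ 0.005 -0.995  0.1  ]
```

View pics/w36.png

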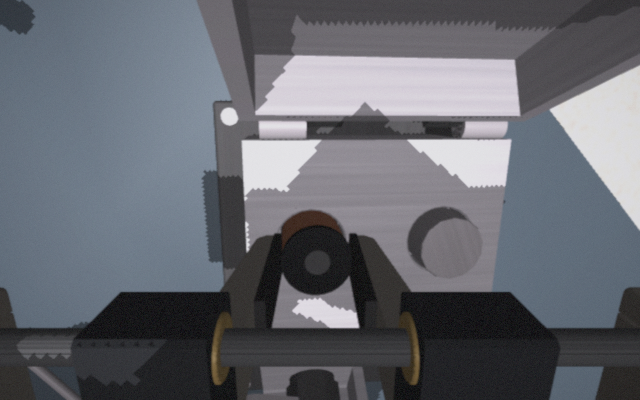

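Emit:
carry_out:
  plan:
    - {"offset":[-6,0.6,-0.2],"roll":0}
    - {"offset":[-10,1,-0.4],"roll":0}
    - {"offset":[-12,1.2,-0.5],"roll":0}
    - {"offset":[-20,2,0],"roll":0}
    - {"offset":[-30,3,2],"roll":0}
    - {"offset":[-35,3,5],"roll":0}
    - {"offset":[-20,2,5],"roll":0}
    - {"offset":[0,0,0],"roll":0}

```text
time_s: 28.23
tool_pos: [0.5899, 0.0507, 0.2017]
eef_rot: [[0.098, 0.707, -0.701], [-0.042, -0.701, -0.712], [-0.994, 0.099, -0.039]]
contact_force: [1.0, 0.2, -1.0]
opening: 0.37
```

```bash
python3 - <<'E'
from h import *
np.set_printoptions(precision=4,suppress=True)
o=state();snap('scene','s37',(170,60,450,285),2.8);snap('top','t37',(380,140,490,250),5.5)
E
```

```text
t 28.23 tcp [0.5899 0.0507 0.2017] tip mould [ 52.5  29.4 132.6] s,lat -35.5 [141.2  -6.   81.5] F [ 0.9 -0.6 -1. ] open 0.37 x [ 0.04  -0.099 -0.994] y [ 0.006 -0.995  0.099]
```

View pics/s37.png

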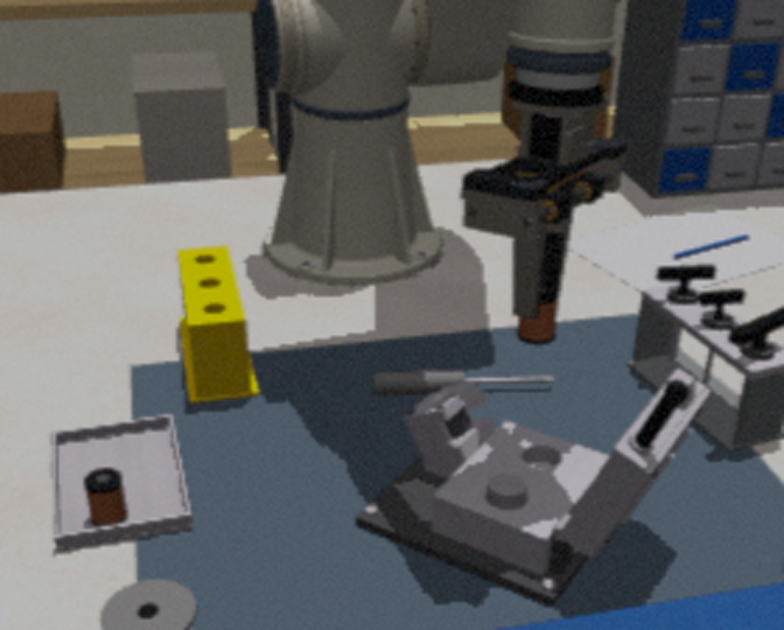

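View pics/t37.png

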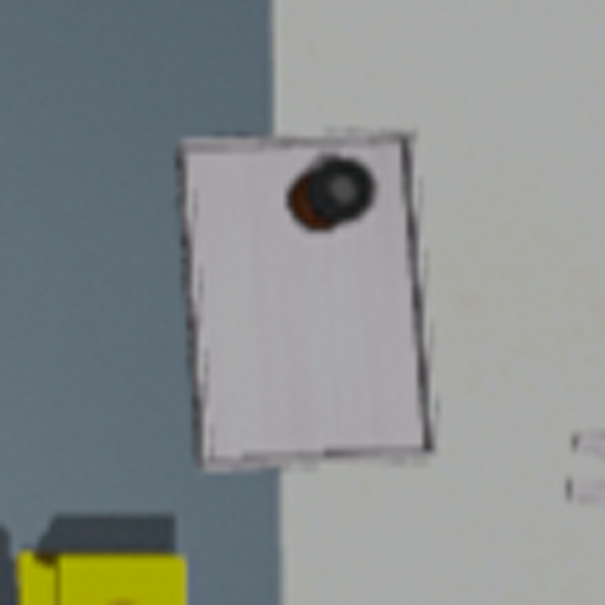

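The coil is lifted and the pocket is empty. The finished coil stands in the tray's far half, at crop (335,190), and the near half is free.

```bash
python3 - <<'E'
from h import *
np.set_printoptions(precision=4,suppress=True)
c=cal('t37');g=lambda x,y:(x/5.5+380,y/5.5+140)
P=[onz(c,*g(*p),.018) for p in [(180,140),(410,133),(432,452),(203,468)]];print(np.array(P),sum(P)/4,np.linalg.norm(P[0]-P[1]),np.linalg.norm(P[1]-P[2]))
print('done',onz(c,*g(342,188),.048))
t=onz(c,*g(314,362),.004);print('place',t)
plan([t[0],t[1],.20],0,n=12)
E
```

```text
[[ 0.5771 -0.2593  0.018 ]
 [ 0.5813 -0.3777  0.018 ]
 [ 0.4174 -0.3852  0.018 ]
 [ 0.4085 -0.2688  0.018 ]] [ 0.4961 -0.3228  0.018 ] 0.11843326707507583 0.16411011697271954
done [ 0.5484 -0.3339  0.048 ]
place [ 0.4636 -0.3298  0.004 ]
rows 12 dist 400.9
[0.2, 14.9, 29.9] 0.0
[0.2, 14.9, 29.9] 0.0
[0.2, 14.9, 29.9] 0.0
[0.2, 14.9, 29.9] 0.0
[0.2, 14.9, 29.9] 0.0
[0.2, 14.9, 29.9] 0.0
[0.2, 14.9, 29.9] 0.0
[0.2, 14.9, 29.9] 0.0
[0.2, 14.9, 29.9] 0.0
[0.2, 14.9, 29.9] 0.0
[0.2, 14.9, 29.9] 0.0
[0.2, 14.9, 29.9] 0.0
```

Emit:
carry_out:
  plan:
    - {"offset":[0,10,18],"roll":0}
    - {"offset":[0,15,30],"roll":0}
    - {"offset":[0,15,30],"roll":0}
    - {"offset":[0,15,30],"roll":0}
    - {"offset":[0,15,30],"roll":0}
    - {"offset":[0,15,30],"roll":0}
    - {"offset":[0,15,30],"roll":0}
    - {"offset":[0,15,30],"roll":0}
    - {"offset":[0,15,30],"roll":0}
    - {"offset":[0,15,30],"roll":0}
  force: 20

```text
time_s: 29.17
tool_pos: [0.4809, -0.2586, 0.1843]
eef_rot: [[0.075, 0.716, -0.694], [-0.033, -0.694, -0.719], [-0.997, 0.077, -0.028]]
contact_force: [0.9, -0.4, 0.4]
opening: 0.369
```

```bash
python3 - <<'E'
from h import *
print(np.round(get_obs()['eef_rot'],3));plan([.463,-.325,.16],0,n=4)
E
```

```text
[[ 0.075  0.716 -0.694]
 [-0.033 -0.694 -0.719]
 [-0.997  0.077 -0.028]]
rows 4 dist 72.9
[6.3, 7.8, 15.2] 0.0
[6.3, 7.8, 15.2] 0.0
[6.3, 7.8, 15.2] 0.0
[6.3, 7.8, 15.2] 0.0
```

Emit:
carry_out:
  plan:
    - {"offset":[5,8,15],"roll":0}
    - {"offset":[6,8,15],"roll":0}
    - {"offset":[6,7,13],"roll":0}
    - {"offset":[5,3,6],"roll":0}
    - {"offset":[0,0,0],"roll":0}

```text
time_s: 29.58
tool_pos: [0.4603, -0.3184, 0.1532]
eef_rot: [[0.064, 0.712, -0.699], [-0.028, -0.699, -0.714], [-0.998, 0.066, -0.025]]
contact_force: [0.5, 0.0, -0.6]
opening: 0.372
```

```bash
python3 - <<'E'
from h import *
print(np.round(get_obs()['eef_rot'],3));plan([.463,-.325,.05],0,n=5)
snap('wrist','w38');snap('scene','s38',(170,130,330,285),3.8)
E
```

```text
[[ 0.064  0.712 -0.699]
 [-0.028 -0.699 -0.714]
 [-0.998  0.066 -0.025]]
rows 5 dist 103.5
[20.7, -0.0, 1.1] 0.0
[20.7, -0.0, 1.1] 0.0
[20.7, -0.0, 1.1] 0.0
[20.7, -0.0, 1.1] 0.0
[20.7, -0.0, 1.1] 0.0
```

View pics/w38.png

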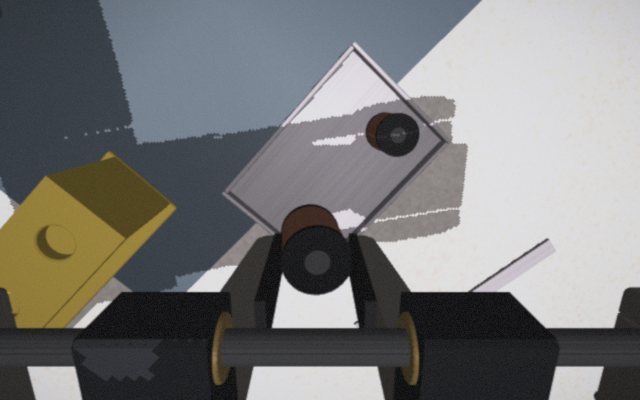

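View pics/s38.png

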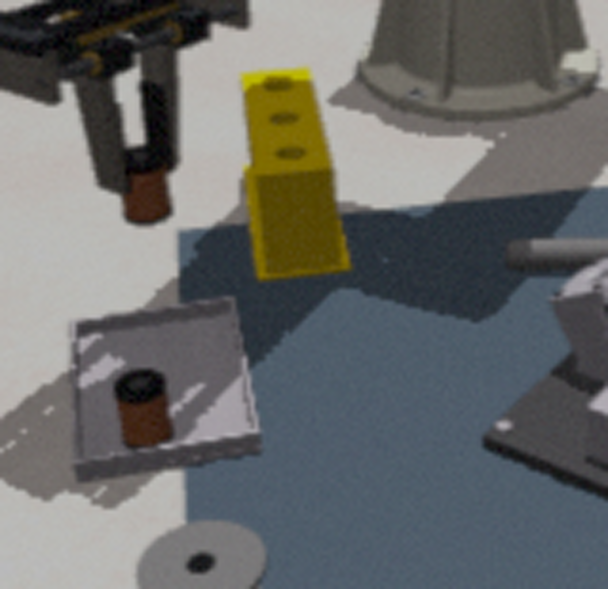

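```bash
python3 - <<'E'
from h import *
c=cal('w38')
for p in [(225,193),(355,43),(446,141)]: print(onz(c,*p,.018).round(4))
s=cal('s38');g=lambda x,y:(x/3.8+170,y/3.8+130)
for p in [(72,322),(235,298),(260,435),(77,465)]: print('scene',onz(s,*g(*p),.018).round(4))
E
```

```text
[ 0.4088 -0.2704  0.018 ]
[ 0.5739 -0.2606  0.018 ]
[ 0.5776 -0.3747  0.018 ]
scene [ 0.4145 -0.3834  0.018 ]
scene [ 0.407  -0.2646  0.018 ]
scene [ 0.577  -0.2566  0.018 ]
scene [ 0.5829 -0.3734  0.018 ]
```

Emit:
carry_out:
  plan:
    - {"offset":[10,0,0],"roll":0}
    - {"offset":[18,0,0],"roll":0}
    - {"offset":[18,0,1],"roll":0}
    - {"offset":[18,0,1],"roll":0}
    - {"offset":[18,0,1],"roll":0}
    - {"offset":[10,0,1],"roll":0}
    - {"offset":[0,0,0],"roll":0}

```text
time_s: 30.27
tool_pos: [0.4687, -0.3172, 0.0582]
eef_rot: [[0.07, 0.717, -0.693], [-0.029, -0.693, -0.72], [-0.997, 0.07, -0.027]]
contact_force: [-0.6, 0.6, -0.8]
opening: 0.369
```

```bash
python3 - <<'E'
from h import *
o=get_obs();print(np.round(o['eef_rot'],3),o['contact_force']);plan([.463,-.325,.031],0,n=2)
snap('scene','s39',(190,160,270,260),6)
E
```

```text
[[ 0.07   0.717 -0.693]
 [-0.029 -0.693 -0.72 ]
 [-0.997  0.07  -0.027]] [-0.59174594  0.62317408 -0.82563966]
rows 2 dist 28.9
[13.5, -0.3, 5.2] 0.0
[13.5, -0.3, 5.2] 0.0
```

View pics/s39.png

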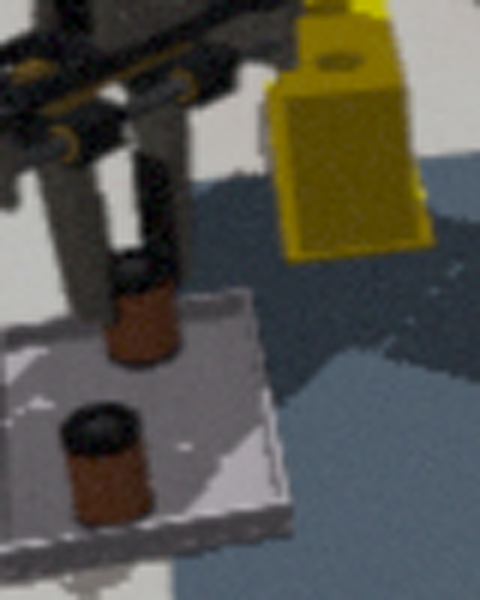

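Emit:
carry_out:
  plan:
    - {"offset":[7,0,2],"roll":0}
    - {"offset":[7,0,2],"roll":0}
    - {"offset":[5,0,1],"roll":0}
    - {"offset":[0,0,0],"roll":0}

```text
time_s: 30.65
tool_pos: [0.4687, -0.3219, 0.0409]
eef_rot: [[0.074, 0.718, -0.692], [-0.031, -0.692, -0.721], [-0.997, 0.075, -0.028]]
contact_force: [0.4, -0.7, -1.3]
opening: 0.366
```

Emit:
carry_out:
  plan:
    - {"offset":[4,0,0],"roll":0}
    - {"offset":[3,0,0],"roll":0}
    - {"offset":[2,0,0],"roll":0}
    - {"offset":[0,0,0],"roll":0}

```text
time_s: 30.98
tool_pos: [0.4699, -0.323, 0.0319]
eef_rot: [[0.075, 0.717, -0.693], [-0.033, -0.693, -0.72], [-0.997, 0.077, -0.029]]
contact_force: [-0.7, 1.1, -1.0]
opening: 0.368
```

```bash
python3 - <<'E'
from h import *
o=get_obs();print(o['contact_force']);snap('scene','s40',(190,160,270,260),6)
E
```

```text
[-0.68447236  1.10269883 -1.01695067]
```

View pics/s40.png

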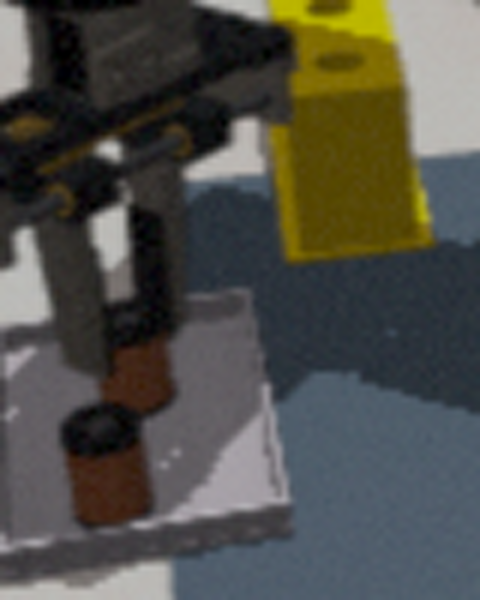

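Not touching yet; a few more millimetres.

Emit:
carry_out:
  plan:
    - {"offset":[2,0,0],"roll":0}
    - {"offset":[1.5,0,0],"roll":0}
    - {"offset":[0,0,0],"roll":0}

```text
time_s: 31.28
tool_pos: [0.4696, -0.3231, 0.0303]
eef_rot: [[0.074, 0.717, -0.693], [-0.032, -0.693, -0.721], [-0.997, 0.076, -0.028]]
contact_force: [-1.2, -1.0, -1.2]
opening: 0.367
```

Emit:
carry_out:
  plan:
    - {"offset":[2,0,0],"roll":0}
    - {"offset":[2,0,0],"roll":0}
    - {"offset":[0,0,0],"roll":0}

```text
time_s: 31.53
tool_pos: [0.4698, -0.3235, 0.0303]
eef_rot: [[0.074, 0.718, -0.693], [-0.033, -0.692, -0.721], [-0.997, 0.076, -0.028]]
contact_force: [-1.0, -0.2, 0.0]
opening: 0.366
```

The height stalls at 0.0303 with the weight taken up, so the coil is on the floor. One small press, then release.

Emit:
carry_out:
  plan:
    - {"offset":[2,0,0],"roll":0}
    - {"offset":[1,0,0],"roll":0}
  force: 5

```text
time_s: 31.7
tool_pos: [0.4706, -0.3241, 0.0287]
eef_rot: [[0.076, 0.717, -0.692], [-0.034, -0.692, -0.721], [-0.997, 0.078, -0.028]]
contact_force: [-4.1, 3.3, 9.1]
opening: 0.377
```

Emit:
carry_out:
  plan:
    - {"offset":[0,0,0],"roll":0}
    - {"offset":[0,0,0],"roll":0}
    - {"offset":[0,0,0],"roll":0}
    - {"offset":[0,0,0],"roll":0}
  hand: 0.52

```text
time_s: 32.03
tool_pos: [0.4711, -0.3244, 0.0282]
eef_rot: [[0.077, 0.717, -0.692], [-0.034, -0.692, -0.721], [-0.996, 0.079, -0.028]]
contact_force: [0.6, -0.4, -0.5]
opening: 0.521
```

```bash
python3 - <<'E'
from h import *
o=get_obs();print(o['contact_force'],o['opening']);snap('scene','s41',(190,160,270,260),6);snap('wrist','w41')
E
```

```text
[ 0.62893911 -0.41121684 -0.50587017] 0.5207469758149629
```

View pics/s41.png

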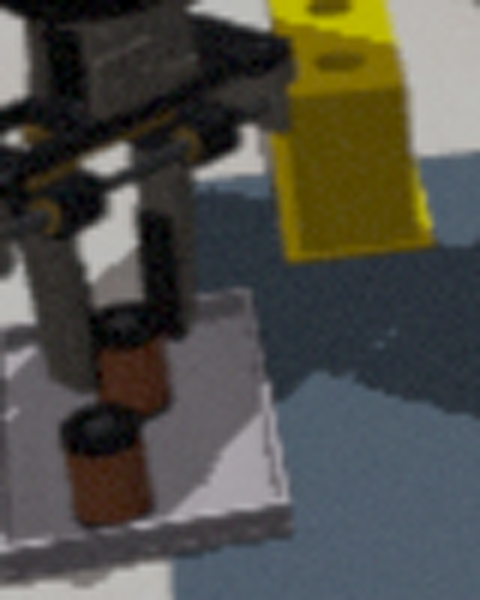

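View pics/w41.png

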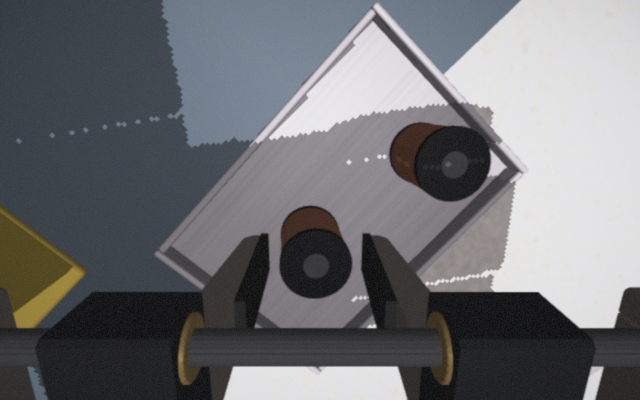

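The coil stands free, centred between the open fingers at (315,260). Retreating straight up.

Emit:
carry_out:
  plan:
    - {"offset":[-8,0.6,0],"roll":0}
    - {"offset":[-12,1,-0.3],"roll":0}
    - {"offset":[-16,1.3,-0.4],"roll":0}
    - {"offset":[-25,2,-0.7],"roll":0}
    - {"offset":[-35,2,-1],"roll":0}
    - {"offset":[-35,0,0],"roll":0}
    - {"offset":[-30,0,0],"roll":0}
    - {"offset":[0,0,0],"roll":0}
    - {"offset":[0,0,0],"roll":0}

```text
time_s: 32.88
tool_pos: [0.4645, -0.3214, 0.2034]
eef_rot: [[0.077, 0.717, -0.693], [-0.035, -0.692, -0.721], [-0.996, 0.08, -0.028]]
contact_force: [0.2, 0.8, 0.0]
opening: 0.522
```

```bash
python3 - <<'E'
from h import *
o=get_obs();print(o['time_s'],o['tool_pos'],o['contact_force'],abs(o['qd']).max());snap('scene','s42',(170,120,490,285),2.5);snap('top','t42',(160,80,480,260),2.5)
snap('wrist','w42')
im=cv2.imread('pics/raw_s42.png');cv2.imwrite('pics/z42.png',np.hstack([cv2.resize(im[195:255,185:245],(400,400),interpolation=cv2.INTER_CUBIC),cv2.resize(im[140:200,390:450],(400,400),interpolation=cv2.INTER_CUBIC)]))
E
```

```text
32.8833 [ 0.46446333 -0.32142764  0.2034008 ] [0.18699561 0.78490317 0.03224248] 0.0658160136699708
```

View pics/s42.png

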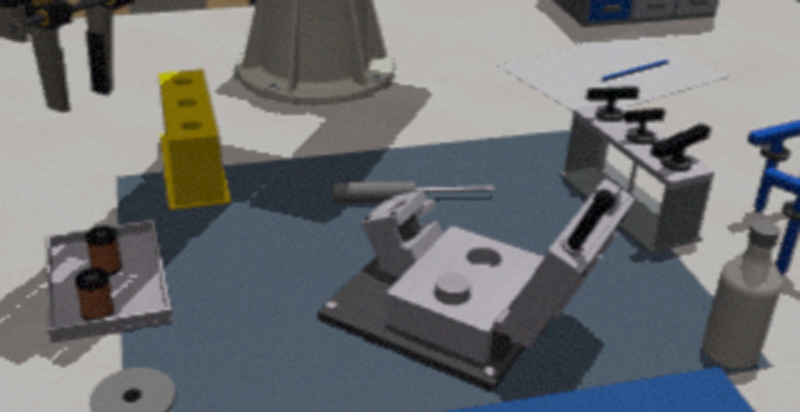

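View pics/t42.png

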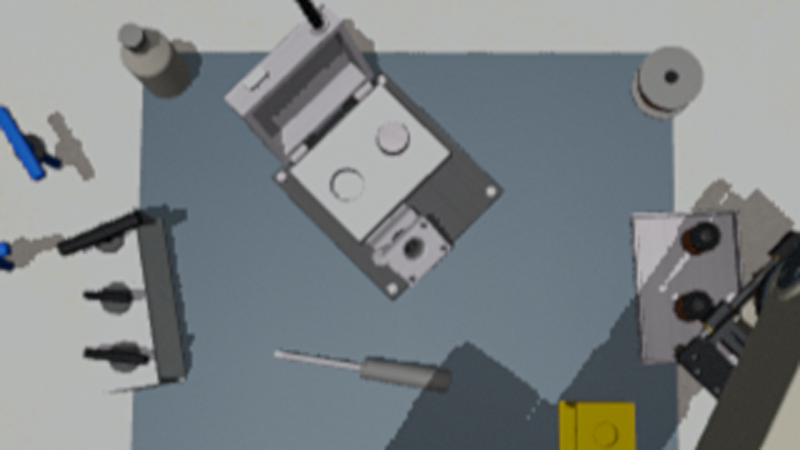

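View pics/z42.png

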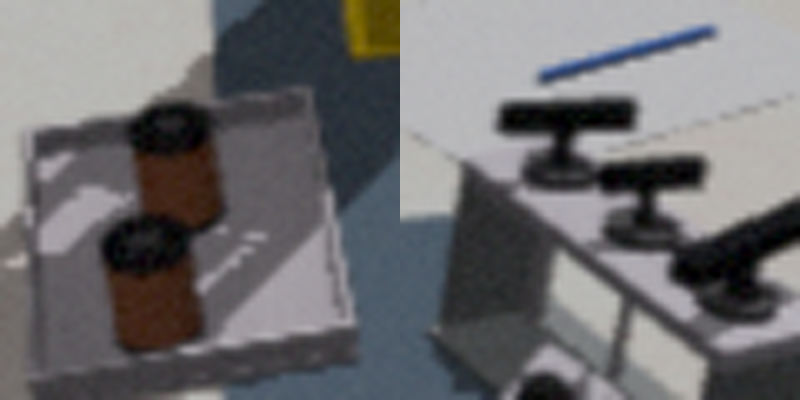

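Both coils stand upright in the tray, the lid is on its stop, the key hangs in its hole, the plug is in its pocket, and the tongue is still swung aside. Handing in.

```bash
python3 -c "
from h import *
print(manip.close_job())"
```

```text
the job is handed in; nothing more can be done
None
```

The job is done and handed in at about 33 s of the 72 s allowed; no verdict was reported.

**What I did**
- **Clamp:** The moves could not tilt the tool, so I tilted the largest black key about 35° in a light grip against the edge of its stand hole. I put it in the leaning socket and turned the clamp anticlockwise to about 1.2 rad, measured in the picture.
- **Key:** I drew it out, and it swung back nearly upright in the grip. I put it back in its own hole in the stand.
- **Lid:** I swung it open by its handle until it rested on its stop.
- **Coil:** I lifted it from the +y pocket and stood it in the free half of the tray.

**Last checks (pictures)**
- The key stands upright with its collar on the plate.
- The tongue is clear of where the lid's lug sits.
- The lid is open well past vertical.
- Both coils are upright on the tray floor.
- The plug, other keys, bottle, spool and screwdriver look unmoved. I did not check the caliper in the last picture.
- The arm is clear of everything, with no contact force.

**What went wrong or disagreed**
- **Joint 3:** an early test at full reach took it to 0.0574 rad, just under its 0.06 limit, with about 45 N measured at the wrist. I backed off at once.
- **Lid handle:** the rod slipped out of the fingers near vertical, and I let the lid down with the rod leaning on them.
- **Socket depth:** two estimates of the key's depth differed by a few millimetres. I took it as fully seated because the exposed shank length agreed.
- **Tool tilt:** it drifted to about 0.1 rad by the coil grasp. The coil still stood flat when released.

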